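Draw the busbar supports from the tip-out bin

ROBOT

A 7-joint arm with a two-finger parallel gripper is mounted at the origin on the work surface. World frame = base frame: x ahead of the robot, y to its left, z up, the work surface at z = 0. Lengths are in mm, angles in rad, forces in N, time in s.
With the tool pointing down it reaches from about 375 to 925 mm from the base axis. Payload 3.1 kg.
Tool frame: the origin (TCP) lies at the very end of the fingers, on their centre line; the grasp point (between the pads) lies 19 mm behind it (grasp_offset is the distance from the TCP to the grasp point, in mm); z points along the fingers, y is the direction in which the jaws open and shut (so a half turn about z gives the same grasp; the last joint's range is limited). The gripper opens to 85 mm and grips with 20 to 120 N. Pads are 22 mm wide; open, the fingers measure 114 mm over their backs; the gripper's body (76 mm by 85 mm) begins 54 mm behind the grasp point. The pads swing forward as they close: fully open they stand 13 mm farther back than shut.
Start: joints at [1.162, 0.383, 0.044, 1.598, -0.018, 1.161, -0.05], TCP at [198.803, -618.854, 231.269] pointing down, gripper open.
Joint ranges: [-2.61, 2.61], [-0.41, 2.15], [-1.48, 1.57], [0, 2.5], [-1.57, 4.71], [0.05, 1.97], [-2.85, 2.85]. Speed limits (rad/s): [2.79, 2.79, 3.14, 3.14, 3.14, 3.14, 3.14].

INTERFACE

Orientations are given as a unit quaternion [x, y, z, w].
In Python, from station import * gives the robot as it stands.
- The arm moves only by the tool send_rows, never from a script. Its argument "targets" is a list of rows, each a list of 3 entries, a list of its own where there are three numbers: the shift along the tool's x, y, z in mm, then the turn, a rotation vector about the tool's x, y, z in rad, then the finger opening in mm, from 0 to 85.4. A call has 1 to 5 rows; each row shifts and turns the commanded pose from where the row before left it, along the tool's axes as they then stand; what a row does not reach is not made up. A row lasts 1/12 s, in which the tool goes at most 41.7 mm and 7.16 degrees, less where a joint would pass 70% of its speed; a pose out of reach is approached as far as the arm can. A call is refused whole if a number of a shift passes 41.7 or a number of a turn 0.125, either way. A call with a gripper value outside its range is refused whole. The fingers move at their own pace and stop on an object; the grip force is fixed at half the most. Time passes only in rows, so rows that do not move let the fingers close. It gives the time, the measured TCP pose, the force and the opening at its end, in the units of the state.
- read_state(): the state, without advancing time (a new reading comes with each control period).
- read_camera(name): name is "scene" or "top" or "wrist"; returns the picture (384x512x3 uint8, red, green, blue); there is no depth.
- camera_model(name): a dict with "fx", "fy", "cx", "cy" (pixels), "k1" (the pictures are not rectified: a ray, as slopes to the right and down, at radius r is drawn at 1 + k1 r^2 times it, then the intrinsics apply), "position" and "attitude" of the camera in the world. Camera axes: x right, y down, z forward; pixel columns grow to the right and rows downward; lengths in mm; the calibration is good to about 2 mm. A picture is of the moment at which its call begins: read the wrist's pose just before it. camera_model takes no time and is no camera call; for the wrist camera it gives the pose at the moment of the call.
- sign_off(): hands the job in, once; it reports no verdict.
Trained networks look in the newest picture that a camera, given by its name, has taken for a name from the list of things; names that differ only in an ending like _2 or _b are one class to them, and where a whole thing is asked for, a point or a joint stands for the part that bears it (a point fixed in the world has none). Each returns a list of dicts, best first, with "conf" (0 to 1); they miss things now and then, are a little off and sometimes report something else, mostly with a low value. They report only what shows in the picture. A call takes as long as a camera call.
- look_for(camera, query): "uv" ([column, row] in pixels, amid what is visible of it).
- regions_of(camera, query): "pixels" (384x512 bool, what is visible of it) and "uv" ([column, row] in pixels, amid what is visible of it).
The state is a dict: "clock": time; "joint_positions": joint angles; "dq": joint speeds; "tau": joint torques, N m; "ee_pos": TCP position; "eef_rot": TCP orientation; "force": force on the tool from outside, world axes, zero at the start; "moment": the same for the moment, N m; "gripper_width": finger opening in mm.
Only numpy, scipy, OpenCV 4.12 (cv2) and the standard library are available. Lean on these libraries where they do the work, as an engineer would, in place of code of your own. Each camera call takes 0.05 s, during which the arm holds its last target.

TASK

Throw the black-knobbed lever on the side of the bin unit down into its green notch to free the blue bin, tip the bin fully forward towards you, take every red busbar support out of its back compartment and lay them in the grey kit tray, none on top of another, and put the stray grey rail clamps from the bench into the bin's front compartment with their fellow. Then tip the bin fully home again and throw the lever back up into its red notch, so that the bin is locked. Do not disturb the other things on the bench.

Things in the scene. Friction and masses are not known exactly. Their poses are not given: they have to be found in the camera images.
- bin_unit: grey steel tip-out bin unit, fixed but placed anew each run, 168 deep (x) x 304 wide (y) x 171 mm high. Origin on the bench straight below the bin's pivot; own -x is its open front (towards the robot), y its left, z up; x from -63 to +105 mm. Side cheeks 100 mm high; only the rearmost part (x above +45 mm) has a canopy, 166 to 171 mm high, that covers the back of the closed bin.
- bin (a joint): tilt of the blue bin on its level pivot axis: 0 = home (upright), 0.66 rad = fully forward against its stop, its top moved towards the unit's -x. Stiff pivot (0.22 N m friction): the bin stays where it is left, and takes about 3 N at the tab. It cannot tilt while the lever is in the red notch.
- bin_pivot (a point): point on the bin's pivot axis midway across, 85 mm above the bench; its frame is the bin's own and tilts with it: at 0 rad x to the back, y left, z up. In this frame (mm): inner floor z -10, inner width 276 (y); front wall x -64 to -60, top z 56; back wall x 90 to 94, top z 26; side wall tops slope from 56 to 26.
- bin_back (a point): middle of the inner floor of the bin's back compartment (x +2 to +90 mm in the bin's frame, 276 mm wide), where the red supports lie. A cross divider at x -2 to +2, 26 mm above the floor, parts it from the front compartment.
- bin_tab (a point): middle of the bin's grip tab: an upright plate 10 thick (x) x 40 mm wide (y) in the middle of the front wall, its top 40 mm above that wall's top edge and 16 mm above this point. It lies at x -62, z +80 mm from the pivot in the bin's frame and moves with the bin.
- lever (a joint): lock lever on the unit's right (-y) cheek, swinging in the unit's upright x-z plane: 0 = up in the red notch (bin locked), 0.82 rad = down in the green notch (bin free). Spring detents click it home from within 0.1 rad of either notch; light in between (up to about 8 N at the knob to click past). It goes back to 0 only when the bin is home.
- lever_knob (a point): centre of the lever's black ball knob, 28 mm in diameter, on the end of a 100 mm arm (5 mm radius rod) running down and back to the lever's pivot. Up (red) it stands 57 mm in front of and 82 mm above the lever's pivot; down (green) 99 mm in front and 12 mm above.
- lever_pivot (a point): point on the lever's level pivot axis (along the unit's y) in the plane of the knob: 40 mm in front of the bin's pivot, 40 mm above the bench, 186 mm to the right (-y) of the unit's middle.
- kit_tray: grey open tray, loose, 200 (x) x 160 (y) x 45 mm high, walls and floor 5 mm, 0.7 kg; origin at the centre of its underside, z up. It may slide a little if knocked.
- support1: red busbar support, about 60 g (None if absent): foot 54 (x) x 24 (y) x 8 mm, on its middle a block 26 (x) x 24 (y), top 34 mm above the underside. Origin at the centre of its underside, z up through the block. Starts standing on its foot at the back of the bin, its x along the unit's y; when the bin is tipped it slides down against the cross divider.
- support2: red busbar support, about 60 g (None if absent): foot 54 (x) x 24 (y) x 8 mm, on its middle a block 26 (x) x 24 (y), top 34 mm above the underside. Origin at the centre of its underside, z up through the block. Starts standing on its foot at the back of the bin, its x along the unit's y; when the bin is tipped it slides down against the cross divider.
- support3: red busbar support, about 60 g (None if absent): foot 54 (x) x 24 (y) x 8 mm, on its middle a block 26 (x) x 24 (y), top 34 mm above the underside. Origin at the centre of its underside, z up through the block. Starts standing on its foot at the back of the bin, its x along the unit's y; when the bin is tipped it slides down against the cross divider.
- support4: red busbar support, about 60 g (None if absent): foot 54 (x) x 24 (y) x 8 mm, on its middle a block 26 (x) x 24 (y), top 34 mm above the underside. Origin at the centre of its underside, z up through the block. Starts standing on its foot at the back of the bin, its x along the unit's y; when the bin is tipped it slides down against the cross divider.
- clamp1: grey rail clamp, 30 g: foot 40 (x) x 20 (y) x 14 mm, on its middle a block 18 (x) x 20 (y), top 24 mm above the underside; origin at the centre of its underside, z up. Lies in the bin's front compartment (x -60 to -2 mm in the bin's frame) and stays there.
- clamp2: stray grey rail clamp like clamp1 (None if absent), lying on its foot on the bench to the right of the unit at first; it belongs in the bin's front compartment
- clamp3: stray grey rail clamp like clamp1 (None if absent), lying on its foot on the bench to the right of the unit at first; it belongs in the bin's front compartment
- screwdriver: bystander: screwdriver with a green handle, 190 mm, lying along its x; origin below its middle
- multimeter: bystander: grey multimeter 150 x 78 x 42 mm lying flat; origin at the centre of its underside
- pliers: bystander: pliers with blue handles, 150 mm, lying flat; origin near the joint on the underside
- flask: bystander: black flask, 66 mm in diameter, 190 mm tall, standing; origin at the centre of its underside
- tape_roll: bystander: yellow roll of tape, 90 mm in diameter, 22 mm high, lying flat; origin at the centre of its underside
- contactor: bystander: white and black contactor 85 x 55 x 70 mm standing on the bench; origin at the centre of its underside

How it is judged:
By the outcome, as a careful person would: the job done as asked, in the order asked, and still so for the second after the job is handed in, with the robot touching nothing.
Of support1, support2, support3, support4 only 2 to 4 are there at a start; the rules pass over those that are not, and their reading is None.
Of clamp2, clamp3 only 1 to 2 are there at a start; the rules pass over those that are not, and their reading is None.
At some moment in a run one of kit_tray, support1, support2, support3, support4 may be knocked a few centimetres aside while the robot is not near it.
Once in a run the grip may slacken for a moment while it holds something.
It also fails if it takes over 210 s, if anything falls off the work surface, if the arm or the gripper's body presses on something with over 40 N, if the wrist force passes 120 N, or if a joint passes its speed limit or range.

## Working session

There is one attempt and no reset: what is moved stays moved. The work goes in short steps, Python scripts to look and compute and a tool call to move; the robot and the scene stay as the last step left them, time stands still between calls to the robot, and variables do not carry over. Pictures are saved under pics/ and viewed, and the job is handed in when it is done.

Besides the shell and the picture viewer there is one more tool, called after "Call:" in YAML: its name, and indented under it one key for each argument. send_rows: Moves the arm, as the interface text tells. Its arguments: {"type":"object","properties":{"targets":{"type":"array","items":{"type":"array"}}},"required":["targets"]}

```bash
ls -la && mkdir -p pics && python3 - <<'E'
from station import *
import cv2
s=read_state()
print({k:s[k] for k in s})
for n in ["scene","top","wrist"]:
    m=camera_model(n); print(n,m)
    cv2.imwrite(f"pics/{n}_0.png",read_camera(n)[:,:,::-1])
E
```

```text
total 12
drwxr-xr-x  3 agent agent 4096 Dec  7 16:38 .
drwxr-xr-x 23 root  root  4096 Dec  7 16:38 ..
drwxr-xr-x  2 agent agent 4096 Dec  7 16:38 pics
{'clock': 0.0, 'joint_positions': array([ 1.16220777,  0.38385358,  0.0438648 ,  1.59956781, -0.01791521,
        1.16119387, -0.04993459]), 'dq': array([ 0.00051016,  0.00017084, -0.0021434 ,  0.00188495,  0.00097612,
       -0.00050876, -0.00151153]), 'tau': array([-1.70398321e-04, -4.33465719e+01,  1.02443028e+00, -2.49514478e+01,
        1.04700989e-02,  1.14328059e-02, -4.28263633e-06]), 'ee_pos': array([ 198.47001685, -617.97382236,  229.87849382]), 'eef_rot': array([ 9.87948912e-01,  1.54774736e-01, -2.72184976e-04, -1.28631444e-03]), 'force': array([0.92570539, 1.16167242, 0.16144042]), 'moment': array([-0.03908645, -0.0102275 ,  0.00375083]), 'gripper_width': 85.19245213839508}
scene {'fx': 490.251793584318, 'fy': 490.251793584318, 'cx': 254.83689720559994, 'cy': 192.18338912625356, 'k1': 0.054897287410728746, 'position': array([1616.00123752, -526.14423528, 1301.70521595]), 'attitude': array([ 0.75570732,  0.53250255, -0.22411338, -0.30841639])}
top {'fx': 349.2131714480806, 'fy': 349.2131714480806, 'cx': 254.71777007316808, 'cy': 192.15373107648088, 'k1': 0.03692282952778875, 'position': array([ 282.54951537, -132.44628586, 1178.95762172]), 'attitude': array([-0.6915944 ,  0.71528783, -0.0723598 ,  0.06945911])}
wrist {'fx': 325.52305075120574, 'fy': 325.52305075120574, 'cx': 249.09154983772086, 'cy': 192.30524241217415, 'k1': -0.08300506492359638, 'position': array([ 273.52256542, -594.05868419,  371.67156449]), 'attitude': array([ 0.79839621, -0.58146782, -0.09334823,  0.12547815])}
```

View pics/scene_0.png

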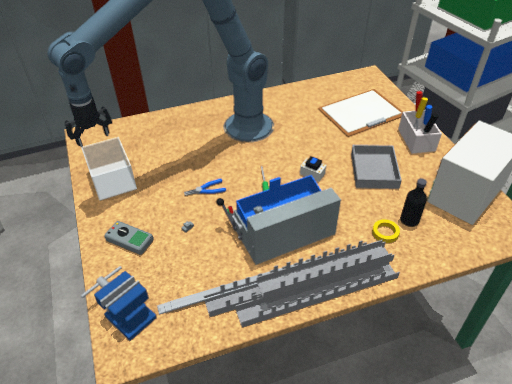

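View pics/top_0.png

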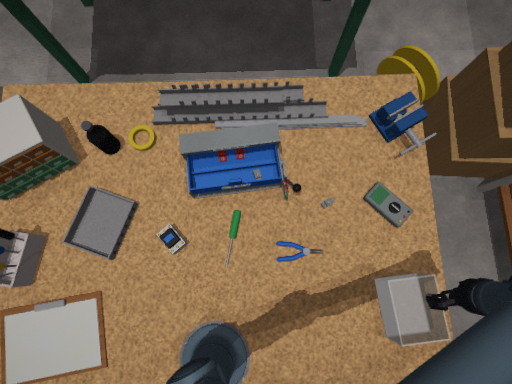

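View pics/wrist_0.png

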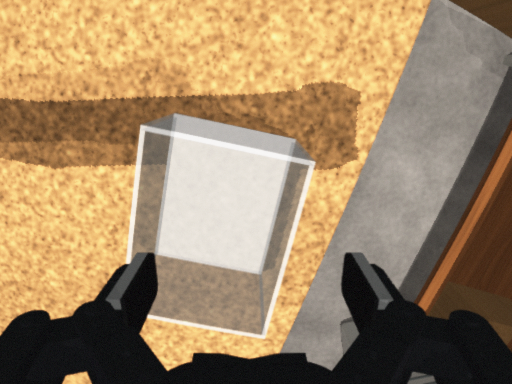

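```bash
cat > h.py <<'E'
from station import *
import cv2, numpy as np
from scipy.spatial.transform import Rotation as R
def ray(m,uv):
    x=np.array([(uv[0]-m['cx'])/m['fx'],(uv[1]-m['cy'])/m['fy']]); s=x.copy()
    for _ in range(20): s=x/(1+m['k1']*(s@s))
    d=R.from_quat(m['attitude']).apply([s[0],s[1],1.0]); return np.array(m['position']),d
def atz(m,uv,z):
    p,d=ray(m,uv); return p+d*(z-p[2])/d[2]
def proj(m,P):
    P=np.atleast_2d(P); c=R.from_quat(m['attitude']).inv().apply(P-np.array(m['position']))
    s=c[:,:2]/c[:,2:]; s=s*(1+m['k1']*(s**2).sum(1,keepdims=True))
    return s*[m['fx'],m['fy']]+[m['cx'],m['cy']]
def snap(n,fn,crop=None,sc=1):
    im=np.ascontiguousarray(read_camera(n)[:,:,::-1])
    if crop: im=im[crop[1]:crop[3],crop[0]:crop[2]]
    if sc!=1: im=cv2.resize(im,None,fx=sc,fy=sc,interpolation=cv2.INTER_CUBIC)
    cv2.imwrite(fn,im); return im
def st():
    s=read_state(); print('t',round(s['clock'],2),'p',np.round(s['ee_pos'],1),'q',np.round(s['eef_rot'],4),'F',np.round(s['force'],1),'w',round(s['gripper_width'],1)); return s
E
python3 - <<'E'
from h import *
snap('top','pics/top_1.png',(150,80,350,220),4)
snap('scene','pics/scene_1.png',(170,140,370,280),4)
for q in ['bin_tab','lever_knob','lever_pivot','bin_pivot','bin_back','kit_tray','support1','clamp1','bin_unit']:
    for c in ['top','scene']:
        r=look_for(c,q); print(q,c,[(np.round(d['uv'],1).tolist(),round(d['conf'],2)) for d in r[:5]])
E
```

```text
bin_tab top [([234.4, 171.8], 0.61)]
bin_tab scene [([273.7, 193.9], 0.94)]
lever_knob top [([387.0, 203.2], 0.51), ([295.7, 186.8], 0.42)]
lever_knob scene [([227.7, 215.8], 0.66)]
lever_pivot top [([294.5, 187.1], 0.55)]
lever_pivot scene [([374.9, 167.6], 0.7), ([222.8, 207.9], 0.66)]
bin_pivot top [([231.1, 170.5], 0.81)]
bin_pivot scene [([272.1, 196.2], 0.56)]
bin_back top [([233.1, 170.3], 0.6)]
bin_back scene [([274.6, 195.4], 0.8), ([225.3, 210.2], 0.66)]
kit_tray top [([98.9, 225.2], 0.75)]
kit_tray scene [([380.8, 165.4], 0.76)]
support1 top [([236.2, 149.6], 0.64), ([222.7, 155.6], 0.49)]
support1 scene []
clamp1 top [([328.4, 203.3], 0.48)]
clamp1 scene [([254.2, 209.7], 0.64), ([184.7, 226.3], 0.63)]
bin_unit top [([230.4, 161.6], 0.59)]
bin_unit scene [([280.1, 216.9], 0.7), ([276.4, 196.3], 0.69)]
```

View pics/top_1.png

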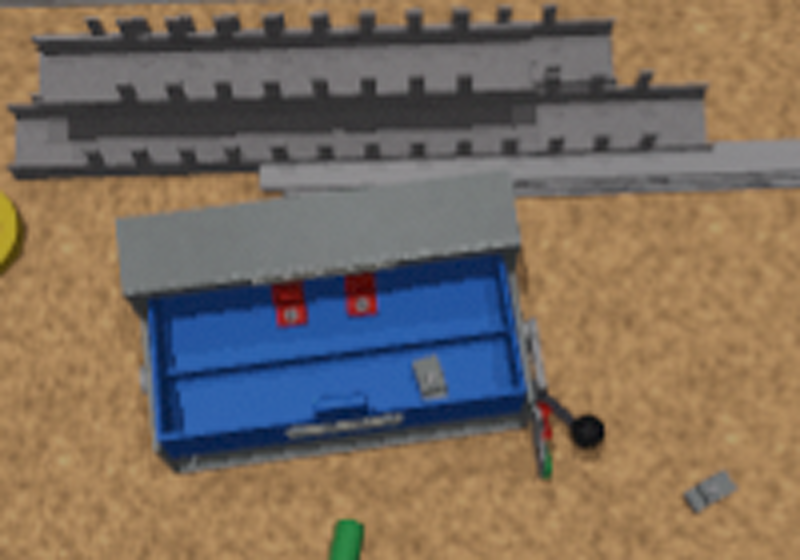

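View pics/scene_1.png

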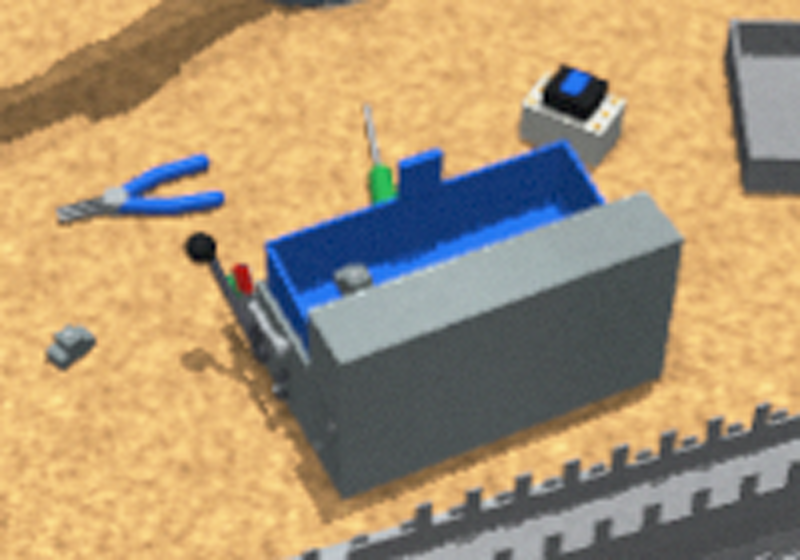

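```bash
cat > fit0.py <<'E'
from h import *
from scipy.optimize import least_squares
mt,ms=camera_model('top'),camera_model('scene')
F=[([-62,0,181],(235.5,180),(275.2,178.7)),
([-97,-186,122],(296.7,187.7),(220.2,202)),
([45,-152,171],(280,141.3),(247.5,218)),
([45,152,171],(182.5,154),(330,188.7)),
([105,152,171],(179.5,134.8),(340.7,200)),
([105,-152,171],(278.3,124.5),(256.2,230.5))]
def world(p,P):
    c,s=np.cos(p[2]),np.sin(p[2]); P=np.atleast_2d(np.array(P,float))
    return np.c_[p[0]+c*P[:,0]-s*P[:,1],p[1]+s*P[:,0]+c*P[:,1],P[:,2]]
def res(p,flat=True):
    W=world(p,[f[0] for f in F])
    r=np.r_[proj(mt,W)-[f[1] for f in F],proj(ms,W)-[f[2] for f in F]]
    return r.ravel() if flat else r
o=least_squares(res,[500,-100,0.0],loss='soft_l1')
print(o.x); print(np.round(res(o.x,False),1))
W=world(o.x,[[-62,0,165],[-97,-186,122],[-40,-186,40],[0,0,85]]);print(np.round(W))
for nm,uv,z in [('clampstray',(327,203),12),('tray',(99,225),20)]:
    print(nm,np.round(atz(mt,uv,z)))
print(np.round(atz(ms,(184.7,226.3),12)),np.round(atz(ms,(380.8,165.4),5)))
E
python3 fit0.py
```

```text
[585.48685549 -77.59840784  18.9500231 ]
[[-0.4  0.1]
 [ 0.5 -0.1]
 [ 0.7 -1. ]
 [-1.7 -0.9]
 [-0.6 -0.5]
 [-0.5 -2.6]
 [-0.6 -0.2]
 [-0.5 -0.5]
 [-1.2 -1. ]
 [ 0.8 -1.7]
 [-0.  -1.1]
 [-1.6 -0.2]]
[[ 524.  -84.  165.]
 [ 508. -272.  122.]
 [ 564. -267.   40.]
 [ 585.  -78.   85.]]
clampstray [ 474. -385.   12.]
tray [425. 376.  20.]
[ 477. -397.   12.] [426. 402.   5.]
```

```bash
cat >> h.py <<'E'
U=np.array([585.5,-77.6,0.1005])
def uw(P,p=None):
    p=U if p is None else p
    c,s=np.cos(p[2]),np.sin(p[2]); P=np.array(P,float)
    return np.array([p[0]+c*P[0]-s*P[1],p[1]+s*P[0]+c*P[1],P[2]])
def wu(W,p=None):
    p=U if p is None else p
    c,s=np.cos(p[2]),np.sin(p[2]); d=np.array(W,float)-[p[0],p[1],0]
    return np.array([c*d[0]+s*d[1],-s*d[0]+c*d[1],d[2]])
def tool(yaw,tilt=0):
    # tool x at heading yaw, tool z down, tilted so that z leans forward along heading by tilt
    z=np.array([np.sin(tilt),0,-np.cos(tilt)]); x=np.array([np.cos(tilt),0,np.sin(tilt)])
    M=np.c_[x,np.cross(z,x),z]
    return R.from_euler('z',yaw)*R.from_matrix(M)
def plan(tgts,w,step=40,ang=0.12,dec=0,start=None):
    """tgts: list of (pos,Rot). prints rows in tool axes"""
    if start is None:
        s=read_state(); p,q=np.array(s['ee_pos']),R.from_quat(s['eef_rot'])
    else: p,q=start
    rows=[]
    for (tp,tq) in tgts:
        tp=np.array(tp,float)
        rv=(q.inv()*tq).as_rotvec(); d=np.linalg.norm(tp-p)
        n=max(1,int(np.ceil(d/step-1e-3)),int(np.ceil(np.abs(rv).max()/ang-1e-3)))
        p0,q0=p.copy(),q
        for i in range(n):
            qn=q0*R.from_rotvec(rv*(i+1)/n); pn=p0+(tp-p0)*(i+1)/n
            sh=np.round(q.inv().apply(pn-p),dec); tu=np.round((q.inv()*qn).as_rotvec(),3)
            p=p+q.apply(sh); q=q*R.from_rotvec(tu)
            rows.append([sh.tolist(),tu.tolist(),w])
    for i in range(0,len(rows),5): print('['+', '.join(str(r).replace('.0,',',').replace('.0]',']').replace('-0,','0,').replace('-0]','0]') for r in rows[i:i+5])+']')
    print('end',np.round(p,1),np.round(q.as_quat(),4)); return p,q
E
python3 - <<'E'
from h import *
st(); plan([(uw([-97,-186,240]),tool(0.1))],44)
E
```

```text
t 1.15 p [ 198.8 -618.9  231.3] q [ 0.9879  0.1548  0.     -0.    ] F [-0.1 -0.6 -0.9] w 85.1
[[[33, -20, -1], [0, 0, 0.018], 44], [[33, -20, 0], [0, 0, 0.017], 44], [[33, -21, -1], [0, 0, 0.018], 44], [[32, -21, -1], [0, 0, 0.017], 44], [[32, -22, -1], [0, 0, 0.018], 44]]
[[[32, -22, 0], [0, 0, 0.017], 44], [[31, -23, -1], [0, 0, 0.018], 44], [[30, -24, -1], [0, 0, 0.018], 44], [[31, -24, -1], [0, 0, 0.017], 44], [[29, -25, 0], [0, 0, 0.018], 44]]
[[[30, -25, -1], [0, 0, 0.017], 44], [[29, -25, -1], [0, 0, 0.018], 44]]
end [ 507.9 -272.8  240.3] [ 0.9988  0.0499  0.     -0.    ]
```

Call:
send_rows:
  targets:
    - [[33, -20, -1], [0, 0, 0.018], 44]
    - [[33, -20, 0], [0, 0, 0.017], 44]
    - [[33, -21, -1], [0, 0, 0.018], 44]
    - [[32, -21, -1], [0, 0, 0.017], 44]
    - [[32, -22, -1], [0, 0, 0.018], 44]

```text
clock: 1.57
ee_pos: [328.3, -473.1, 235.5]
eef_rot: [0.994, 0.11, 0.0, 0.0]
force: [1.2, 0.5, 0.0]
gripper_width: 43.9
```

Call:
send_rows:
  targets:
    - [[32, -22, 0], [0, 0, 0.017], 44]
    - [[31, -23, -1], [0, 0, 0.018], 44]
    - [[30, -24, -1], [0, 0, 0.018], 44]
    - [[31, -24, -1], [0, 0, 0.017], 44]

```text
clock: 1.9
ee_pos: [431.6, -357.6, 238.6]
eef_rot: [0.997, 0.076, 0.0, 0.0]
force: [0.7, -1.1, -0.0]
gripper_width: 44.2
```

```bash
python3 - <<'E'
from h import *
st(); m=camera_model('wrist'); print(m['position'],m['attitude']); snap('wrist','pics/w1.png',None,1.5)
E
```

```text
t 1.9 p [ 431.6 -357.6  238.6] q [9.971e-01 7.560e-02 1.000e-04 3.000e-04] F [ 0.7 -1.1 -0. ] w 44.2
[ 509.33226388 -345.445696    380.32891167] [ 0.74944119 -0.64335393 -0.1019143   0.11852045]
```

View pics/w1.png

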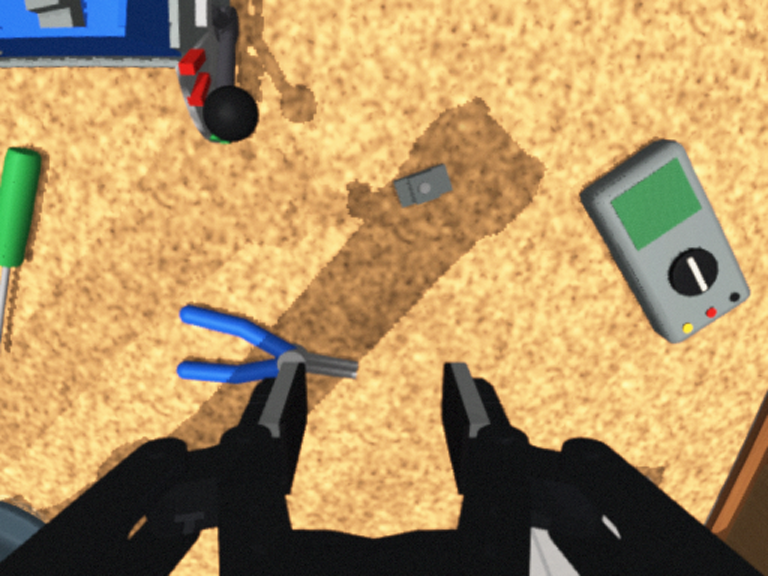

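```bash
python3 - <<'E'
from h import *
m=camera_model('wrist'); mt=camera_model('top')
a=atz(m,(154,76),122); print('knob',a, wu(a))
b=atz(m,(282,123.5),20); print('clamp',b)
print('red ',wu(atz(m,(200/1.5,75/1.5),100)))
st()
k=uw([-97,-186,240]); print(k)
k[:2]=(a[:2]+k[:2])/2; print(k)
plan([(k,tool(0.1))],44)
E
```

```text
knob [ 515.32584702 -260.91670426  122.        ] [ -88.21239398 -175.35107457  122.        ]
clamp [ 487.43691561 -375.30456833   20.        ]
red  [ -67.89473361 -151.91078559  100.        ]
t 1.95 p [ 440.  -348.   239.1] q [ 0.9966  0.0824  0.0034 -0.0023] F [4.5 6.2 0.2] w 44.0
[ 507.65099851 -272.393565    240.        ]
[ 511.48842277 -266.65513463  240.        ]
[[[28, -23, 0], [-0.001, -0.002, 0.022], 44], [[27, -23, 0], [-0.002, -0.003, 0.021], 44], [[27, -24, 0], [-0.001, -0.002, 0.022], 44]]
end [ 511.2 -267.   239.7] [ 9.988e-01  4.990e-02 -0.000e+00 -2.000e-04]
```

```bash
python3 - <<'E'
from h import *
m=camera_model('wrist'); 
m['position']=np.array([ 509.33226388, -345.445696  ,  380.32891167]); m['attitude']=np.array([ 0.74944119, -0.64335393, -0.1019143 ,  0.11852045])
print('knob',wu(atz(m,(154,76),122)))
for z in (50,70): print('green',z,np.round(wu(atz(m,(219/1.5,139/1.5),z))))
for z in (70,90,110): print('red',z,np.round(wu(atz(m,(195/1.5,90/1.5),z))),np.round(wu(atz(m,(190/1.5,60/1.5),z))))
print(proj(m,[uw([-40-r*np.cos(.12),-165,40+r*np.sin(.12)]) for r in (50,60,70,80,90)])*1.5)
print(np.round(atz(m,(282,123.5),20)))
st(); plan([([507.5,-271.5,235],tool(0.1))],36)
E
```

```text
knob [ -97.30915198 -186.12714354  122.        ]
green 50 [-112. -158.   50.]
green 70 [-111. -164.   70.]
red 70 [ -83. -150.   70.] [ -66. -147.   70.]
red 90 [ -84. -157.   90.] [ -68. -154.   90.]
red 110 [ -85. -164.  110.] [ -71. -162.  110.]
[[231.2286263  104.33416207]
 [231.02247038 120.02688959]
 [230.84576804 135.62336814]
 [230.69745002 151.1149701 ]
 [230.57648674 166.49372853]]
[ 477. -387.   20.]
t 1.95 p [ 440.  -348.   239.1] q [ 0.9966  0.0824  0.0034 -0.0023] F [4.5 6.2 0.2] w 44.0
[[[26, -21, 2], [-0.001, -0.002, 0.022], 36], [[26, -22, 1], [-0.002, -0.003, 0.021], 36], [[26, -23, 2], [-0.001, -0.002, 0.022], 36]]
end [ 507.8 -271.5  234.6] [ 9.988e-01  4.990e-02 -0.000e+00 -2.000e-04]
```

Call:
send_rows:
  targets:
    - [[26, -21, 2], [-0.001, -0.002, 0.022], 36]
    - [[26, -22, 1], [-0.002, -0.003, 0.021], 36]
    - [[26, -23, 2], [-0.001, -0.002, 0.022], 36]
    - [[0, 0, 40], [0, 0, 0], 36]
    - [[0, 0, 0], [0, 0, 0], 36]

```text
clock: 2.37
ee_pos: [498.0, -278.3, 187.6]
eef_rot: [0.999, 0.047, -0.007, -0.001]
force: [-1.6, 0.2, -1.6]
gripper_width: 36.1
```

```bash
python3 - <<'E'
from h import *
st(); m=camera_model('wrist'); snap('wrist','pics/w2.png',None,1.5)
plan([([507.5,-271.5,107],tool(0.1))],36)
E
```

```text
t 2.37 p [ 498.  -278.3  187.6] q [ 9.988e-01  4.750e-02 -7.000e-03 -7.000e-04] F [-1.6  0.2 -1.6] w 36.1
[[[4, -3, 27], [0, 0.005, -0.003], 36], [[4, -3, 28], [0, 0.004, -0.003], 36], [[4, -2, 27], [0, 0.005, -0.003], 36]]
end [ 507.6 -271.8  107.3] [ 9.987e-01  5.010e-02  0.000e+00 -2.000e-04]
```

View pics/w2.png

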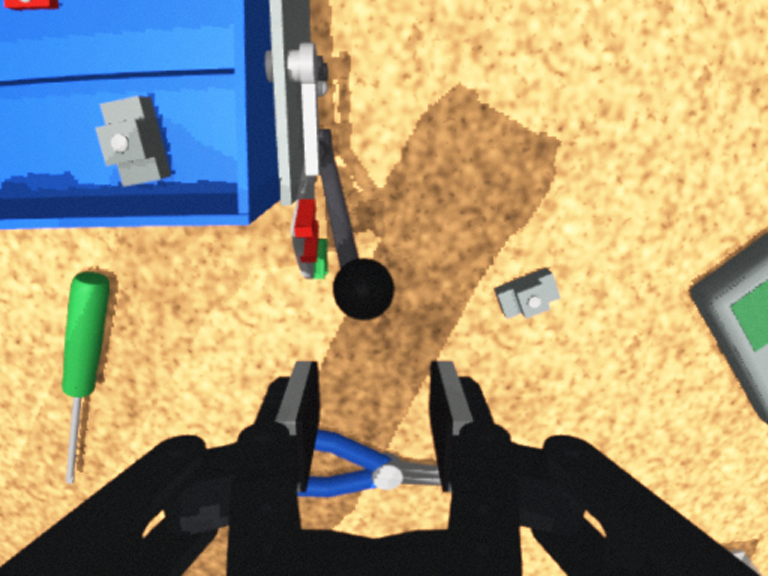

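Call:
send_rows:
  targets:
    - [[0, 0, 0], [0, 0, 0], 36]
    - [[0, 0, 0], [0, 0, 0], 36]
    - [[0, 0, 0], [0, 0, 0], 36]

```text
clock: 2.67
ee_pos: [499.8, -285.6, 195.0]
eef_rot: [0.999, 0.043, -0.002, 0.003]
force: [-0.1, -0.5, 0.6]
gripper_width: 35.9
```

```bash
python3 - <<'E'
from h import *
s=st(); m=camera_model('wrist'); im=snap('wrist','pics/w3.png',None,1.5)
st()
g=cv2.cvtColor(im,cv2.COLOR_BGR2GRAY); 
r=look_for('wrist','lever_knob'); print(r[:2])
for uv in [r[0]['uv']] : print(atz(m,uv,122), wu(atz(m,uv,122)))
plan([([507.5,-271.5,107],tool(0.1))],36)
E
```

```text
t 2.67 p [ 499.8 -285.6  195. ] q [ 0.9991  0.0426 -0.0019  0.0034] F [-0.1 -0.5  0.6] w 35.9
t 2.72 p [ 499.8 -285.4  195. ] q [ 0.9991  0.0427 -0.0019  0.0033] F [0.3 0.2 0.1] w 35.9
[{'uv': [118.1, 82.8], 'conf': 0.3}]
[ 574.57172516 -195.71462666  122.        ] [ -22.72367965 -116.4221912   122.        ]
[[[3, -4, 29], [0.002, 0.001, -0.005], 36], [[3, -5, 29], [0.002, 0.002, -0.005], 36], [[3, -4, 30], [0.002, 0.001, -0.004], 36]]
end [ 507.3 -271.7  106.7] [ 9.988e-01  4.980e-02 -2.000e-04  1.000e-04]
```

View pics/w3.png

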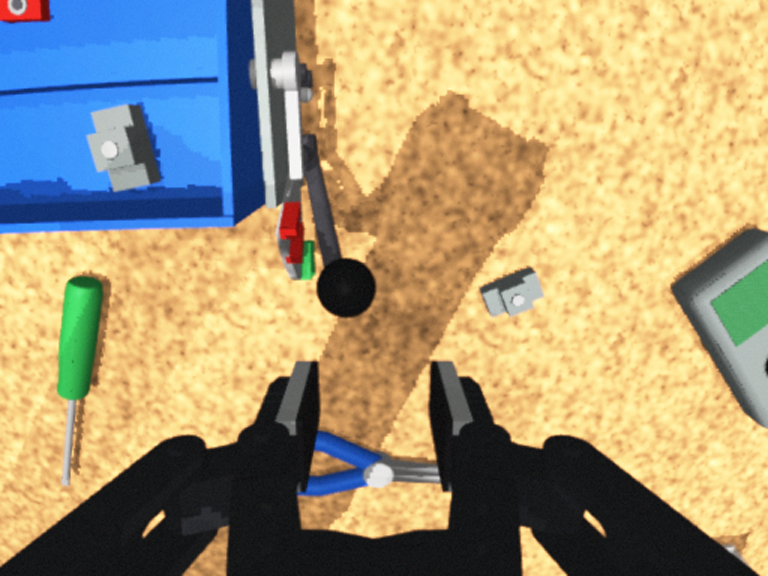

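```bash
python3 - <<'E'
from h import *
m=camera_model('wrist')
for uv in [(230.7,192)] : print(atz(m,uv,122), wu(atz(m,uv,122)))
print('clamp',atz(m,(512/1.5,293/1.5),20))
mt=camera_model('top'); print(proj(m,[uw([-97,-186,122]),uw([2,-138,101])])*1.5)
E
```

```text
[ 507.60041629 -271.81026822  122.        ] [ -96.9918043  -185.41457149  122.        ]
clamp [ 479.76455406 -383.29232585   20.        ]
[[347.31848817 287.99764759]
 [236.58403212  66.01421759]]
```

Call:
send_rows:
  targets:
    - [[9, -13, 0], [0, 0, -0.014], 36]
    - [[0, 0, 30], [0, 0, 0], 36]
    - [[0, 0, 0], [0, 0, 0], 36]
    - [[0, 0, 30], [0, 0, 0], 36]
    - [[0, 0, 0], [0, 0, 0], 36]

```text
clock: 3.18
ee_pos: [503.8, -267.9, 129.1]
eef_rot: [0.999, 0.051, -0.007, 0.0]
force: [-1.4, 0.8, -0.7]
gripper_width: 36.2
```

Call:
send_rows:
  targets:
    - [[0, 0, 0], [0, 0, 0], 36]
    - [[0, 0, 0], [0, 0, 0], 36]

```text
clock: 3.35
ee_pos: [507.3, -270.1, 134.0]
eef_rot: [0.999, 0.051, -0.003, 0.002]
force: [1.0, -0.3, 0.3]
gripper_width: 35.8
```

```bash
python3 - <<'E'
from h import *
st(); 
plan([([507.6,-272,107],tool(0.1))],36)
E
```

```text
t 3.35 p [ 507.3 -270.1  134. ] q [ 0.9987  0.051  -0.003   0.0024] F [ 1.  -0.3  0.3] w 35.8
[[[0, 2, 27], [0.004, 0.006, 0.002], 36]]
end [ 507.3 -272.2  107. ] [ 9.988e-01  5.000e-02 -1.000e-04  2.000e-04]
```

Call:
send_rows:
  targets:
    - [[0, 1, 14], [0.004, 0.006, 0], 36]
    - [[0, 1, 13], [0, 0, 0], 36]
    - [[0, 0, 0], [0, 0, 0], 36]
    - [[0, 0, 0], [0, 0, 0], 20]
    - [[0, 0, 0], [0, 0, 0], 15]

```text
clock: 3.77
ee_pos: [506.1, -272.4, 105.8]
eef_rot: [0.999, 0.051, -0.001, 0.0]
force: [-1.1, -1.3, -2.5]
gripper_width: 25.4
```

Call:
send_rows:
  targets:
    - [[0, 0, 0], [0, 0, 0], 15]
    - [[0, 0, 0], [0, 0, 0], 15]
    - [[0, 0, 0], [0, 0, 0], 15]

```text
clock: 4.02
ee_pos: [506.1, -272.4, 105.8]
eef_rot: [0.999, 0.051, -0.001, 0.0]
force: [-2.7, -1.2, -2.3]
gripper_width: 25.0
```

```bash
python3 - <<'E'
from h import *
s=st(); snap('wrist','pics/w4.png',None,1.5)
p0=np.array(s['ee_pos']);off=p0-uw([-97,-186,122]); print('off',off)
T=[]
for th in (0.15,0.3,0.45,0.6,0.75,0.86):
    a=np.arctan2(82,57)-th; T.append((uw([-40-99.9*np.cos(a),-186,40+99.9*np.sin(a)])+off,tool(0.1)))
plan(T,15)
E
```

```text
t 4.02 p [ 506.1 -272.4  105.8] q [ 9.987e-01  5.060e-02 -1.100e-03  1.000e-04] F [-2.7 -1.2 -2.3] w 25.0
off [ -1.54701932  -0.04458345 -16.1866186 ]
[[[-12, 0, 9], [0, 0.002, 0.001], 15], [[-10, 0, 12], [0, 0, 0], 15], [[-8, 0, 12], [0, 0, 0], 15], [[-6, 0, 14], [0, 0, 0], 15], [[-5, 0, 14], [0, 0, 0], 15]]
[[[-1, 0, 11], [0, 0, 0], 15]]
end [ 464.3 -276.7   33.9] [ 9.987e-01  5.010e-02 -1.000e-04  1.000e-04]
```

View pics/w4.png

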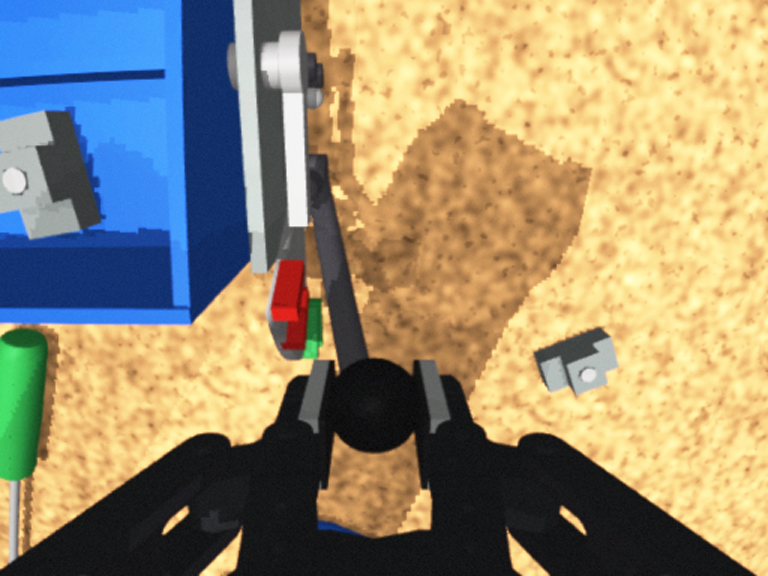

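Call:
send_rows:
  targets:
    - [[-12, 0, 9], [0, 0.002, 0.001], 15]
    - [[-10, 0, 12], [0, 0, 0], 15]
    - [[0, 0, 0], [0, 0, 0], 15]
    - [[-8, 0, 12], [0, 0, 0], 15]
    - [[0, 0, 0], [0, 0, 0], 15]

```text
clock: 4.48
ee_pos: [478.0, -275.4, 72.9]
eef_rot: [0.999, 0.051, 0.002, 0.001]
force: [0.6, -1.1, 0.0]
gripper_width: 24.9
```

Call:
send_rows:
  targets:
    - [[-6, 0, 14], [0, 0, 0], 15]
    - [[-5, 0, 14], [0, 0, 0], 15]
    - [[-1, 0, 11], [0, 0, 0], 15]
    - [[0, 0, 0], [0, 0, 0], 15]
    - [[0, 0, 0], [0, 0, 0], 15]

```text
clock: 4.9
ee_pos: [466.7, -276.5, 34.1]
eef_rot: [0.999, 0.05, 0.002, 0.0]
force: [1.3, -0.3, -3.5]
gripper_width: 25.3
```

```bash
python3 - <<'E'
from h import *
s=st(); snap('wrist','pics/w5.png',None,1.5);snap('scene','pics/s5.png',(170,140,370,280),4)
E
```

```text
t 4.9 p [ 466.7 -276.5   34.1] q [9.987e-01 5.030e-02 1.600e-03 3.000e-04] F [ 1.3 -0.3 -3.5] w 25.3
```

View pics/w5.png

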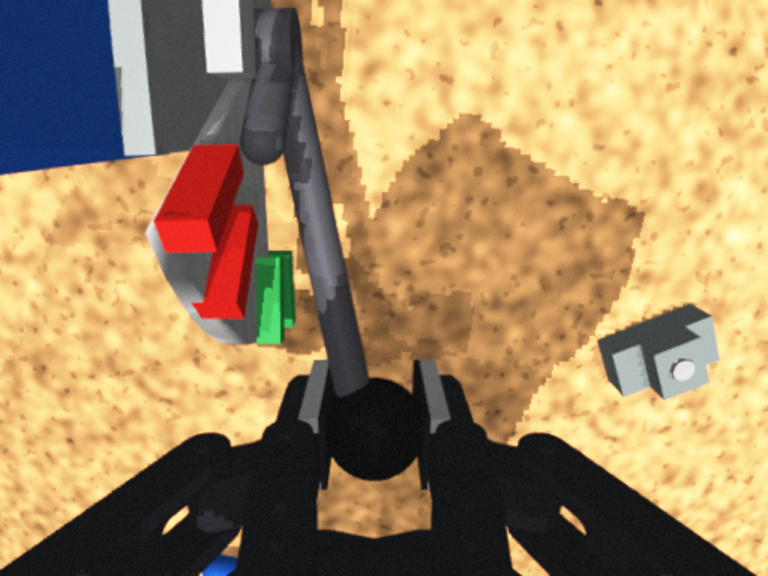

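View pics/s5.png

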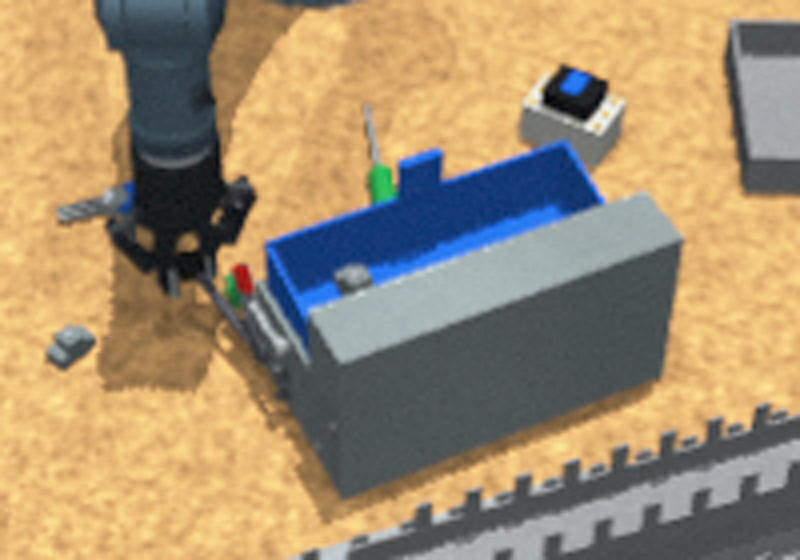

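Call:
send_rows:
  targets:
    - [[0, 0, 2], [0, 0, 0], 15]
    - [[0, 0, 0], [0, 0, 0], 38]
    - [[0, 0, 0], [0, 0, 0], 38]
    - [[0, 0, 0], [0, 0, 0], 38]
    - [[0, 0, -20], [0, 0, 0], 38]

```text
clock: 5.42
ee_pos: [461.3, -274.4, 48.7]
eef_rot: [0.999, 0.051, -0.003, -0.002]
force: [-0.2, 0.3, -0.6]
gripper_width: 38.0
```

Call:
send_rows:
  targets:
    - [[0, 0, -40], [0, 0, 0], 38]
    - [[0, 0, -40], [0, 0, 0], 38]
    - [[0, 0, -40], [0, 0, 0], 38]
    - [[0, 0, -40], [0, 0, 0], 10]
    - [[0, 0, 0], [0, 0, 0], 0]

```text
clock: 5.83
ee_pos: [470.2, -279.1, 221.6]
eef_rot: [0.999, 0.05, 0.008, 0.005]
force: [1.0, 0.4, 1.5]
gripper_width: 14.5
```

Call:
send_rows:
  targets:
    - [[0, 0, 0], [0, 0, 0], 0]
    - [[0, 0, 0], [0, 0, 0], 0]

```text
clock: 6.0
ee_pos: [464.3, -276.1, 211.7]
eef_rot: [0.999, 0.05, 0.0, -0.0]
force: [-0.3, -0.3, -1.0]
gripper_width: 0.1
```

```bash
python3 - <<'E'
from h import *
s=st(); snap('wrist','pics/w6.png',None,1.5)
m=camera_model('wrist'); print(proj(m,[uw([-139,-186,52]),uw([-97,-186,122])])*1.5)
E
```

```text
t 6.0 p [ 464.3 -276.1  211.7] q [ 9.987e-01  5.040e-02  1.000e-04 -1.000e-04] F [-0.3 -0.3 -1. ] w 0.1
[[376.20772043 256.49935585]
 [376.8158407  206.88421956]]
```

View pics/w6.png

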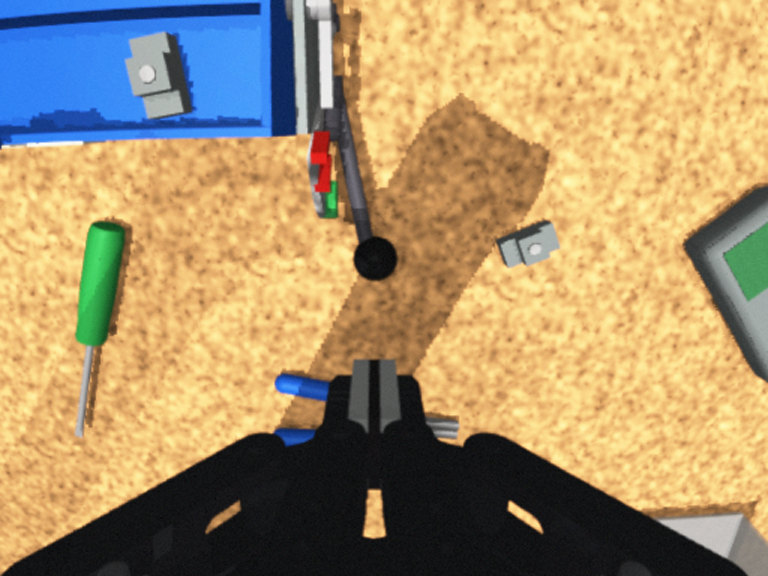

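```bash
python3 - <<'E'
from h import *
plan([(uw([-38,0,222]),tool(0.1))],0)
E
```

```text
[[[17, -31, -2], [0, 0, 0], 0], [[17, -31, -2], [-0.001, 0.001, 0], 0], [[18, -30, -2], [0, 0, 0], 0], [[17, -31, -2], [0, 0, 0.001], 0], [[17, -31, -2], [0, 0, 0], 0]]
[[[17, -31, -1], [-0.001, 0.001, 0], 0]]
end [547.5 -81.4 221.5] [9.988e-01 4.990e-02 2.000e-04 2.000e-04]
```

Call:
send_rows:
  targets:
    - [[17, -31, -2], [0, 0, 0], 0]
    - [[17, -31, -2], [0, 0, 0], 0]
    - [[18, -30, -2], [0, 0, 0], 0]
    - [[17, -31, -2], [0, 0, 0], 0]
    - [[17, -31, -2], [0, 0, 0], 0]

```text
clock: 6.47
ee_pos: [533.5, -112.8, 219.4]
eef_rot: [0.999, 0.05, -0.002, -0.001]
force: [0.1, -0.1, -1.1]
gripper_width: -0.0
```

Call:
send_rows:
  targets:
    - [[17, -31, -1], [0, 0, 0], 0]
    - [[0, 0, 0], [0, 0, 0], 0]
    - [[0, 0, 0], [0, 0, 0], 0]
    - [[0, 0, 0], [0, 0, 0], 0]

```text
clock: 6.8
ee_pos: [547.2, -82.2, 220.8]
eef_rot: [0.999, 0.051, -0.002, -0.0]
force: [-0.1, -0.7, 0.3]
gripper_width: -0.2
```

```bash
python3 - <<'E'
from h import *
s=st(); snap('wrist','pics/w7.png',None,1.5)
m=camera_model('wrist'); print(proj(m,[uw([-67,-20,181]),uw([-67,20,181]),uw([-57,-20,181])])*1.5)
p=plan([(uw([-38,0,158]),tool(0.1))],0)
E
```

```text
t 6.8 p [547.2 -82.2 220.8] q [ 9.987e-01  5.070e-02 -1.700e-03 -1.000e-04] F [-0.1 -0.7  0.3] w -0.2
[[416.91790251 395.78596354]
 [322.53999404 395.78731142]
 [417.6265081  374.79001356]]
[[[0, -1, 32], [0, 0.001, 0], 0], [[1, -1, 31], [0, 0.002, -0.001], 0]]
end [547.8 -81.3 158.1] [0.9987 0.0501 0.     0.    ]
```

View pics/w7.png

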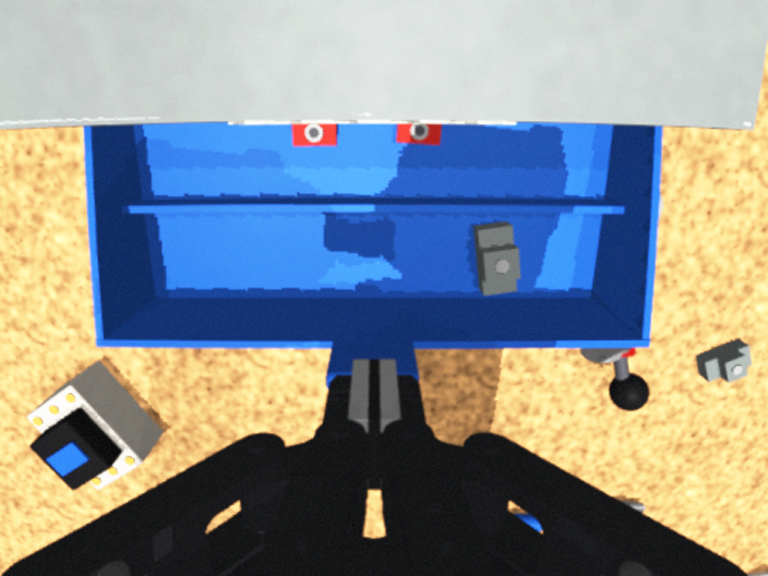

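```bash
python3 - <<'E'
from h import *
T=[(uw([-38,0,161]),tool(0.1))]
for t in (0,.12,.24,.36,.48,.6,.70):
    c,s=np.cos(t),np.sin(t)
    T.append((uw([-57*c-78*s+11,0,85-57*s+78*c]),tool(0.1)))
for a in T: print(np.round(a[0]))
plan(T,0)
E
```

```text
[548. -81. 161.]
[540. -82. 163.]
[531. -83. 156.]
[523. -84. 147.]
[516. -85. 138.]
[510. -85. 128.]
[506. -86. 117.]
[503. -86. 108.]
[[[0, -1, 30], [0, 0.001, 0], 0], [[1, -1, 30], [0, 0.002, -0.001], 0], [[-8, 0, -2], [0, 0, 0], 0], [[-9, 0, 7], [0, 0, 0], 0], [[-8, 0, 9], [0, 0, 0], 0]]
[[[-7, 0, 9], [0, 0, 0], 0], [[-6, 0, 10], [0, 0, 0], 0], [[-4, 0, 11], [0, 0, 0], 0], [[-3, 0, 9], [0, 0, 0], 0]]
end [503.1 -85.8 108. ] [0.9987 0.0501 0.     0.    ]
```

Call:
send_rows:
  targets:
    - [[0, -1, 30], [0, 0, 0], 0]
    - [[1, -1, 30], [0, 0, 0], 0]
    - [[0, 0, 0], [0, 0, 0], 0]
    - [[0, 0, 0], [0, 0, 0], 0]
    - [[-8, 0, -2], [0, 0, 0], 0]

```text
clock: 7.27
ee_pos: [542.7, -81.6, 165.6]
eef_rot: [0.999, 0.05, 0.001, -0.0]
force: [1.0, 0.8, 0.5]
gripper_width: 0.1
```

Call:
send_rows:
  targets:
    - [[-9, 0, 7], [0, 0, 0], 0]
    - [[0, 0, 0], [0, 0, 0], 0]
    - [[-8, 0, 9], [0, 0, 0], 0]
    - [[0, 0, 0], [0, 0, 0], 0]

```text
clock: 7.6
ee_pos: [525.9, -83.1, 149.7]
eef_rot: [0.999, 0.05, 0.003, 0.001]
force: [5.3, -0.1, -1.9]
gripper_width: 0.1
```

Call:
send_rows:
  targets:
    - [[-7, 0, 9], [0, 0, 0], 0]
    - [[0, 0, 0], [0, 0, 0], 0]
    - [[-6, 0, 10], [0, 0, 0], 0]
    - [[0, 0, 0], [0, 0, 0], 0]
    - [[-4, 0, 11], [0, 0, 0], 0]

```text
clock: 8.02
ee_pos: [509.6, -84.0, 120.4]
eef_rot: [0.999, 0.05, 0.002, 0.0]
force: [2.6, -0.4, 4.2]
gripper_width: 0.2
```

Call:
send_rows:
  targets:
    - [[0, 0, 0], [0, 0, 0], 0]
    - [[-3, 0, 9], [0, 0, 0], 0]
    - [[0, 0, 0], [0, 0, 0], 0]
    - [[0, 0, 0], [0, 0, 0], 0]

```text
clock: 8.35
ee_pos: [504.3, -84.2, 109.2]
eef_rot: [0.999, 0.05, -0.0, -0.0]
force: [2.7, -0.2, 0.5]
gripper_width: 0.5
```

```bash
python3 - <<'E'
from h import *
s=st(); snap('wrist','pics/w8.png',None,1.5);snap('scene','pics/s8.png',(170,140,370,280),4)
print(wu(s['ee_pos']))
E
```

```text
t 8.35 p [504.3 -84.2 109.2] q [ 9.987e-01  5.050e-02 -1.000e-04 -2.000e-04] F [ 2.7 -0.2  0.5] w 0.5
[-81.4444335    1.59371188 109.22470904]
```

View pics/w8.png

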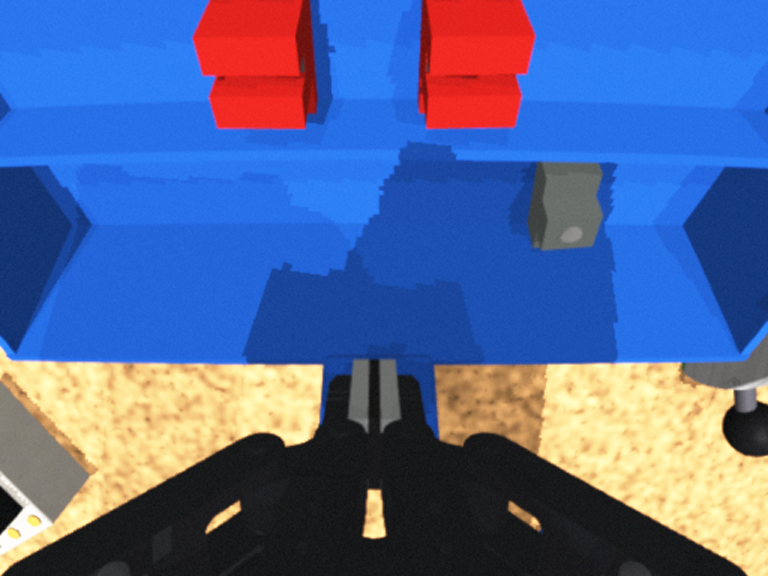

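View pics/s8.png

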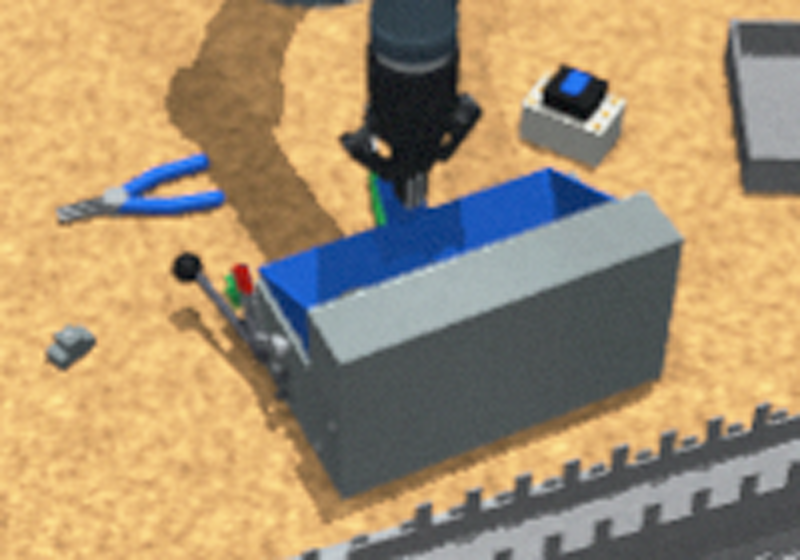

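Call:
send_rows:
  targets:
    - [[-3, 0, 4], [0, 0, 0], 0]
    - [[0, 0, 0], [0, 0, 0], 0]
    - [[-2, 0, 4], [0, 0, 0], 0]
    - [[0, 0, 0], [0, 0, 0], 0]
    - [[0, 0, 0], [0, 0, 0], 0]

```text
clock: 8.87
ee_pos: [506.5, -84.4, 106.1]
eef_rot: [0.999, 0.051, 0.007, 0.001]
force: [7.1, 0.8, 10.1]
gripper_width: -0.1
```

```bash
cat >> h.py <<'E'
TILT=0.66
def bu(P,t=TILT):
    c,s=np.cos(t),np.sin(t); return np.array([P[0]*c-P[2]*s,P[1],85+P[0]*s+P[2]*c])
def bw(P,t=TILT): return uw(bu(P,t))
def wb(W,t=TILT):
    u=wu(W); c,s=np.cos(t),np.sin(t); x,z=u[0],u[2]-85
    return np.array([x*c+z*s,u[1],-x*s+z*c])
def rayb(m,uv,zb,t=TILT):
    # intersect with bin-frame plane z=zb
    p,d=ray(m,uv); a=wb(p,t); b=wb(p+d,t)-a; return a+b*(zb-a[2])/b[2]
E
python3 - <<'E'
from h import *
s=st()
plan([(uw([-68,0,180]),tool(0.1)),(bw([10,0,120]),tool(0.1,.66))],0)
E
```

```text
t 8.87 p [506.5 -84.4 106.1] q [9.987e-01 5.070e-02 7.300e-03 6.000e-04] F [ 7.1  0.8 10.1] w -0.1
[[[6, 1, -37], [0.001, -0.007, 0.001], 0], [[6, 0, -37], [0.001, -0.007, 0.001], 0], [[0, 0, -1], [0, 0.11, 0], 0], [[1, 0, -1], [0, 0.11, 0], 0], [[0, 0, -1], [0, 0.11, 0], 0]]
[[[1, 0, 0], [0, 0.11, 0], 0], [[1, 0, -1], [0, 0.11, 0], 0], [[1, 0, -1], [0, 0.11, 0], 0]]
end [520.2 -83.9 186.4] [ 0.9448  0.047   0.3239 -0.0162]
```

Call:
send_rows:
  targets:
    - [[8, 0, -20], [0, 0, 0], 0]
    - [[6, 0, -38], [0, 0, 0], 0]
    - [[4, 0, -20], [0, 0.11, 0], 0]
    - [[1, 0, -1], [0, 0.11, 0], 0]
    - [[0, 0, -1], [0, 0.11, 0], 0]

```text
clock: 9.28
ee_pos: [518.4, -82.9, 183.2]
eef_rot: [0.985, 0.05, 0.166, -0.008]
force: [-0.7, 0.7, -0.9]
gripper_width: -0.2
```

Call:
send_rows:
  targets:
    - [[1, 0, 0], [0, 0.11, 0], 40]
    - [[1, 0, -1], [0, 0.11, 0], 40]
    - [[1, 0, -1], [0, 0.11, 0], 40]
    - [[0, 0, 0], [0, 0, 0], 40]
    - [[0, 0, 0], [0, 0, 0], 40]

```text
clock: 9.7
ee_pos: [517.9, -77.6, 181.5]
eef_rot: [0.957, 0.051, 0.285, -0.023]
force: [0.5, 0.1, 0.9]
gripper_width: 40.1
```

Call:
send_rows:
  targets:
    - [[0, 0, 0], [0, 0, 0], 40]
    - [[0, 0, 0], [0, 0, 0], 40]
    - [[0, 0, 0], [0, 0, 0], 40]

```text
clock: 9.95
ee_pos: [522.1, -77.6, 184.6]
eef_rot: [0.956, 0.052, 0.289, -0.022]
force: [-0.5, -0.0, 0.2]
gripper_width: 40.3
```

```bash
python3 - <<'E'
from h import *
s=st(); snap('wrist','pics/w9.png',None,1.5)
print(wb(s['ee_pos'])); m=camera_model('wrist')
# predicted bin features
P=[[-60,138,56],[-60,-138,56],[0,138,16],[0,-138,16],[90,138,26],[90,-138,26],[2,138,-10],[2,-138,-10]]
print(np.round(proj(m,[bw(p) for p in P])*1.5))
E
```

```text
t 9.95 p [522.1 -77.6 184.6] q [ 0.9558  0.0522  0.2886 -0.0217] F [-0.5 -0.   0.2] w 40.3
[ 11.26224459   6.34020579 117.3708757 ]
[[122. 428.]
 [657. 434.]
 [135. 291.]
 [646. 296.]
 [ 93. 119.]
 [693. 123.]
 [154. 271.]
 [625. 275.]]
```

View pics/w9.png

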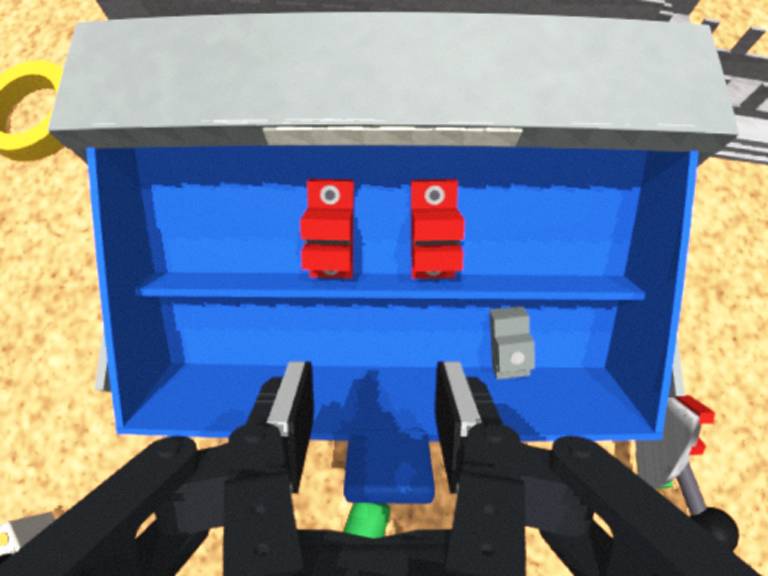

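```bash
python3 - <<'E'
from h import *
snap('wrist','pics/w10.png',(180,100,380,270),4)
E
```

```text
(no output)
```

View pics/w10.png

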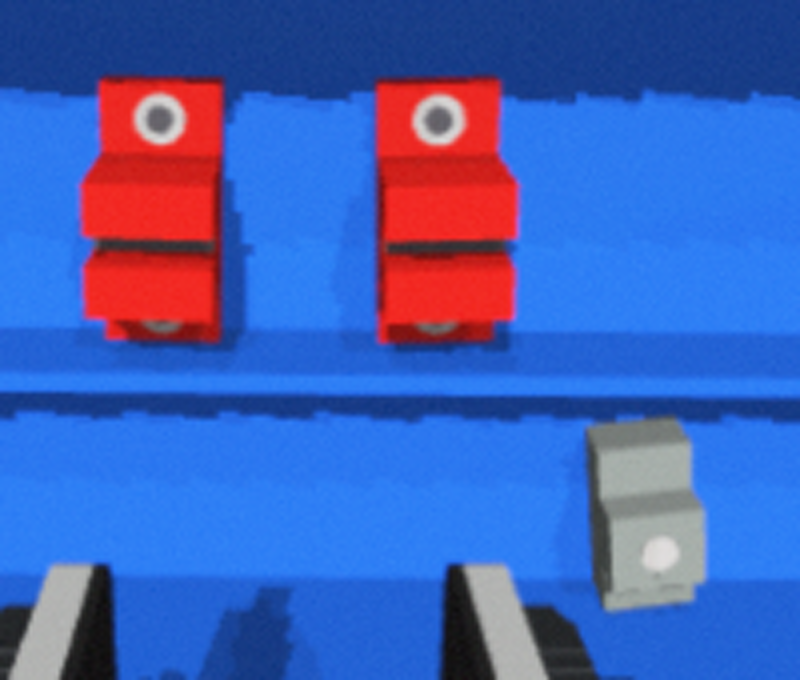

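```bash
python3 - <<'E'
from h import *
m=camera_model('wrist')
for uv in [(217.5,162.2),(292.5,162.2)]: print('top',np.round(rayb(m,uv,24),1))
for uv in [(180+162/4,100+80/4),(180+160/4,100+340/4),(180+438/4,100+80/4),(180+436/4,100+340/4)]: print('foot',np.round(rayb(m,uv,-2),1))
print(np.round(rayb(m,(180+400/4,100+388/4),16),1))
for uv in [(180+655/4,100+550/4)]: print('clamp1',np.round(rayb(m,uv,14),1))
for l in regions_of('wrist','support1'): print(l['conf'],l['uv'],l['pixels'].sum())
mt=camera_model('top'); im=snap('top','pics/top9.png',(40,160,160,280),5)
E
```

```text
top [29.5 31.4 24. ]
top [ 29.9 -23.7  24. ]
foot [56.1 31.  -2. ]
foot [ 1.6 33.  -2. ]
foot [ 56.4 -22.9  -2. ]
foot [  2.1 -25.   -2. ]
[ -1.2 -16.3  16. ]
clamp1 [-38.8 -71.8  14. ]
0.9 [219.4, 155.5] 2195
0.69 [291.9, 151.8] 2142
```

View pics/top9.png

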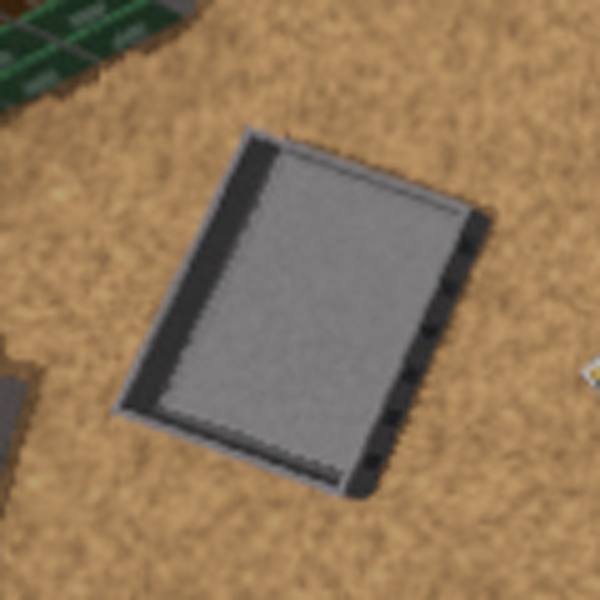

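```bash
python3 - <<'E'
from h import *
mt=camera_model('top')
C=[atz(mt,(40+a/5,160+b/5),45)[:2] for a,b in [(250,130),(472,207),(345,493),(115,409)]]
C=np.array(C);print(np.round(C)); print(C.mean(0),[np.linalg.norm(C[i]-C[(i+1)%4]) for i in range(4)])
e=C[0]-C[3]+C[1]-C[2]; print('yaw of long axis',np.arctan2(e[1],e[0]))
s=st()
# approach support A
a=bw([29.7,32,60]); b=bw([29.7,32,-3])
plan([(a,tool(.1005,.66)),(b,tool(.1005,.66))],42,step=35)
E
```

```text
[[552. 401.]
 [496. 255.]
 [314. 327.]
 [373. 474.]]
[433.74437614 364.32677439] [np.float64(157.18195589862867), np.float64(195.42633246550815), np.float64(158.25708269018628), np.float64(193.98939786185935)]
yaw of long axis -0.38417496954715025
t 10.15 p [521.5 -77.8 184.2] q [ 0.9558  0.0518  0.2885 -0.0217] F [-0.2 -0.5 -0.5] w 40.1
[[[12, -12, 28], [-0.008, 0.037, 0.001], 42], [[10, -13, 29], [-0.008, 0.036, 0.001], 42], [[0, 0, 31], [0, 0, 0], 42], [[0, 0, 32], [0, 0, 0], 42]]
end [607.4 -43.3 100.3] [ 0.9449  0.0477  0.3236 -0.0162]
```

Call:
send_rows:
  targets:
    - [[12, -12, 28], [-0.008, 0.037, 0.001], 42]
    - [[10, -13, 29], [-0.008, 0.036, 0.001], 42]
    - [[0, 0, 0], [0, 0, 0], 42]
    - [[0, 0, 0], [0, 0, 0], 42]
    - [[0, 0, 0], [0, 0, 0], 42]

```text
clock: 10.57
ee_pos: [568.5, -47.6, 149.8]
eef_rot: [0.945, 0.047, 0.323, -0.016]
force: [0.2, -0.3, -1.1]
gripper_width: 42.2
```

```bash
python3 - <<'E'
from h import *
s=st(); print(wb(s['ee_pos'])); snap('wrist','pics/w11.png',None,1.5)
plan([(bw([29.7,32,-3]),tool(.1005,.66))],42,step=35,dec=1)
E
```

```text
t 10.57 p [568.5 -47.6 149.8] q [ 0.945   0.0474  0.3234 -0.0161] F [ 0.2 -0.3 -1.1] w 42.2
[28.73092486 31.52169952 59.6955744 ]
[[[0.2, -0.7, 31.6], [0.001, 0, 0], 42], [[0.2, -0.6, 31.6], [0.001, -0.001, -0.001], 42]]
end [607.5 -43.2 100.9] [ 0.9449  0.0478  0.3235 -0.0163]
```

View pics/w11.png

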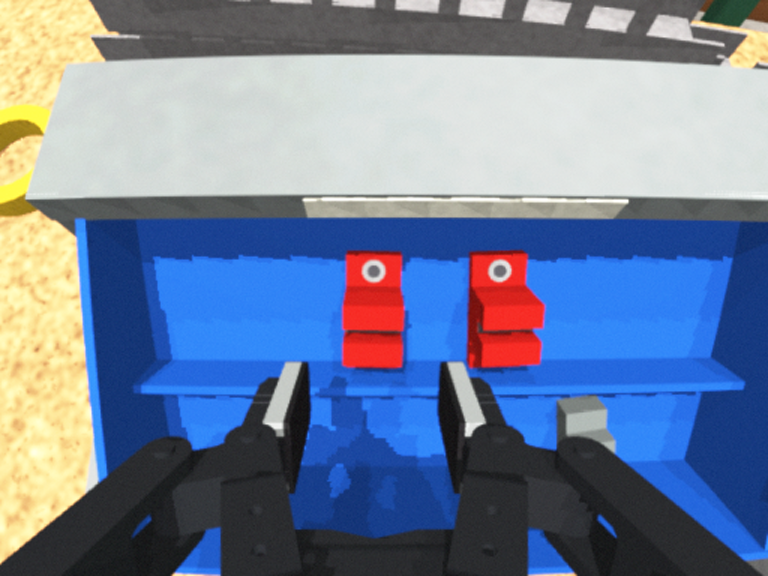

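Call:
send_rows:
  targets:
    - [[0, 0, 20], [0, 0, 0], 42]
    - [[0, 0, 20], [0, 0, 0], 42]
    - [[0, 0, 20], [0, 0, 0], 42]
    - [[0, 0, 3], [0, 0, 0], 42]
    - [[0, 0, 0], [0, 0, 0], 42]

```text
clock: 11.03
ee_pos: [590.6, -45.3, 126.6]
eef_rot: [0.945, 0.047, 0.324, -0.019]
force: [-0.8, 0.5, 0.0]
gripper_width: 42.1
```

Call:
send_rows:
  targets:
    - [[0, 0, 0], [0, 0, 0], 15]
    - [[0, 0, 0], [0, 0, 0], 15]
    - [[0, 0, 0], [0, 0, 0], 15]
    - [[0, 0, 0], [0, 0, 0], 15]
    - [[0, 0, 0], [0, 0, 0], 15]

```text
clock: 11.45
ee_pos: [589.9, -44.2, 125.8]
eef_rot: [0.945, 0.048, 0.323, -0.019]
force: [0.3, -0.7, -1.2]
gripper_width: 15.1
```

```bash
python3 - <<'E'
from h import *
s=st(); print(wb(s['ee_pos'])); snap('wrist','pics/w12.png',None,1.5)
E
```

```text
t 11.45 p [589.9 -44.2 125.8] q [ 0.9449  0.0478  0.3232 -0.0195] F [ 0.3 -0.7 -1.2] w 15.1
[31.0745783  32.79321786 27.47514822]
```

View pics/w12.png

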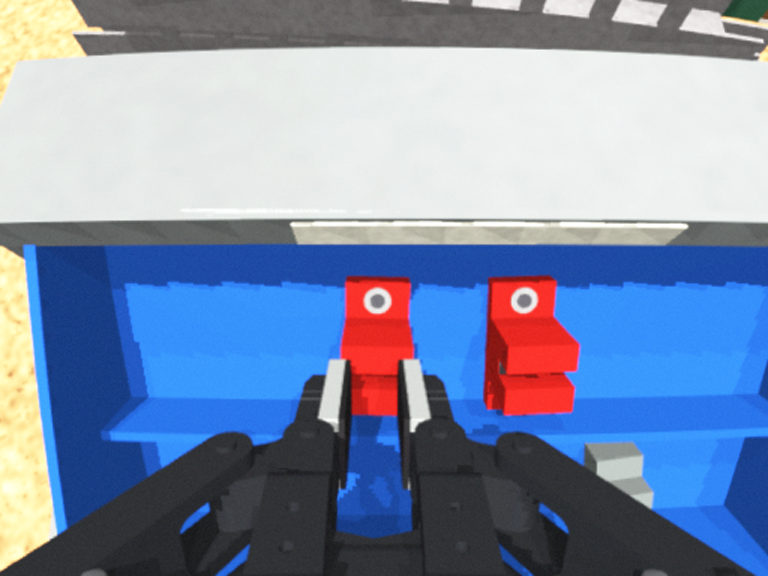

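```bash
python3 - <<'E'
from h import *
s=st(); print(np.round(s['joint_positions'],3))
E
```

```text
t 11.5 p [589.9 -44.1 125.6] q [ 0.9449  0.0478  0.3231 -0.0195] F [-0.8 -1.   0.2] w 15.0
[ 0.343  0.196 -0.295  2.294 -1.4    0.057 -0.016]
```

Call:
send_rows:
  targets:
    - [[0, 0, 0], [0, 0, 0], 42]
    - [[0, 0, 0], [0, 0, 0], 42]
    - [[0, 0, 0], [0, 0, 0], 42]
    - [[0, 0, 10], [0, 0, 0], 42]
    - [[0, 0, 0], [0, 0, 0], 42]

```text
clock: 11.92
ee_pos: [596.5, -43.5, 118.4]
eef_rot: [0.945, 0.051, 0.321, -0.019]
force: [0.0, 0.2, 0.7]
gripper_width: 42.3
```

```bash
python3 - <<'E'
from h import *
s=st(); print(np.round(s['joint_positions'],3)); print(wb(s['ee_pos']))
E
```

```text
t 11.92 p [596.5 -43.5 118.4] q [ 0.9454  0.0507  0.3214 -0.0191] F [0.  0.2 0.7] w 42.3
[ 0.314  0.221 -0.267  2.282 -1.567  0.055  0.157]
[31.77174846 32.83461858 17.58388741]
```

```bash
cat >> h.py <<'E'
def gpb(g,tilt,off=19):
    # TCP world pos so that grasp point is at bin-frame point g with tool tilt
    q=tool(U[2],tilt); return bw(g)+q.apply([0,0,off]), q
E
python3 - <<'E'
from h import *
p,q=gpb([29.7,32.3,17],.35); print(p)
a=p-q.apply([0,0,55])
cur=read_state(); 
plan([(np.array(cur['ee_pos'])+[-35,0,45],tool(.1005,.6)),(a,q),(p,q)],42,step=35,dec=0)
E
```

```text
[601.71548156 -43.50102686  98.79135689]
[[[0, -2, -28], [-0.004, -0.028, 0.002], 42], [[-1, -2, -29], [-0.004, -0.028, 0.002], 42], [[3, 1, 8], [0, -0.083, 0], 42], [[4, 2, 7], [0, -0.083, 0], 42], [[5, 1, 7], [0.001, -0.084, 0], 42]]
[[[0, 0, 27], [0, 0, 0], 42], [[0, 0, 28], [0, 0, 0], 42]]
end [601.8 -43.3  98.5] [ 0.9835  0.0496  0.1737 -0.009 ]
```

Call:
send_rows:
  targets:
    - [[0, -2, -28], [0, -0.028, 0], 42]
    - [[-1, -2, -29], [0, -0.028, 0], 42]
    - [[0, 0, 0], [0, 0, 0], 42]
    - [[0, 0, 0], [0, 0, 0], 42]
    - [[3, 1, 8], [0, -0.083, 0], 42]

```text
clock: 12.33
ee_pos: [591.5, -39.4, 130.5]
eef_rot: [0.95, 0.052, 0.306, -0.025]
force: [-0.7, -1.4, -0.2]
gripper_width: 41.9
```

Call:
send_rows:
  targets:
    - [[4, 2, 7], [0, -0.083, 0], 42]
    - [[5, 1, 7], [0, -0.084, 0], 42]
    - [[0, 0, 0], [0, 0, 0], 42]
    - [[0, 0, 0], [0, 0, 0], 42]
    - [[0, 0, 0], [0, 0, 0], 42]

```text
clock: 12.75
ee_pos: [604.2, -34.7, 126.7]
eef_rot: [0.963, 0.058, 0.261, -0.029]
force: [0.1, -1.1, -0.8]
gripper_width: 41.8
```

```bash
python3 - <<'E'
from h import *
s=st(); print(np.round(s['joint_positions'],3)); print(wb(s['ee_pos'])); snap('wrist','pics/w13.png',None,1.5)
p,q=gpb([29.7,32.3,17],.35)
plan([(p-q.apply([0,0,45]),q),(p,q)],42,step=23,dec=0)
E
```

```text
t 12.75 p [604.2 -34.7 126.7] q [ 0.9631  0.0576  0.2613 -0.0292] F [ 0.1 -1.1 -0.8] w 41.8
[-0.236  0.217  0.309  2.203 -0.712  0.271 -0.757]
[43.65634346 40.83301233 18.91297748]
[[[-4, 4, -11], [-0.017, -0.09, 0.006], 42], [[-5, 3, -11], [-0.018, -0.09, 0.006], 42], [[0, 0, 23], [0, 0, 0], 42], [[0, 0, 22], [0, 0, 0], 42]]
end [601.8 -43.   99.3] [ 0.9835  0.0492  0.1741 -0.0086]
```

View pics/w13.png

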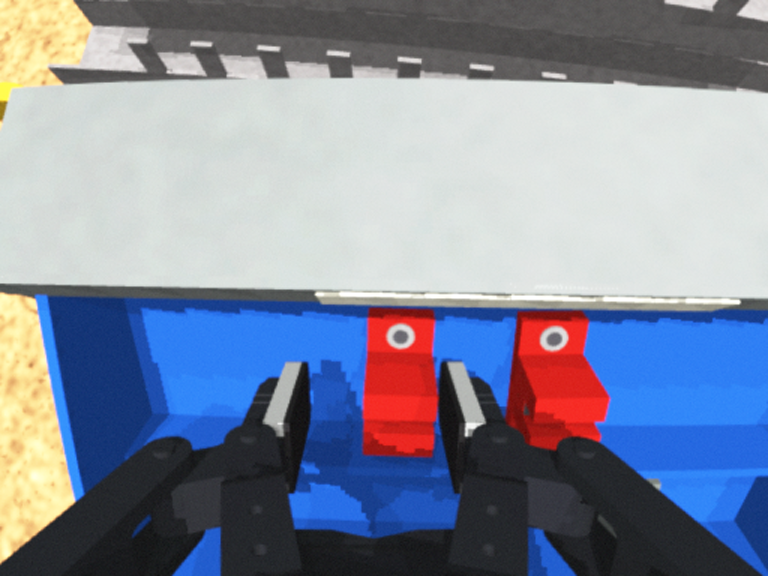

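Call:
send_rows:
  targets:
    - [[-2, 2, -15], [0, -0.04, 0], 42]
    - [[-2, 2, -15], [-0.01, -0.05, 0], 42]
    - [[-2, 2, 0], [-0.01, -0.05, 0.006], 42]
    - [[-2, 2, 0], [-0.01, -0.05, 0.006], 42]
    - [[0, 0, 0], [0, 0, 0], 42]

```text
clock: 13.22
ee_pos: [585.4, -46.4, 150.7]
eef_rot: [0.984, 0.051, 0.171, -0.01]
force: [0.7, -0.0, 1.0]
gripper_width: 42.1
```

Call:
send_rows:
  targets:
    - [[0, 0, 0], [0, 0, 0], 42]
    - [[0, 0, 0], [0, 0, 0], 42]
    - [[0, 0, 0], [0, 0, 0], 42]

```text
clock: 13.47
ee_pos: [582.9, -47.0, 148.9]
eef_rot: [0.984, 0.05, 0.169, -0.01]
force: [0.4, 0.7, 1.0]
gripper_width: 42.5
```

```bash
python3 - <<'E'
from h import *
s=st(); print(np.round(s['joint_positions'],3)); print(wb(s['ee_pos'])); snap('wrist','pics/w14.png',None,1.5)
p,q=gpb([29.7,32.3,17],.35)
plan([(p-q.apply([0,0,45]),q),(p,q)],42,step=23,dec=0)
E
```

```text
t 13.47 p [582.9 -47.  148.9] q [ 0.9843  0.0501  0.169  -0.01  ] F [0.4 0.7 1. ] w 42.5
[-0.453  0.202  0.538  2.11  -0.313  0.54  -1.167]
[39.5317203  30.71501913 50.20707508]
[[[1, -2, 9], [-0.003, 0.01, 0.001], 42], [[0, 0, 22], [0, 0, 0], 42], [[0, 0, 23], [0, 0, 0], 42]]
end [602.1 -43.   98.6] [ 0.9835  0.0494  0.174  -0.0087]
```

Now well-conditioned; descend.

Call:
send_rows:
  targets:
    - [[1, -2, 9], [0, 0.01, 0], 42]
    - [[0, 0, 15], [0, 0, 0], 42]
    - [[0, 0, 15], [0, 0, 0], 42]
    - [[0, 0, 15], [0, 0, 0], 42]
    - [[0, 0, 0], [0, 0, 0], 42]

```text
clock: 13.93
ee_pos: [601.3, -42.2, 96.4]
eef_rot: [0.984, 0.051, 0.172, -0.01]
force: [0.1, -0.5, -0.0]
gripper_width: 41.9
```

Call:
send_rows:
  targets:
    - [[0, 0, 0], [0, 0, 0], 42]
    - [[0, 0, 0], [0, 0, 0], 42]
    - [[0, 0, 0], [0, 0, 0], 42]

```text
clock: 14.18
ee_pos: [603.8, -42.9, 100.6]
eef_rot: [0.983, 0.05, 0.175, -0.01]
force: [0.6, 0.6, 0.0]
gripper_width: 42.4
```

```bash
python3 - <<'E'
from h import *
s=st(); print(wb(s['ee_pos'])); snap('wrist','pics/w15.png',None,1.5)
p,q=gpb([29.7,32.3,17],.35)
plan([(p,q)],42,step=23,dec=0)
E
```

```text
t 14.18 p [603.8 -42.9 100.6] q [ 0.9832  0.0504  0.1753 -0.0096] F [0.6 0.6 0. ] w 42.4
[26.66945519 32.6475761  -0.9969844 ]
[[[-3, 0, 1], [-0.002, -0.003, 0.002], 42]]
end [601.4 -43.1  98.7] [ 0.9835  0.0494  0.174  -0.0088]
```

View pics/w15.png

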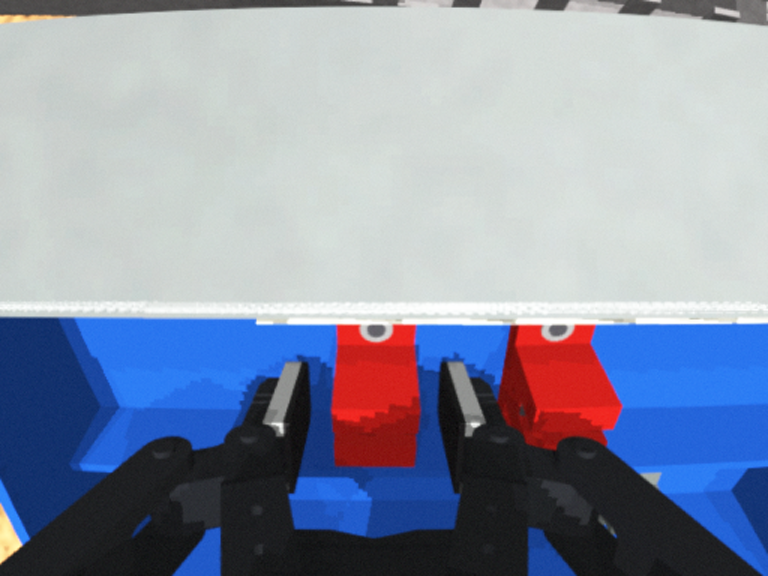

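Call:
send_rows:
  targets:
    - [[-2, 0, 1], [0, 0, 0], 15]
    - [[0, 0, 0], [0, 0, 0], 15]
    - [[0, 0, 0], [0, 0, 0], 15]
    - [[0, 0, 0], [0, 0, 0], 15]
    - [[0, 0, 0], [0, 0, 0], 15]

```text
clock: 14.65
ee_pos: [601.9, -42.8, 98.6]
eef_rot: [0.983, 0.051, 0.175, -0.01]
force: [-3.4, 0.5, 6.7]
gripper_width: 23.1
```

```bash
python3 - <<'E'
from h import *
s=st(); b=wb(s['ee_pos']); print(b)
q=R.from_quat(s['eef_rot'])
plan([(bw(b+[-3,0,60]),q),(bw(b+[-8,0,110]),q)],15,step=20,dec=0)
E
```

```text
t 14.65 p [601.9 -42.8  98.6] q [ 0.9833  0.0506  0.1746 -0.0099] F [-3.4  0.5  6.7] w 23.1
[24.02392057 32.99260382 -1.42602105]
[[[-5, 0, -14], [0, 0, 0], 15], [[-6, 0, -14], [0, 0, 0], 15], [[-5, 0, -14], [0, 0, 0], 15], [[-5, 0, -14], [0, 0, 0], 15], [[-7, 0, -15], [0, 0, 0], 15]]
[[[-6, 0, -16], [0, 0, 0], 15], [[-7, 0, -15], [0, 0, 0], 15]]
end [528.7 -50.5 180.2] [ 0.9833  0.0506  0.1746 -0.0099]
```

Call:
send_rows:
  targets:
    - [[-4, 0, -14], [0, 0, 0], 15]
    - [[-4, 0, -14], [0, 0, 0], 15]
    - [[-5, 0, -14], [0, 0, 0], 15]
    - [[-5, 0, -14], [0, 0, 0], 15]
    - [[-7, 0, -15], [0, 0, 0], 15]

```text
clock: 15.07
ee_pos: [553.8, -47.7, 156.2]
eef_rot: [0.983, 0.051, 0.174, -0.009]
force: [-0.2, 0.0, 0.1]
gripper_width: 23.0
```

Call:
send_rows:
  targets:
    - [[-6, 0, -16], [0, 0, 0], 15]
    - [[-7, 0, -15], [0, 0, 0], 15]
    - [[0, 0, -20], [0, 0, 0], 15]
    - [[0, 0, 0], [0, 0, 0], 15]
    - [[0, 0, 0], [0, 0, 0], 15]

```text
clock: 15.48
ee_pos: [525.3, -50.7, 200.4]
eef_rot: [0.983, 0.051, 0.176, -0.01]
force: [1.0, 0.2, -0.1]
gripper_width: 23.1
```

```bash
python3 - <<'E'
from h import *
s=st(); print(np.round(s['joint_positions'],3)); snap('wrist','pics/w16.png',None,1.5)
E
```

```text
t 15.48 p [525.3 -50.7 200.4] q [ 0.983   0.0507  0.1759 -0.0102] F [ 1.   0.2 -0.1] w 23.1
[-0.534 -0.03   0.586  2.199 -0.069  0.619 -1.363]
```

View pics/w16.png

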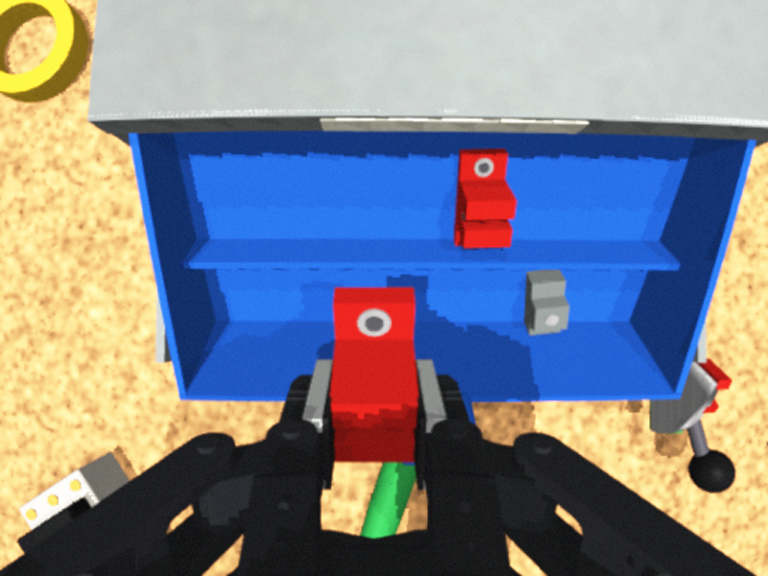

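```bash
cat >> h.py <<'E'
TR=np.array([433.7,364.3,-0.384])
# grasp of support A, in tool frame
def grasp_v(p,quat,sb):
    q=R.from_quat(quat); return q.inv().apply(bw(sb)-np.array(p)), 2*np.arcsin(quat[2])-TILT
E
python3 - <<'E'
from h import *
v,dt=grasp_v([601.9,-42.8,98.6],[0.9833,0.0506,0.1746,-0.0099],[29.4,32.5,-10]); print(v,dt)
q=tool(TR[2]+np.pi/2,dt)
P=uw([45,0,7],TR); tcp=P-q.apply(v); print(P,tcp)
up=tcp+[0,0,120]
s=read_state(); p0=np.array(s['ee_pos'])
mid=(p0*.6+up*.4); mid[2]=215
plan([(p0+[-20,10,20],tool(.1005,.30)),(up+[0,-60,0],q),(up,q)],15,step=30,dec=0)
E
```

```text
[7.76685383 0.51050786 6.54852153] -0.30900097310551355
[475.42280878 347.44155322   7.        ] [472.92363835 342.61907122  15.60032474]
[[[-11, -12, -25], [-0.003, -0.052, 0.002], 15], [[-2, -27, 7], [0, -0.046, -0.092], 15], [[1, -27, 6], [-0.001, -0.045, -0.092], 15], [[3, -27, 7], [0, -0.046, -0.091], 15], [[7, -27, 6], [-0.001, -0.045, -0.092], 15]]
[[[9, -25, 6], [0, -0.046, -0.092], 15], [[11, -25, 6], [0, -0.046, -0.092], 15], [[15, -24, 5], [-0.001, -0.045, -0.092], 15], [[16, -22, 4], [0, -0.046, -0.091], 15], [[18, -21, 3], [0, -0.045, -0.092], 15]]
[[[21, -19, 3], [-0.001, -0.046, -0.092], 15], [[22, -16, 1], [0, -0.045, -0.092], 15], [[24, -15, 1], [-0.001, -0.046, -0.092], 15], [[26, -11, -9], [0, 0, 0], 15], [[27, -12, -8], [0.001, 0, 0], 15]]
end [472.7 342.8 135.2] [ 0.8191  0.5527 -0.1277  0.0858]
```

```bash
python3 - <<'E'
from h import *
ms=camera_model('scene'); mt=camera_model('top')
print('flask base',atz(ms,(411,222),0),'box corner',atz(ms,(432,203),0),atz(ms,(466,220),0),'penholder',atz(ms,(410,140),30),atz(ms,(405,122),0))
print('contactor',atz(ms,(313,172),30))
E
```

```text
flask base [716.93067223 355.50929741   0.        ] box corner [662.98217502 475.55387336   0.        ] [772.69242526 538.26944643   0.        ] penholder [353.90720991 569.86106026  30.        ] [210.76128847 641.41916431   0.        ]
contactor [393.41097845 125.50940854  30.        ]
```

Call:
send_rows:
  targets:
    - [[-11, -12, -25], [0, -0.052, 0], 15]
    - [[-2, -27, 7], [0, -0.046, -0.092], 15]
    - [[1, -27, 6], [0, -0.045, -0.092], 15]
    - [[3, -27, 7], [0, -0.046, -0.091], 15]
    - [[7, -27, 6], [0, -0.045, -0.092], 15]

```text
clock: 15.95
ee_pos: [493.1, 68.1, 190.3]
eef_rot: [0.971, 0.232, 0.056, 0.024]
force: [1.1, -1.1, -0.5]
gripper_width: 22.6
```

Call:
send_rows:
  targets:
    - [[9, -25, 6], [0, -0.046, -0.092], 15]
    - [[11, -25, 6], [0, -0.046, -0.092], 15]
    - [[15, -24, 5], [0, -0.045, -0.092], 15]
    - [[16, -22, 4], [0, -0.046, -0.091], 15]
    - [[18, -21, 3], [0, -0.045, -0.092], 15]

```text
clock: 16.37
ee_pos: [479.1, 202.8, 155.2]
eef_rot: [0.892, 0.443, -0.061, 0.062]
force: [-0.0, 0.2, -0.8]
gripper_width: 22.7
```

Call:
send_rows:
  targets:
    - [[21, -19, 3], [0, -0.046, -0.092], 15]
    - [[22, -16, 1], [0, -0.045, -0.092], 15]
    - [[24, -15, 1], [0, -0.046, -0.092], 15]
    - [[0, 0, 0], [0, 0, 0], 15]
    - [[0, 0, 0], [0, 0, 0], 15]

```text
clock: 16.78
ee_pos: [469.9, 286.0, 132.7]
eef_rot: [0.816, 0.557, -0.129, 0.083]
force: [-0.5, 0.7, -0.7]
gripper_width: 23.2
```

Call:
send_rows:
  targets:
    - [[0, 0, 0], [0, 0, 0], 15]
    - [[0, 0, 0], [0, 0, 0], 15]

```text
clock: 16.95
ee_pos: [472.4, 280.5, 135.6]
eef_rot: [0.819, 0.553, -0.128, 0.084]
force: [-0.8, -0.9, -0.9]
gripper_width: 23.1
```

```bash
python3 - <<'E'
from h import *
s=st(); print(np.round(s['joint_positions'],3)); snap('wrist','pics/w17.png',None,1.5);snap('scene','pics/s17.png',None,1.5)
E
```

```text
t 16.95 p [472.4 280.5 135.6] q [ 0.819   0.553  -0.1283  0.0836] F [-0.8 -0.9 -0.9] w 23.1
[-0.868  0.467  0.22   1.744  0.054  1.21  -1.066]
```

View pics/w17.png

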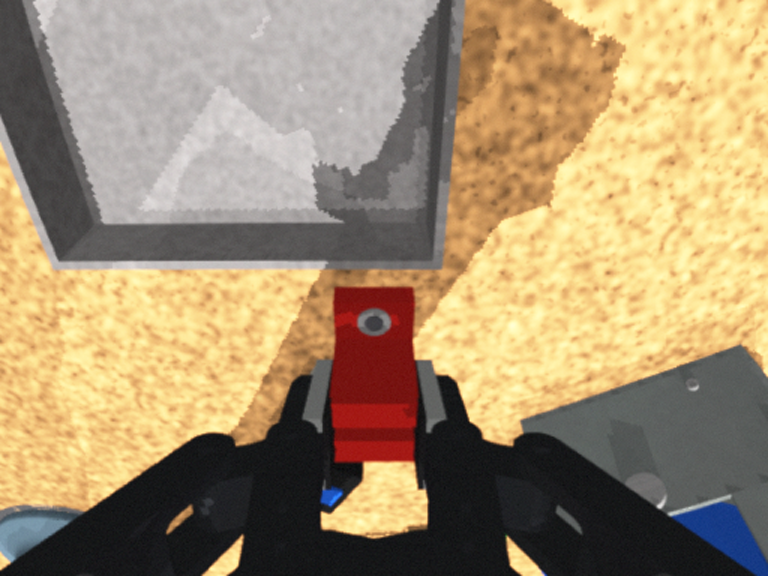

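View pics/s17.png

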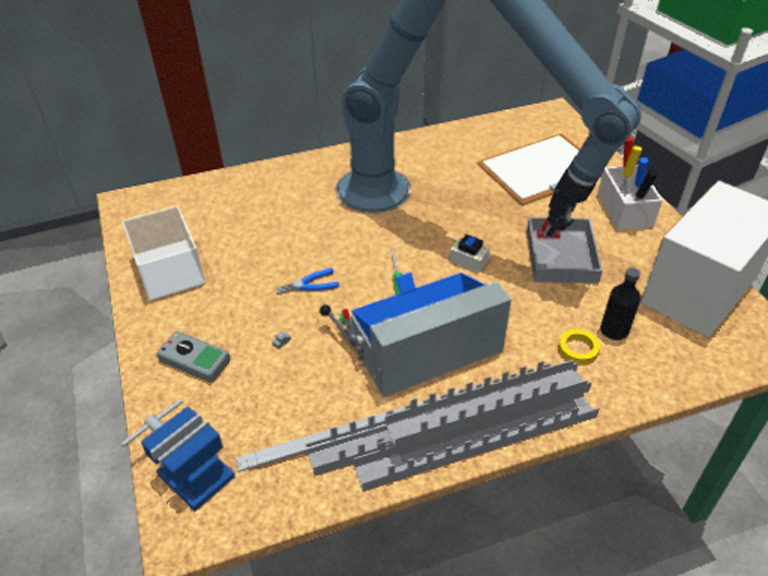

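```bash
python3 - <<'E'
from h import *
m=camera_model('wrist')
a=atz(m,(57/1.5,266/1.5),45); b=atz(m,(441/1.5,268/1.5),45); print(a,b,np.linalg.norm(a-b),np.arctan2((b-a)[1],(b-a)[0]))
print('pred',uw([-100,-80,45],TR),uw([100,-80,45],TR))
e=(b-a)/np.linalg.norm(b-a); n=np.array([-e[1],e[0],0]); c=(a+b)/2+n*80; print('center',c)
E
```

```text
[316.2054295  330.26277397  45.        ] [497.68651213 255.74860284  45.        ] 196.18293771331955 -0.38960152898192174
pred [311.01207511 327.5893328   45.        ] [496.44678078 252.66290266  45.        ]
center [437.33155766 367.01052684  45.        ]
```

```bash
sed -i 's/^TR=.*/TR=np.array([436,366,-0.387])/' h.py && python3 - <<'E'
from h import *
v=np.array([7.77,0.51,6.55]); q=tool(TR[2]+np.pi/2,-.309)
tcp=uw([45,0,8],TR)-q.apply(v); print(tcp)
plan([(tcp+[0,0,105],q),(tcp,q)],15,step=35,dec=0)
E
```

```text
[475.15792482 344.19893948  16.60268469]
[[[31, -11, -2], [-0.002, -0.002, 0.002], 15], [[31, -11, -2], [-0.001, -0.001, 0.002], 15], [[8, 0, 25], [0, 0, 0], 15], [[8, 0, 25], [0, 0, 0], 15], [[8, 0, 25], [0, 0, 0], 15]]
[[[8, 0, 25], [0, 0, 0], 15]]
end [474.9 344.8  16.6] [ 0.8201  0.5512 -0.1278  0.0856]
```

Call:
send_rows:
  targets:
    - [[31, -11, -2], [0, 0, 0], 15]
    - [[31, -11, -2], [0, 0, 0], 15]
    - [[0, 0, 0], [0, 0, 0], 15]
    - [[8, 0, 25], [0, 0, 0], 15]
    - [[8, 0, 25], [0, 0, 0], 15]

```text
clock: 17.47
ee_pos: [476.0, 348.5, 70.9]
eef_rot: [0.819, 0.554, -0.124, 0.083]
force: [0.5, -0.6, -1.0]
gripper_width: 23.3
```

Call:
send_rows:
  targets:
    - [[8, 0, 25], [0, 0, 0], 15]
    - [[0, 0, 0], [0, 0, 0], 15]
    - [[4, 0, 12], [0, 0, 0], 15]
    - [[0, 0, 0], [0, 0, 0], 15]
    - [[0, 0, 0], [0, 0, 0], 15]

```text
clock: 17.88
ee_pos: [474.5, 347.4, 31.1]
eef_rot: [0.819, 0.554, -0.127, 0.083]
force: [0.7, -0.2, -0.8]
gripper_width: 22.3
```

Call:
send_rows:
  targets:
    - [[0, 0, 0], [0, 0, 0], 15]
    - [[2, 0, 7], [0, 0, 0], 15]
    - [[0, 0, 0], [0, 0, 0], 15]
    - [[0, 0, 0], [0, 0, 0], 15]

```text
clock: 18.22
ee_pos: [473.6, 347.2, 23.0]
eef_rot: [0.818, 0.554, -0.128, 0.083]
force: [0.2, 0.2, -1.0]
gripper_width: 23.1
```

```bash
python3 - <<'E'
from h import *
s=st(); snap('wrist','pics/w18.png',None,1.5)
v=np.array([7.77,0.51,6.55]); q=tool(TR[2]+np.pi/2,-.309)
tcp=uw([45,0,8],TR)-q.apply(v); print(tcp)
E
```

```text
t 18.22 p [473.6 347.2  23. ] q [ 0.8184  0.5542 -0.1275  0.0832] F [ 0.2  0.2 -1. ] w 23.1
[475.15792482 344.19893948  16.60268469]
```

View pics/w18.png

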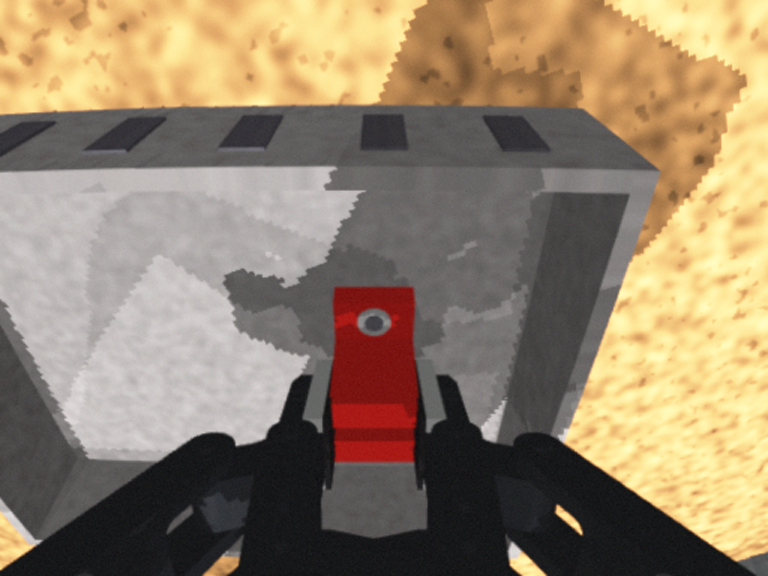

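Call:
send_rows:
  targets:
    - [[1, 0, 4], [0, 0, 0], 15]
    - [[0, 0, 0], [0, 0, 0], 15]
    - [[1, 0, 3], [0, 0, 0], 15]
    - [[0, 0, 0], [0, 0, 0], 15]
    - [[0, 0, 0], [0, 0, 0], 15]

```text
clock: 18.68
ee_pos: [473.4, 346.9, 15.3]
eef_rot: [0.818, 0.554, -0.128, 0.083]
force: [0.7, 0.1, -0.5]
gripper_width: 23.3
```

Call:
send_rows:
  targets:
    - [[0, 0, 0], [0, 0, 0], 15]
    - [[0, 0, 2], [0, 0, 0], 15]
    - [[0, 0, 0], [0, 0, 0], 15]
    - [[0, 0, 0], [0, 0, 0], 15]

```text
clock: 19.02
ee_pos: [473.8, 347.0, 14.4]
eef_rot: [0.818, 0.554, -0.127, 0.083]
force: [0.2, 0.7, 3.3]
gripper_width: 22.8
```

Call:
send_rows:
  targets:
    - [[0, 0, 0], [0, 0, 0], 40]
    - [[0, 0, 0], [0, 0, 0], 40]
    - [[0, 0, 0], [0, 0, 0], 40]
    - [[-4, 0, -13], [0, 0, 0], 40]
    - [[-8, 0, -26], [0, 0, 0], 40]

```text
clock: 19.43
ee_pos: [470.8, 344.3, 52.0]
eef_rot: [0.818, 0.554, -0.132, 0.084]
force: [-0.8, 0.2, -0.1]
gripper_width: 40.1
```

Call:
send_rows:
  targets:
    - [[-10, 0, -35], [0, 0, 0], 40]
    - [[-10, 0, -35], [0, 0, 0], 40]
    - [[-10, 0, -30], [0, 0, 0], 40]
    - [[0, 0, 0], [0, 0, 0], 40]
    - [[0, 0, 0], [0, 0, 0], 40]

```text
clock: 19.85
ee_pos: [476.6, 349.1, 162.7]
eef_rot: [0.819, 0.554, -0.124, 0.083]
force: [-0.8, 1.0, -0.6]
gripper_width: 39.9
```

Call:
send_rows:
  targets:
    - [[0, 0, 0], [0, 0, 0], 40]
    - [[0, 0, 0], [0, 0, 0], 40]

```text
clock: 20.02
ee_pos: [473.6, 347.1, 157.8]
eef_rot: [0.818, 0.554, -0.129, 0.083]
force: [-0.5, 0.6, -0.4]
gripper_width: 40.0
```

```bash
python3 - <<'E'
from h import *
s=st(); snap('wrist','pics/w19.png',None,1.5)
p,q=gpb([29.4,-24.5,17],.35); a=p-q.apply([0,0,110]); print(a)
p0=np.array(s['ee_pos'])
plan([((p0+a)/2+[0,0,10],tool(.64,0.02)),(a,q)],42,step=35,dec=0)
E
```

```text
t 20.02 p [473.6 347.1 157.8] q [ 0.8181  0.5542 -0.1289  0.0833] F [-0.5  0.6 -0.4] w 40.0
[ 569.65004058 -103.82255656  201.93842025]
[[[-27, 18, 4], [0.01, 0.046, 0.078], 42], [[-27, 21, 2], [0.011, 0.046, 0.078], 42], [[-24, 22, 1], [0.01, 0.046, 0.079], 42], [[-23, 24, 0], [0.011, 0.046, 0.078], 42], [[-20, 26, -2], [0.01, 0.046, 0.078], 42]]
[[[-19, 28, -3], [0.011, 0.046, 0.078], 42], [[-16, 29, -4], [0.01, 0.046, 0.078], 42], [[-14, 30, -2], [-0.014, 0.046, 0.076], 42], [[-11, 31, -2], [-0.014, 0.046, 0.076], 42], [[-9, 31, -2], [-0.015, 0.046, 0.076], 42]]
[[[-6, 33, -2], [-0.014, 0.046, 0.077], 42], [[-4, 32, -2], [-0.014, 0.046, 0.076], 42], [[-1, 33, -1], [-0.014, 0.046, 0.076], 42], [[2, 33, -1], [-0.015, 0.046, 0.076], 42]]
end [ 570.2 -103.6  201.8] [ 0.9835  0.0495  0.1738 -0.0085]
```

View pics/w19.png

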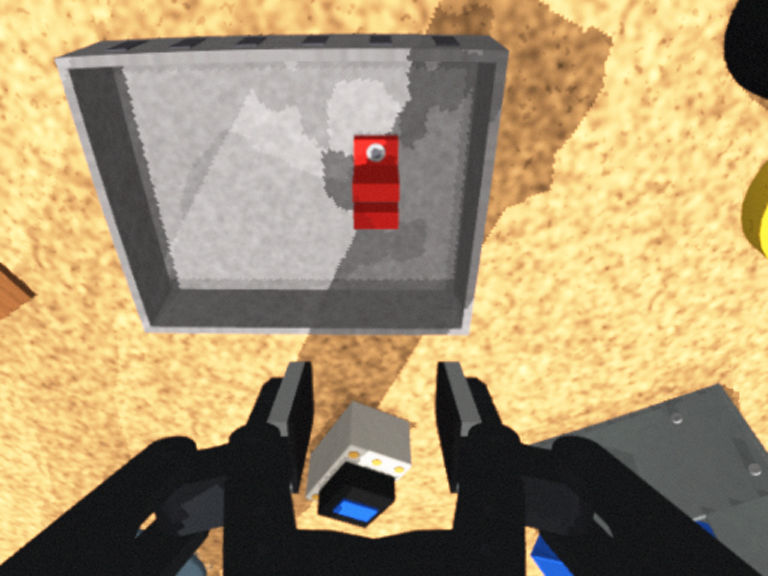

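Call:
send_rows:
  targets:
    - [[-27, 18, 4], [0.01, 0.046, 0.078], 42]
    - [[-27, 21, 2], [0.01, 0.046, 0.078], 42]
    - [[-24, 22, 1], [0.01, 0.046, 0.079], 42]
    - [[-23, 24, 0], [0.01, 0.046, 0.078], 42]
    - [[-20, 26, -6], [0.01, 0.046, 0.078], 42]

```text
clock: 20.48
ee_pos: [507.6, 185.2, 183.8]
eef_rot: [0.922, 0.386, -0.03, 0.022]
force: [0.3, -0.3, -0.0]
gripper_width: 42.2
```

Call:
send_rows:
  targets:
    - [[-19, 28, -6], [0.01, 0.046, 0.078], 42]
    - [[-16, 29, -4], [0.01, 0.046, 0.078], 42]
    - [[-14, 30, -2], [-0.014, 0.046, 0.076], 42]
    - [[-11, 31, -2], [-0.014, 0.046, 0.076], 42]
    - [[-9, 31, -2], [-0.015, 0.046, 0.076], 42]

```text
clock: 20.9
ee_pos: [542.7, 24.0, 202.3]
eef_rot: [0.976, 0.201, 0.083, -0.005]
force: [-0.1, 0.5, 0.1]
gripper_width: 41.7
```

Call:
send_rows:
  targets:
    - [[-6, 33, -2], [-0.014, 0.046, 0.077], 42]
    - [[-4, 32, -2], [-0.014, 0.046, 0.076], 42]
    - [[-1, 33, -1], [-0.014, 0.046, 0.076], 42]
    - [[2, 33, -1], [-0.015, 0.046, 0.076], 42]
    - [[0, 0, 0], [0, 0, 0], 42]

```text
clock: 21.32
ee_pos: [569.4, -110.9, 209.0]
eef_rot: [0.983, 0.043, 0.176, -0.006]
force: [-0.1, -0.8, -0.3]
gripper_width: 42.1
```

Call:
send_rows:
  targets:
    - [[0, 0, 0], [0, 0, 0], 42]
    - [[0, 0, 0], [0, 0, 0], 42]
    - [[0, 0, 0], [0, 0, 0], 42]

```text
clock: 21.57
ee_pos: [571.3, -100.3, 209.3]
eef_rot: [0.983, 0.051, 0.175, -0.009]
force: [0.6, 0.7, -0.2]
gripper_width: 42.0
```

```bash
python3 - <<'E'
from h import *
s=st(); print(np.round(s['joint_positions'],3)); snap('wrist','pics/w20.png',None,1.5)
for l in regions_of('wrist','support1'): print(l['conf'],l['uv'],l['pixels'].sum())
E
```

```text
t 21.57 p [ 571.3 -100.3  209.3] q [ 0.9832  0.0511  0.1752 -0.0091] F [ 0.6  0.7 -0.2] w 42.0
[-0.403  0.092  0.587  2.075 -0.238  0.662 -1.13 ]
0.61 [253.1, 183.7] 2080
0.53 [15.6, 353.2] 808
```

View pics/w20.png

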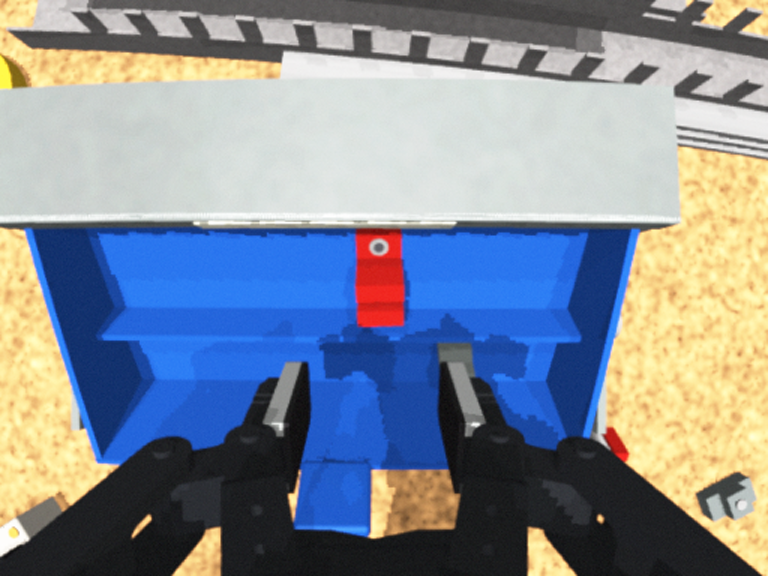

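```bash
python3 - <<'E'
from h import *
m=camera_model('wrist')
print(rayb(m,(379/1.5,246/1.5),-2), rayb(m,(380/1.5,303/1.5),24), rayb(m,(380/1.5,325/1.5),22))
p,q=gpb([29.4,-25,17],.35)
plan([(p-q.apply([0,0,60]),q),(p,q)],42,step=30,dec=0)
E
```

```text
[ 50.26016536 -23.37304524  -2.        ] [ 32.36004008 -23.89087996  24.        ] [ 16.28164743 -24.07680652  22.        ]
[[[-3, 2, 28], [-0.001, -0.002, 0.002], 42], [[-2, 2, 28], [0, -0.002, 0.002], 42], [[0, 0, 20], [0, 0, 0], 42], [[0, 0, 20], [0, 0, 0], 42], [[0, 0, 20], [0, 0, 0], 42]]
end [ 607.1 -100.6   99. ] [ 0.9835  0.0492  0.1737 -0.0088]
```

Call:
send_rows:
  targets:
    - [[-3, 1, 28], [0, 0, 0.002], 42]
    - [[-2, 2, 28], [0, 0, 0.002], 42]
    - [[0, 0, 0], [0, 0, 0], 42]
    - [[0, 0, 20], [0, 0, 0], 42]
    - [[0, 0, 0], [0, 0, 0], 42]

```text
clock: 22.08
ee_pos: [592.5, -101.1, 134.6]
eef_rot: [0.984, 0.049, 0.174, -0.009]
force: [-1.2, -0.5, -0.5]
gripper_width: 41.8
```

Call:
send_rows:
  targets:
    - [[0, 0, 20], [0, 0, 0], 42]
    - [[0, 0, 0], [0, 0, 0], 42]
    - [[0, 0, 10], [0, 0, 0], 42]
    - [[0, 0, 0], [0, 0, 0], 42]
    - [[0, 0, 0], [0, 0, 0], 42]

```text
clock: 22.5
ee_pos: [604.0, -101.7, 109.6]
eef_rot: [0.983, 0.048, 0.176, -0.009]
force: [-0.3, 0.6, 0.1]
gripper_width: 41.8
```

```bash
python3 - <<'E'
from h import *
s=st(); snap('wrist','pics/w21.png',None,1.5)
p,q=gpb([29.4,-24.3,17],.35)
plan([(p,q)],42,step=30,dec=0)
E
```

```text
t 22.5 p [ 604.  -101.7  109.6] q [ 0.9831  0.0478  0.1763 -0.0092] F [-0.3  0.6  0.1] w 41.8
[[[-1, -2, 12], [0, -0.006, -0.004], 42]]
end [607.2 -99.6  98.3] [ 0.9835  0.0496  0.1737 -0.0086]
```

View pics/w21.png

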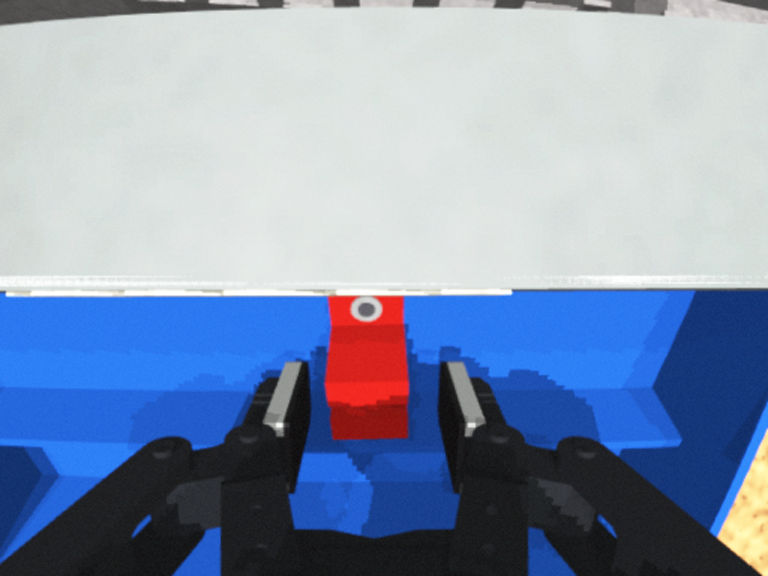

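Call:
send_rows:
  targets:
    - [[-1, -2, 6], [0, -0.006, -0.004], 42]
    - [[0, -1, 6], [0, 0, 0], 42]
    - [[0, 0, 0], [0, 0, 0], 42]
    - [[0, 0, 0], [0, 0, 0], 42]
    - [[0, 0, 0], [0, 0, 0], 15]

```text
clock: 22.97
ee_pos: [606.7, -98.6, 97.3]
eef_rot: [0.984, 0.05, 0.173, -0.009]
force: [0.0, 0.0, -0.5]
gripper_width: 31.0
```

Call:
send_rows:
  targets:
    - [[0, 0, 0], [0, 0, 0], 15]
    - [[0, 0, 0], [0, 0, 0], 15]
    - [[0, 0, 0], [0, 0, 0], 15]
    - [[0, 0, 0], [0, 0, 0], 15]

```text
clock: 23.3
ee_pos: [606.8, -98.8, 97.6]
eef_rot: [0.984, 0.049, 0.173, -0.009]
force: [-0.0, 0.3, 2.5]
gripper_width: 23.0
```

```bash
python3 - <<'E'
from h import *
s=st(); print(wb(s['ee_pos']), s['eef_rot'])
v,dt=grasp_v(s['ee_pos'],s['eef_rot'],[29.2,-24.3,-10]); print(v,dt)
E
```

```text
t 23.3 p [606.8 -98.8  97.6] q [ 0.9836  0.0495  0.1733 -0.0086] F [-0.   0.3  2.5] w 23.0
[ 22.74362663 -23.24484832  -1.70908847] [ 0.98357945  0.04949358  0.17334501 -0.00856513]
[8.68435793 1.05435136 5.91672095] -0.3115498155500075
```

Gripped. Lift along the bin normal, then carry.

Call:
send_rows:
  targets:
    - [[-4, 0, -14], [0, 0, 0], 15]
    - [[-4, 0, -14], [0, 0, 0], 15]
    - [[-5, 0, -14], [0, 0, 0], 15]
    - [[-5, 0, -14], [0, 0, 0], 15]
    - [[-7, 0, -15], [0, 0, 0], 15]

```text
clock: 23.72
ee_pos: [559.0, -103.4, 155.9]
eef_rot: [0.984, 0.05, 0.173, -0.008]
force: [0.4, 0.5, 0.7]
gripper_width: 23.0
```

Call:
send_rows:
  targets:
    - [[-6, 0, -16], [0, 0, 0], 15]
    - [[-7, 0, -15], [0, 0, 0], 15]
    - [[0, 0, -25], [0, 0, 0], 15]
    - [[0, 0, 0], [0, 0, 0], 15]
    - [[0, 0, 0], [0, 0, 0], 15]

```text
clock: 24.13
ee_pos: [528.9, -106.6, 205.4]
eef_rot: [0.983, 0.049, 0.175, -0.009]
force: [-0.5, 0.2, -0.6]
gripper_width: 23.0
```

```bash
python3 - <<'E'
from h import *
s=st(); snap('wrist','pics/w22.png')
v=np.array([8.7,1.0,5.9]); q=tool(TR[2]+np.pi/2,-.311)
tcp=uw([-45,0,8],TR)-q.apply(v); print(tcp)
p0=np.array(s['ee_pos'])
up=tcp+[0,-60,115]
plan([(p0+[-20,10,10],tool(.1005,.30)),(up,q)],15,step=36,dec=0)
E
```

```text
t 24.13 p [ 528.9 -106.6  205.4] q [ 0.9832  0.0495  0.1752 -0.009 ] F [-0.5  0.2 -0.6] w 23.0
[390.95734341 377.36278792  16.27925952]
[[[-13, -12, -17], [0, -0.05, 0], 15], [[-7, -33, 4], [0, -0.042, -0.085], 15], [[-5, -33, 5], [-0.001, -0.043, -0.084], 15], [[-2, -33, 5], [0, -0.042, -0.084], 15], [[2, -33, 5], [-0.001, -0.042, -0.085], 15]]
[[[4, -33, 5], [0, -0.042, -0.084], 15], [[8, -33, 4], [-0.001, -0.043, -0.085], 15], [[10, -32, 4], [0, -0.042, -0.084], 15], [[13, -31, 3], [-0.001, -0.042, -0.085], 15], [[16, -29, 3], [0, -0.043, -0.084], 15]]
[[[19, -28, 2], [-0.001, -0.042, -0.085], 15], [[21, -27, 2], [0, -0.042, -0.084], 15], [[23, -24, 0], [-0.001, -0.042, -0.085], 15], [[25, -23, -1], [0, -0.043, -0.084], 15]]
end [391.3 317.7 131.6] [ 0.82    0.551  -0.1287  0.0863]
```

View pics/w22.png

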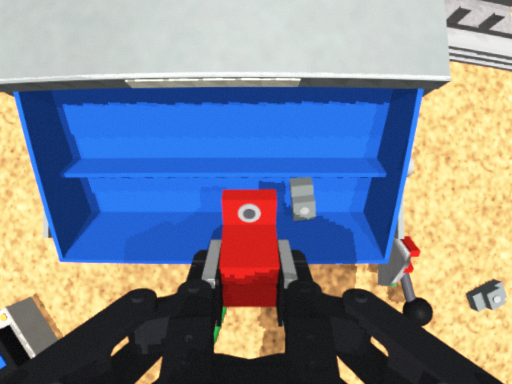

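Call:
send_rows:
  targets:
    - [[-13, -12, -17], [0, -0.05, 0], 15]
    - [[-7, -33, 4], [0, -0.042, -0.085], 15]
    - [[-5, -33, 5], [0, -0.043, -0.084], 15]
    - [[-2, -33, 5], [0, -0.042, -0.084], 15]
    - [[2, -33, 5], [0, -0.042, -0.085], 15]

```text
clock: 24.6
ee_pos: [471.6, 31.6, 187.9]
eef_rot: [0.974, 0.217, 0.062, 0.022]
force: [-0.0, 0.4, -0.7]
gripper_width: 22.9
```

Call:
send_rows:
  targets:
    - [[4, -33, 5], [0, -0.042, -0.084], 15]
    - [[8, -33, 4], [0, -0.043, -0.085], 15]
    - [[10, -32, 4], [0, -0.042, -0.084], 15]
    - [[13, -31, 3], [0, -0.042, -0.085], 15]
    - [[16, -29, 3], [0, -0.043, -0.084], 15]

```text
clock: 25.02
ee_pos: [425.6, 191.2, 155.9]
eef_rot: [0.908, 0.413, -0.047, 0.058]
force: [1.8, 0.2, -0.7]
gripper_width: 23.1
```

Call:
send_rows:
  targets:
    - [[19, -28, 2], [0, -0.042, -0.085], 15]
    - [[21, -27, 2], [0, -0.042, -0.084], 15]
    - [[23, -24, 0], [0, -0.042, -0.085], 15]
    - [[25, -23, -1], [0, -0.043, -0.084], 15]
    - [[0, 0, 0], [0, 0, 0], 15]

```text
clock: 25.43
ee_pos: [385.3, 327.9, 127.8]
eef_rot: [0.815, 0.558, -0.131, 0.081]
force: [-2.5, 1.3, -0.2]
gripper_width: 22.8
```

Call:
send_rows:
  targets:
    - [[0, 0, 0], [0, 0, 0], 15]
    - [[0, 0, 0], [0, 0, 0], 15]
    - [[0, 0, 0], [0, 0, 0], 15]

```text
clock: 25.68
ee_pos: [391.2, 315.8, 131.4]
eef_rot: [0.82, 0.55, -0.131, 0.084]
force: [0.1, -0.4, -0.4]
gripper_width: 22.8
```

```bash
python3 - <<'E'
from h import *
s=st(); snap('wrist','pics/w23.png',None,1.5)
v=np.array([8.7,1.0,5.9]); q=tool(TR[2]+np.pi/2,-.311)
m=camera_model('wrist'); print(np.round(proj(m,[uw(p,TR) for p in ([-100,-80,45],[100,-80,45],[100,80,45],[-100,80,45],[45,0,39])])*1.5))
tcp=uw([-45,0,8],TR)-q.apply(v); print(tcp)
plan([(tcp+[0,0,105],q),(tcp+[0,0,5],q)],15,step=35,dec=0)
E
```

```text
t 25.68 p [391.2 315.8 131.4] q [ 0.8204  0.5503 -0.1305  0.084 ] F [ 0.1 -0.4 -0.4] w 22.8
[[ 219.  277.]
 [ 621.  278.]
 [ 733. -107.]
 [ 140. -121.]
 [ 539.  109.]]
[390.95734341 377.36278792  16.27925952]
[[[29, -12, -4], [-0.003, 0, -0.001], 15], [[28, -12, -3], [-0.003, 0, -0.001], 15], [[10, 0, 32], [0, 0, 0], 15], [[11, 0, 31], [0, 0, 0], 15], [[10, 0, 32], [0, 0, 0], 15]]
end [390.8 377.4  21.2] [ 0.8199  0.5512 -0.1286  0.0862]
```

View pics/w23.png

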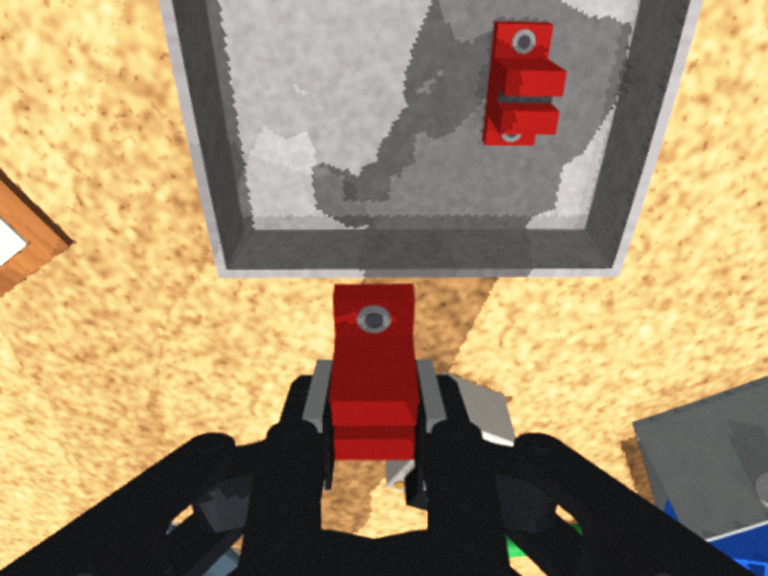

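Call:
send_rows:
  targets:
    - [[29, -12, -4], [0, 0, 0], 15]
    - [[28, -12, -3], [0, 0, 0], 15]
    - [[0, 0, 0], [0, 0, 0], 15]
    - [[10, 0, 28], [0, 0, 0], 15]
    - [[9, 0, 28], [0, 0, 0], 15]

```text
clock: 26.15
ee_pos: [392.4, 381.6, 64.2]
eef_rot: [0.821, 0.551, -0.126, 0.082]
force: [-0.1, -0.2, -0.8]
gripper_width: 23.0
```

Call:
send_rows:
  targets:
    - [[0, 0, 0], [0, 0, 0], 15]
    - [[9, 0, 24], [0, 0, 0], 15]
    - [[0, 0, 0], [0, 0, 0], 15]
    - [[3, 0, 9], [0, 0, 0], 15]
    - [[0, 0, 0], [0, 0, 0], 15]

```text
clock: 26.57
ee_pos: [390.3, 380.6, 27.6]
eef_rot: [0.82, 0.551, -0.13, 0.084]
force: [-0.1, 0.2, 0.0]
gripper_width: 23.3
```

Call:
send_rows:
  targets:
    - [[0, 0, 0], [0, 0, 0], 15]
    - [[0, 0, 0], [0, 0, 0], 15]
    - [[0, 0, 0], [0, 0, 0], 15]

```text
clock: 26.82
ee_pos: [390.9, 382.0, 28.7]
eef_rot: [0.82, 0.551, -0.129, 0.083]
force: [0.3, 0.1, -0.1]
gripper_width: 22.8
```

Call:
send_rows:
  targets:
    - [[3, 0, 8], [0, 0, 0], 15]
    - [[0, 0, 0], [0, 0, 0], 15]
    - [[1, 0, 3], [0, 0, 0], 15]
    - [[0, 0, 0], [0, 0, 0], 15]
    - [[0, 0, 0], [0, 0, 0], 15]

```text
clock: 27.23
ee_pos: [390.1, 381.6, 15.5]
eef_rot: [0.82, 0.551, -0.13, 0.084]
force: [0.2, 0.2, -0.5]
gripper_width: 23.3
```

Call:
send_rows:
  targets:
    - [[0, 0, 2], [0, 0, 0], 15]
    - [[0, 0, 0], [0, 0, 0], 15]
    - [[0, 0, 0], [0, 0, 0], 15]

```text
clock: 27.48
ee_pos: [390.4, 381.6, 14.1]
eef_rot: [0.82, 0.551, -0.129, 0.083]
force: [0.1, 1.4, 0.3]
gripper_width: 23.1
```

Call:
send_rows:
  targets:
    - [[0, 0, 1], [0, 0, 0], 15]
    - [[0, 0, 0], [0, 0, 0], 15]
    - [[0, 0, 0], [0, 0, 0], 40]
    - [[0, 0, 0], [0, 0, 0], 40]
    - [[0, 0, 0], [0, 0, 0], 40]

```text
clock: 27.9
ee_pos: [389.9, 380.7, 12.7]
eef_rot: [0.82, 0.551, -0.13, 0.084]
force: [0.4, -0.4, 0.0]
gripper_width: 39.9
```

Call:
send_rows:
  targets:
    - [[-4, 0, -13], [0, 0, 0], 40]
    - [[-8, 0, -26], [0, 0, 0], 40]
    - [[-10, 0, -35], [0, 0, 0], 40]
    - [[-10, 0, -35], [0, 0, 0], 40]
    - [[-10, 0, -30], [0, 0, 0], 40]

```text
clock: 28.32
ee_pos: [392.0, 383.2, 161.1]
eef_rot: [0.82, 0.551, -0.129, 0.083]
force: [0.7, 0.4, -0.2]
gripper_width: 39.8
```

Call:
send_rows:
  targets:
    - [[-30, 0, -10], [0, 0, 0], 40]
    - [[0, 0, 0], [0, 0, 0], 40]
    - [[0, 0, 0], [0, 0, 0], 40]
    - [[0, 0, 0], [0, 0, 0], 40]

```text
clock: 28.65
ee_pos: [381.9, 359.0, 176.7]
eef_rot: [0.82, 0.551, -0.13, 0.083]
force: [-0.5, 1.3, -0.5]
gripper_width: 39.8
```

```bash
python3 - <<'E'
from h import *
s=st(); snap('wrist','pics/w24.png',None,1.5); snap('top','pics/top24.png',None,1.5)
# clamp approach: 
E
```

```text
t 28.65 p [381.9 359.  176.7] q [ 0.82    0.5513 -0.1296  0.0833] F [-0.5  1.3 -0.5] w 39.8
```

View pics/w24.png

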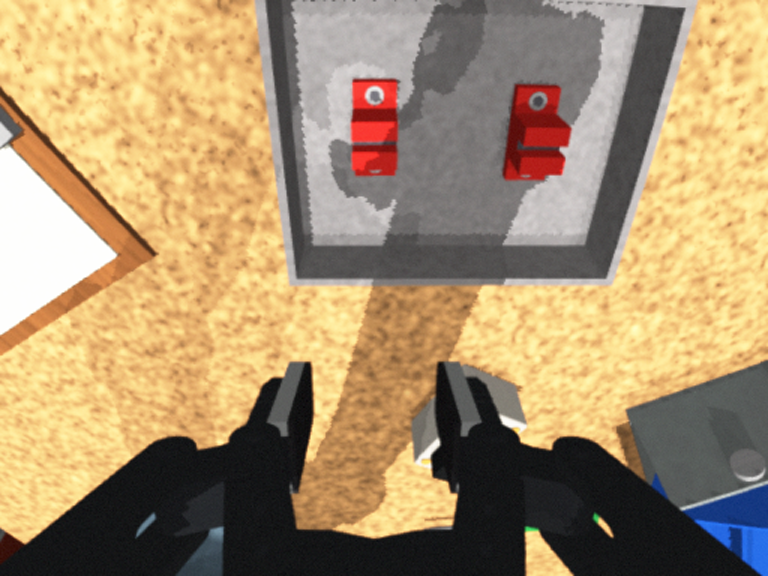

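View pics/top24.png

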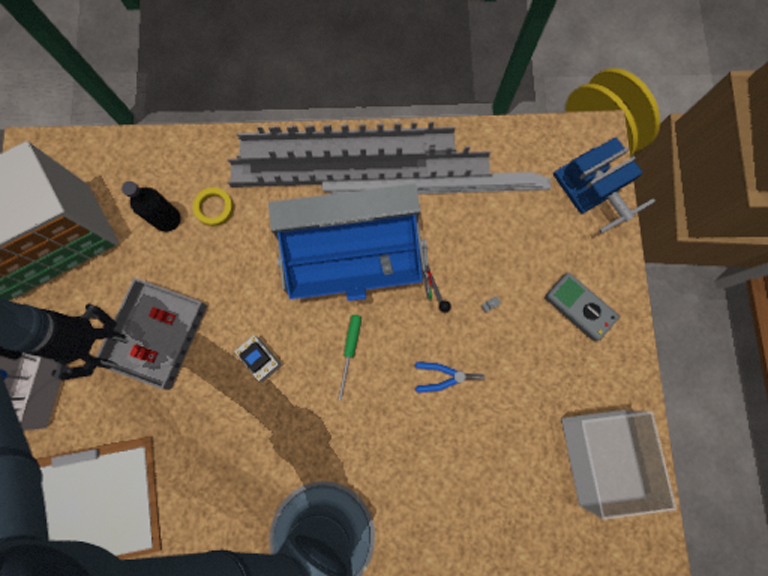

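```bash
python3 - <<'E'
from h import *
s=st()
plan([([400,0,200],tool(1.6,0)),([495,-425,170],tool(2.06,0))],40,step=40,dec=0)
E
```

```text
t 28.75 p [381.4 359.1 175.6] q [ 0.8195  0.5516 -0.1306  0.0837] F [ 0.1 -0.4  0.6] w 39.8
[[[-32, 15, 8], [-0.007, 0.031, -0.041], 40], [[-32, 14, 6], [-0.007, 0.03, -0.041], 40], [[-34, 13, 6], [-0.007, 0.031, -0.042], 40], [[-34, 11, 5], [-0.008, 0.03, -0.041], 40], [[-34, 9, 4], [-0.007, 0.031, -0.041], 40]]
[[[-35, 8, 2], [-0.007, 0.03, -0.041], 40], [[-36, 7, 2], [-0.007, 0.031, -0.041], 40], [[-35, 5, 1], [-0.007, 0.03, -0.041], 40], [[-36, 4, 0], [-0.007, 0.031, -0.042], 40], [[-36, 2, -1], [-0.008, 0.03, -0.041], 40]]
[[[-39, 8, 3], [0, 0, -0.042], 40], [[-39, 5, 2], [0, 0, -0.042], 40], [[-39, 5, 3], [0, 0, -0.041], 40], [[-40, 2, 3], [0, 0, -0.042], 40], [[-39, 1, 3], [0, 0, -0.042], 40]]
[[[-40, 0, 2], [0, 0, -0.042], 40], [[-40, -3, 3], [0, 0, -0.042], 40], [[-39, -4, 3], [0, 0, -0.041], 40], [[-39, -5, 2], [0, 0.001, -0.042], 40], [[-39, -8, 3], [0, 0, -0.042], 40]]
[[[-39, -9, 3], [0, 0, -0.042], 40]]
end [ 494.8 -425.5  169.7] [ 5.147e-01  8.574e-01  2.000e-04 -1.000e-04]
```

Call:
send_rows:
  targets:
    - [[-32, 15, 8], [-0.007, 0.031, -0.041], 40]
    - [[-32, 14, 6], [-0.007, 0.03, -0.041], 40]
    - [[-34, 13, 6], [-0.007, 0.031, -0.042], 40]
    - [[-34, 11, 5], [-0.008, 0.03, -0.041], 40]
    - [[-34, 9, 4], [-0.007, 0.031, -0.041], 40]

```text
clock: 29.17
ee_pos: [390.4, 178.2, 187.2]
eef_rot: [0.764, 0.641, -0.065, 0.042]
force: [1.2, 0.1, 1.0]
gripper_width: 40.3
```

Call:
send_rows:
  targets:
    - [[-35, 8, 2], [-0.007, 0.03, -0.041], 40]
    - [[-36, 7, 2], [-0.007, 0.031, -0.041], 40]
    - [[-35, 5, 1], [-0.007, 0.03, -0.041], 40]
    - [[-36, 4, 0], [-0.007, 0.031, -0.042], 40]
    - [[-36, 2, -1], [-0.008, 0.03, -0.041], 40]

```text
clock: 29.58
ee_pos: [399.5, -1.4, 199.6]
eef_rot: [0.696, 0.718, 0.001, -0.0]
force: [0.3, -0.8, -0.2]
gripper_width: 40.1
```

Call:
send_rows:
  targets:
    - [[-39, 8, 3], [0, 0, -0.042], 40]
    - [[-39, 5, 2], [0, 0, -0.042], 40]
    - [[-39, 5, 3], [0, 0, -0.041], 40]
    - [[-40, 2, 3], [0, 0, -0.042], 40]
    - [[-39, 1, 3], [0, 0, -0.042], 40]

```text
clock: 30.0
ee_pos: [442.8, -194.4, 185.3]
eef_rot: [0.617, 0.787, 0.001, 0.0]
force: [0.5, 0.3, 0.6]
gripper_width: 39.9
```

Call:
send_rows:
  targets:
    - [[-40, 0, 2], [0, 0, -0.042], 40]
    - [[-40, -3, 3], [0, 0, -0.042], 40]
    - [[-39, -4, 3], [0, 0, -0.041], 40]
    - [[-39, -5, 2], [0, 0, -0.042], 40]
    - [[-39, -8, 3], [0, 0, -0.042], 40]

```text
clock: 30.42
ee_pos: [486.9, -387.1, 170.9]
eef_rot: [0.531, 0.847, 0.001, -0.001]
force: [0.4, 0.4, 1.0]
gripper_width: 39.8
```

Call:
send_rows:
  targets:
    - [[-39, -9, 3], [0, 0, -0.042], 40]
    - [[0, 0, 0], [0, 0, 0], 40]
    - [[0, 0, 0], [0, 0, 0], 40]
    - [[0, 0, 0], [0, 0, 0], 40]
    - [[0, 0, 0], [0, 0, 0], 40]

```text
clock: 30.83
ee_pos: [495.6, -423.1, 168.9]
eef_rot: [0.514, 0.858, 0.002, -0.0]
force: [-0.5, 0.6, -0.1]
gripper_width: 39.9
```

```bash
python3 - <<'E'
from h import *
s=st(); print(np.round(s['joint_positions'],2)); snap('wrist','pics/w25.png',None,1.5)
E
```

```text
t 30.83 p [ 495.6 -423.1  168.9] q [ 5.140e-01  8.578e-01  1.700e-03 -4.000e-04] F [-0.5  0.6 -0.1] w 39.9
[ 0.15  0.52  0.66  1.67 -0.35  1.08  1.41]
```

View pics/w25.png

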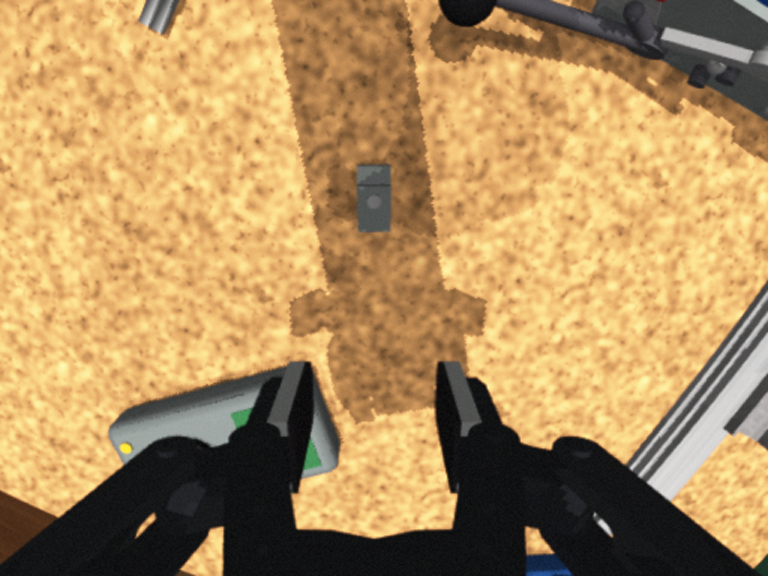

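```bash
python3 - <<'E'
from h import *
s=read_state(); m=camera_model('wrist'); q=R.from_quat(s['eef_rot'])
for uv,z in [((374,187),24),((374,230),24),((374,165),14),((358,205),24),((392,205),24)]:
    a=atz(m,(uv[0]/1.5,uv[1]/1.5),z); print(np.round(a,1),np.round(q.inv().apply(a-s['ee_pos']),1))
E
```

```text
[ 473.1 -379.8   24. ] [ 48.5  -0.2 145.5]
[ 485.1 -402.2   24. ] [ 23.1  -0.2 145.4]
[ 467.5 -369.3   14. ] [ 60.3  -0.2 155.5]
[ 469.8 -393.5   24. ] [ 38.   -9.6 145.4]
[ 487.4 -384.1   24. ] [ 38.   10.4 145.5]
```

Call:
send_rows:
  targets:
    - [[20, 0, 20], [0, 0, 0], 40]
    - [[20, 0, 35], [0, 0, 0], 40]
    - [[0, 0, 35], [0, 0, 0], 40]
    - [[0, 0, 0], [0, 0, 0], 40]
    - [[0, 0, 0], [0, 0, 0], 40]

```text
clock: 31.3
ee_pos: [475.8, -387.1, 78.7]
eef_rot: [0.514, 0.858, 0.002, -0.002]
force: [0.6, -1.3, -0.0]
gripper_width: 39.8
```

Call:
send_rows:
  targets:
    - [[0, 0, 0], [0, 0, 0], 40]
    - [[0, 0, 30], [0, 0, 0], 40]
    - [[0, 0, 25], [0, 0, 0], 40]
    - [[0, 0, 0], [0, 0, 0], 40]
    - [[0, 0, 0], [0, 0, 0], 40]

```text
clock: 31.72
ee_pos: [477.3, -390.8, 26.4]
eef_rot: [0.515, 0.857, 0.001, 0.001]
force: [0.5, 0.3, 1.0]
gripper_width: 39.6
```

```bash
python3 - <<'E'
from h import *
s=st(); snap('wrist','pics/w26.png',None,1.5)
plan([([476.3,-387.2,4],tool(2.06))],40)
E
```

```text
t 31.72 p [ 477.3 -390.8   26.4] q [0.515  0.8572 0.0009 0.0013] F [0.5 0.3 1. ] w 39.6
[[[5, 1, 23], [0.004, 0.004, -0.001], 40]]
end [ 476.6 -386.8    4.4] [ 5.147e-01  8.574e-01 -0.000e+00 -2.000e-04]
```

View pics/w26.png

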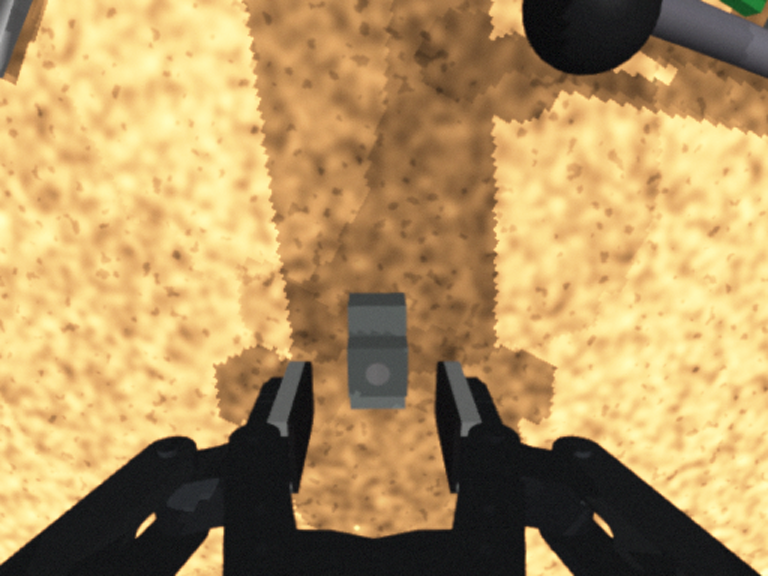

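Call:
send_rows:
  targets:
    - [[4, 1, 12], [0.004, 0.004, 0], 40]
    - [[0, 0, 9], [0, 0, 0], 40]
    - [[0, 0, 0], [0, 0, 0], 40]
    - [[0, 0, 0], [0, 0, 0], 40]
    - [[0, 0, 0], [0, 0, 0], 12]

```text
clock: 32.18
ee_pos: [475.6, -386.0, 4.1]
eef_rot: [0.515, 0.857, 0.0, -0.002]
force: [0.5, -1.2, -0.1]
gripper_width: 29.2
```

Call:
send_rows:
  targets:
    - [[0, 0, 0], [0, 0, 0], 12]
    - [[0, 0, 0], [0, 0, 0], 12]
    - [[0, 0, 0], [0, 0, 0], 12]
    - [[0, 0, 0], [0, 0, 0], 12]

```text
clock: 32.52
ee_pos: [475.9, -386.5, 4.5]
eef_rot: [0.515, 0.857, 0.0, -0.002]
force: [0.0, -1.6, 2.0]
gripper_width: 18.8
```

Call:
send_rows:
  targets:
    - [[0, 0, -15], [0, 0, 0], 12]
    - [[0, 0, -35], [0, 0, 0], 12]
    - [[0, 0, -40], [0, 0, 0], 12]
    - [[0, 0, -40], [0, 0, 0], 12]
    - [[0, 0, -40], [0, 0, 0], 12]

```text
clock: 32.93
ee_pos: [475.3, -386.1, 176.2]
eef_rot: [0.515, 0.857, 0.0, -0.003]
force: [-0.5, -0.2, 0.4]
gripper_width: 18.4
```

Call:
send_rows:
  targets:
    - [[0, 0, 0], [0, 0, 0], 12]
    - [[0, 0, 0], [0, 0, 0], 12]
    - [[0, 0, 0], [0, 0, 0], 12]

```text
clock: 33.18
ee_pos: [475.9, -386.0, 174.4]
eef_rot: [0.515, 0.857, 0.001, -0.002]
force: [-0.1, 0.4, -1.3]
gripper_width: 18.6
```

```bash
python3 - <<'E'
from h import *
s=st(); snap('wrist','pics/w27.png',None,1.5)
E
```

```text
t 33.18 p [ 475.9 -386.   174.4] q [ 5.150e-01  8.572e-01  7.000e-04 -2.000e-03] F [-0.1  0.4 -1.3] w 18.6
```

View pics/w27.png

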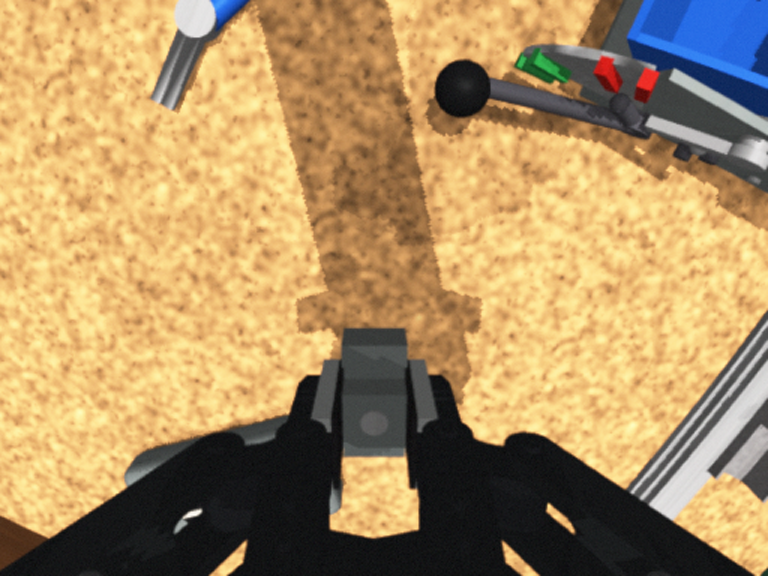

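```bash
python3 - <<'E'
from h import *
s=st()
q=tool(U[2],.35); p=bw([-33,70,2]); up=bw([-33,70,2])+q.apply([0,0,-100]); print(p,up,s['joint_positions'].round(2))
plan([([465,-250,210],tool(1.4,0)),(up,q)],12,step=40,ang=.11,dec=0)
E
```

```text
t 33.23 p [ 475.3 -385.3  173.1] q [ 5.149e-01  8.572e-01  7.000e-04 -3.200e-03] F [ 0.5 -0.4 -1.5] w 18.5
[551.31859133 -10.69184145  66.34712835] [517.20183256 -14.13216623 160.28439963] [ 0.08  0.44  0.68  1.77 -0.31  1.05  1.36]
[[[21, 9, -6], [-0.001, -0.001, 0.11], 12], [[21, 7, -6], [0, -0.001, 0.11], 12], [[23, 4, -6], [-0.001, -0.001, 0.11], 12], [[22, 2, -6], [-0.001, 0, 0.11], 12], [[23, -1, -6], [0, -0.001, 0.11], 12]]
[[[22, -3, -6], [-0.001, -0.001, 0.11], 12], [[20, 1, 4], [-0.019, 0.025, 0.107], 12], [[20, -1, 5], [-0.019, 0.025, 0.107], 12], [[20, -4, 5], [-0.019, 0.025, 0.107], 12], [[19, -5, 5], [-0.019, 0.025, 0.107], 12]]
[[[18, -8, 6], [-0.019, 0.025, 0.107], 12], [[17, -10, 6], [-0.019, 0.024, 0.108], 12], [[16, -12, 6], [-0.019, 0.025, 0.107], 12], [[14, -13, 7], [-0.019, 0.025, 0.107], 12], [[13, -15, 6], [-0.019, 0.025, 0.107], 12]]
[[[10, -16, 7], [-0.019, 0.025, 0.107], 12], [[9, -18, 6], [-0.019, 0.025, 0.107], 12], [[7, -18, 6], [-0.018, 0.025, 0.107], 12]]
end [517.2 -14.2 160.6] [ 0.9835  0.0496  0.1739 -0.009 ]
```

Call:
send_rows:
  targets:
    - [[21, 9, -6], [0, 0, 0.11], 12]
    - [[21, 7, -6], [0, 0, 0.11], 12]
    - [[23, 4, -6], [0, 0, 0.11], 12]
    - [[22, 2, -6], [0, 0, 0.11], 12]
    - [[23, -1, -6], [0, 0, 0.11], 12]

```text
clock: 33.65
ee_pos: [465.5, -271.6, 202.3]
eef_rot: [0.73, 0.683, -0.002, -0.004]
force: [1.1, 0.6, -0.3]
gripper_width: 18.7
```

Call:
send_rows:
  targets:
    - [[22, -3, -6], [0, 0, 0.11], 12]
    - [[20, 1, 4], [-0.019, 0.025, 0.107], 12]
    - [[20, -1, 5], [-0.019, 0.025, 0.107], 12]
    - [[20, -4, 5], [-0.019, 0.025, 0.107], 12]
    - [[19, -5, 5], [-0.019, 0.025, 0.107], 12]

```text
clock: 34.07
ee_pos: [481.9, -170.9, 192.2]
eef_rot: [0.884, 0.463, 0.06, -0.006]
force: [-0.2, 0.0, -0.9]
gripper_width: 18.6
```

Call:
send_rows:
  targets:
    - [[18, -8, 3], [-0.019, 0.025, 0.107], 12]
    - [[17, -10, 3], [-0.019, 0.024, 0.108], 12]
    - [[16, -12, 3], [-0.019, 0.025, 0.107], 12]
    - [[14, -13, 4], [-0.019, 0.025, 0.107], 12]
    - [[13, -15, 4], [-0.019, 0.025, 0.107], 12]

```text
clock: 34.48
ee_pos: [501.0, -74.0, 185.8]
eef_rot: [0.969, 0.208, 0.132, -0.009]
force: [0.4, 0.7, -0.1]
gripper_width: 18.8
```

Call:
send_rows:
  targets:
    - [[10, -16, 4], [-0.019, 0.025, 0.107], 12]
    - [[9, -18, 4], [-0.019, 0.025, 0.107], 12]
    - [[7, -18, 4], [-0.018, 0.025, 0.107], 12]
    - [[0, 0, 0], [0, 0, 0], 12]
    - [[0, 0, 0], [0, 0, 0], 12]

```text
clock: 34.9
ee_pos: [510.0, -22.0, 180.6]
eef_rot: [0.984, 0.07, 0.166, -0.009]
force: [0.4, -0.1, -1.0]
gripper_width: 18.8
```

Call:
send_rows:
  targets:
    - [[0, 0, 0], [0, 0, 0], 12]
    - [[0, 0, 0], [0, 0, 0], 12]

```text
clock: 35.07
ee_pos: [511.8, -24.6, 182.2]
eef_rot: [0.984, 0.066, 0.167, -0.009]
force: [0.4, -0.2, -0.1]
gripper_width: 18.8
```

```bash
python3 - <<'E'
from h import *
s=st(); snap('wrist','pics/w28.png',None,1.5); print(s['joint_positions'].round(2))
q=tool(U[2],.35); p=bw([-33,70,2])
plan([(p+q.apply([0,0,-60]),q),(p+q.apply([0,0,-15]),q)],12,step=30,dec=0)
E
```

```text
t 35.07 p [511.8 -24.6 182.2] q [ 0.9836  0.0665  0.1674 -0.0088] F [ 0.4 -0.2 -0.1] w 18.8
[-0.75 -0.04  0.74  2.24 -0.02  0.59 -1.42]
[[[0, -3, 21], [-0.002, 0.004, 0.011], 12], [[-1, -3, 21], [-0.002, 0.004, 0.011], 12], [[0, -4, 21], [-0.003, 0.005, 0.011], 12], [[0, 0, 22], [0, 0, 0], 12], [[0, 0, 23], [0, 0, 0], 12]]
end [546.2 -10.9  80.4] [ 0.9835  0.0493  0.174  -0.0086]
```

View pics/w28.png

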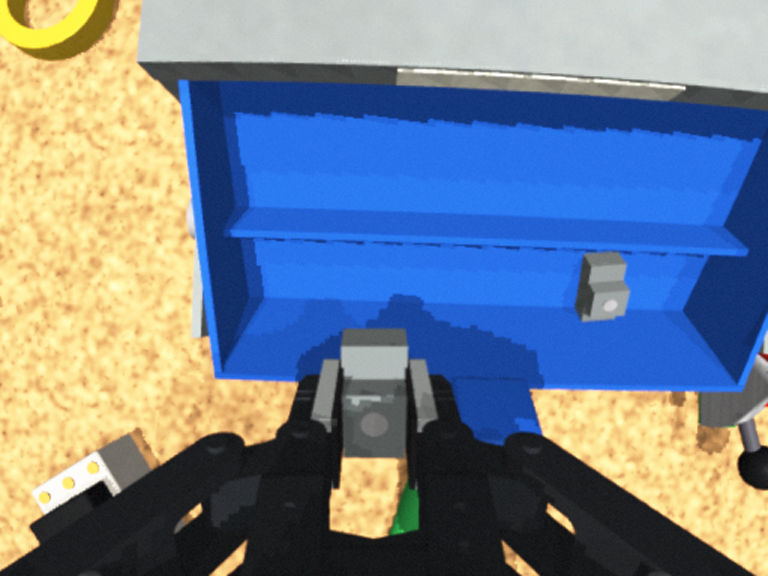

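Call:
send_rows:
  targets:
    - [[0, -3, 21], [-0.002, 0.004, 0.011], 12]
    - [[-1, -3, 21], [-0.002, 0.004, 0.011], 12]
    - [[0, -4, 21], [-0.003, 0.005, 0.011], 12]
    - [[0, 0, 0], [0, 0, 0], 12]
    - [[0, 0, 22], [0, 0, 0], 12]

```text
clock: 35.53
ee_pos: [539.9, -11.0, 104.1]
eef_rot: [0.983, 0.05, 0.176, -0.009]
force: [0.5, 0.3, 1.5]
gripper_width: 18.8
```

Call:
send_rows:
  targets:
    - [[0, 0, 0], [0, 0, 0], 12]
    - [[0, 0, 15], [0, 0, 0], 12]
    - [[0, 0, 0], [0, 0, 0], 12]
    - [[0, 0, 0], [0, 0, 0], 12]

```text
clock: 35.87
ee_pos: [543.5, -10.4, 88.9]
eef_rot: [0.983, 0.05, 0.174, -0.009]
force: [-0.9, -0.1, -0.1]
gripper_width: 18.7
```

```bash
python3 - <<'E'
from h import *
s=st(); snap('wrist','pics/w29.png',None,1.5); print(s['joint_positions'].round(2),wb(s['ee_pos']))
q=tool(U[2],.35); p=bw([-33,70,2])
plan([(p,q)],12,step=30,dec=0)
E
```

```text
t 35.87 p [543.5 -10.4  88.9] q [ 0.9834  0.0495  0.1742 -0.009 ] F [-0.9 -0.1 -0.1] w 18.7
[-0.62  0.25  0.63  2.25 -0.48  0.37 -1.08] [-25.34355387  71.12423323  24.57065945]
[[[-1, 1, 24], [-0.001, -0.002, 0], 12]]
end [551.2 -10.4  66.4] [ 0.9835  0.0495  0.1738 -0.0087]
```

View pics/w29.png

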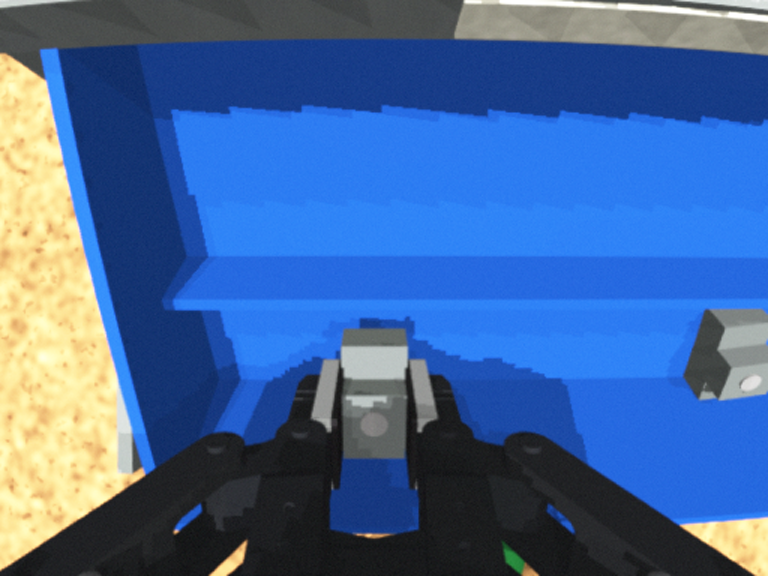

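Near the floor; descend the last 22 mm in small steps with force watch, then release.

Call:
send_rows:
  targets:
    - [[0, 0, 10], [0, 0, 0], 12]
    - [[0, 0, 0], [0, 0, 0], 12]
    - [[0, 0, 7], [0, 0, 0], 12]
    - [[0, 0, 0], [0, 0, 0], 12]
    - [[0, 0, 0], [0, 0, 0], 12]

```text
clock: 36.33
ee_pos: [549.3, -9.0, 72.9]
eef_rot: [0.983, 0.05, 0.175, -0.009]
force: [-0.0, 0.3, 0.4]
gripper_width: 18.6
```

Call:
send_rows:
  targets:
    - [[0, 0, 4], [0, 0, 0], 12]
    - [[0, 0, 0], [0, 0, 0], 12]
    - [[0, 0, 0], [0, 0, 0], 12]

```text
clock: 36.58
ee_pos: [550.7, -8.7, 68.5]
eef_rot: [0.983, 0.05, 0.174, -0.009]
force: [-0.7, 0.8, -0.4]
gripper_width: 18.8
```

Call:
send_rows:
  targets:
    - [[0, 0, 1], [0, 0, 0], 12]
    - [[0, 0, 0], [0, 0, 0], 38]
    - [[0, 0, 0], [0, 0, 0], 38]
    - [[0, 0, 0], [0, 0, 0], 38]
    - [[0, 0, -10], [0, 0, 0], 38]

```text
clock: 37.0
ee_pos: [546.9, -9.1, 75.8]
eef_rot: [0.984, 0.05, 0.173, -0.009]
force: [0.3, 0.4, -0.1]
gripper_width: 38.1
```

Call:
send_rows:
  targets:
    - [[0, 0, -30], [0, 0, 0], 38]
    - [[0, 0, -40], [0, 0, 0], 38]
    - [[0, 0, -40], [0, 0, 0], 38]
    - [[0, 0, 0], [0, 0, 0], 38]
    - [[0, 0, 0], [0, 0, 0], 38]

```text
clock: 37.42
ee_pos: [517.1, -9.3, 168.4]
eef_rot: [0.983, 0.052, 0.177, -0.013]
force: [0.4, 0.7, -1.2]
gripper_width: 38.2
```

Call:
send_rows:
  targets:
    - [[0, 0, 0], [0, 0, 0], 0]
    - [[0, 0, 0], [0, 0, 0], 0]
    - [[0, 0, 0], [0, 0, 0], 0]

```text
clock: 37.67
ee_pos: [514.8, -10.7, 164.3]
eef_rot: [0.984, 0.052, 0.173, -0.009]
force: [0.7, -0.0, -0.2]
gripper_width: 2.2
```

```bash
python3 - <<'E'
from h import *
s=st(); snap('wrist','pics/w30.png',None,1.5); print(s['joint_positions'].round(2))
E
```

```text
t 37.67 p [514.8 -10.7 164.3] q [ 0.9836  0.0517  0.1728 -0.0095] F [ 0.7 -0.  -0.2] w 2.2
[-0.88 -0.    0.85  2.27 -0.05  0.53 -1.46]
```

View pics/w30.png

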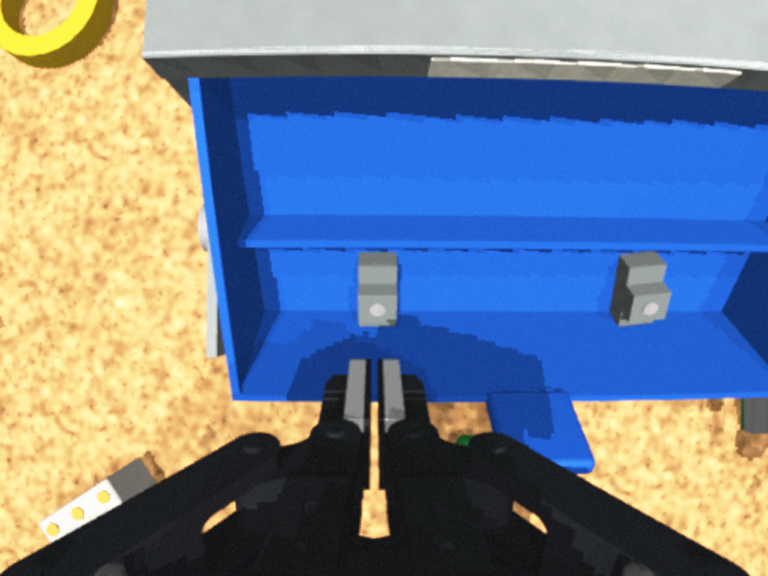

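```bash
python3 - <<'E'
from h import *
q=tool(U[2],0)
T=[(uw([-100,40,185]),tool(U[2],.1)),(uw([-140,0,170]),q),(uw([-140,0,100]),q)]
plan(T,0,step=30,dec=0)
print('push')
T=[]
for t in (.66,.54,.42,.30,.18,.06,0,-.04):
    c,s_=np.cos(t),np.sin(t); T.append((uw([-67*c-96*s_-11,0,85-67*s_+96*c-21]),q))
for a in T: print(np.round(a[0]))
plan(T,0,step=30,dec=0,start=(uw([-140,0,100]),q))
E
```

```text
[[[-9, 11, -11], [-0.001, -0.083, 0.001], 0], [[-10, 11, -9], [0, -0.082, 0.002], 0], [[-11, 11, -9], [-0.001, -0.083, 0.001], 0], [[-21, 20, 5], [0, -0.05, 0], 0], [[-20, 20, 7], [0.001, -0.05, 0], 0]]
[[[0, 0, 23], [0, 0, 0], 0], [[0, 0, 23], [0, 0, 0], 0], [[0, 0, 24], [0, 0, 0], 0]]
end [446.1 -91.2  99.5] [ 9.987e-01  5.040e-02 -1.000e-04 -2.000e-04]
push
[463. -90.  99.]
[468. -89. 112.]
[475. -89. 124.]
[483. -88. 136.]
[492. -87. 146.]
[502. -86. 156.]
[508. -85. 160.]
[512. -85. 163.]
[[[17, 0, 1], [0, 0, 0], 0], [[5, 0, -13], [0, 0, 0], 0], [[7, 0, -12], [0, 0, 0], 0], [[8, 0, -12], [0, 0, 0], 0], [[9, 0, -10], [0, 0, 0], 0]]
[[[10, 0, -10], [0, 0, 0], 0], [[6, 0, -4], [0, 0, 0], 0], [[4, 0, -3], [0, 0, 0], 0]]
end [511.9 -85.  163. ] [0.9987 0.0502 0.     0.    ]
```

Call:
send_rows:
  targets:
    - [[-9, 11, -15], [0, -0.083, 0], 0]
    - [[-10, 11, -12], [0, -0.082, 0.002], 0]
    - [[-11, 11, -9], [0, -0.083, 0], 0]
    - [[-21, 20, 5], [0, -0.05, 0], 0]
    - [[-20, 20, 7], [0, -0.05, 0], 0]

```text
clock: 38.13
ee_pos: [446.2, -91.7, 177.8]
eef_rot: [0.999, 0.053, 0.001, -0.001]
force: [-0.1, -0.6, -0.6]
gripper_width: 0.0
```

Call:
send_rows:
  targets:
    - [[0, 0, 0], [0, 0, 0], 0]
    - [[0, 0, 0], [0, 0, 0], 0]
    - [[0, 0, 0], [0, 0, 0], 0]
    - [[0, 0, 0], [0, 0, 0], 0]

```text
clock: 38.47
ee_pos: [445.2, -90.4, 177.0]
eef_rot: [0.999, 0.052, 0.001, -0.001]
force: [0.3, 0.0, -0.1]
gripper_width: -0.0
```

```bash
python3 - <<'E'
from h import *
q=tool(U[2],0); s=st(); print(s['joint_positions'].round(2),wu(s['ee_pos'])); snap('wrist','pics/w31.png',None,1.5)
plan([(uw([-140,0,100]),q)],0,step=30,dec=0)
E
```

```text
t 38.47 p [445.2 -90.4 177. ] q [ 0.9986  0.0524  0.0014 -0.0014] F [ 0.3  0.  -0.1] w -0.0
[-0.78  0.07  0.94  2.14 -0.08  0.96 -1.26] [-140.82889344    1.3714045   177.03754379]
[[[0, 1, 26], [-0.001, -0.001, 0.002], 0], [[0, 0, 25], [-0.001, -0.001, 0.001], 0], [[1, 1, 26], [-0.001, -0.001, 0.002], 0]]
end [446.7 -92.  100.2] [9.987e-01 5.010e-02 2.000e-04 1.000e-04]
```

View pics/w31.png

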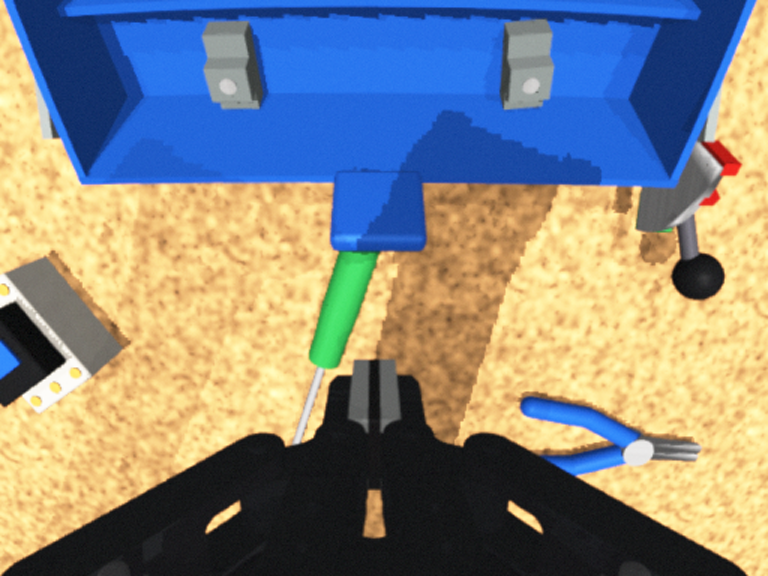

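Call:
send_rows:
  targets:
    - [[0, 1, 26], [0, 0, 0], 0]
    - [[0, 0, 25], [0, 0, 0], 0]
    - [[1, 1, 25], [0, 0, 0], 0]
    - [[0, 0, 0], [0, 0, 0], 0]
    - [[0, 0, 0], [0, 0, 0], 0]

```text
clock: 38.93
ee_pos: [445.3, -92.4, 100.6]
eef_rot: [0.999, 0.052, -0.0, -0.001]
force: [0.4, -0.9, 0.9]
gripper_width: 0.1
```

Call:
send_rows:
  targets:
    - [[0, 0, 0], [0, 0, 0], 0]
    - [[0, 0, 0], [0, 0, 0], 0]
    - [[10, 0, 0], [0, 0, 0], 0]
    - [[7, 0, 0], [0, 0, 0], 0]
    - [[0, 0, 0], [0, 0, 0], 0]

```text
clock: 39.35
ee_pos: [464.7, -90.7, 102.2]
eef_rot: [0.999, 0.052, 0.002, -0.002]
force: [-0.4, 0.5, 0.9]
gripper_width: 0.0
```

Call:
send_rows:
  targets:
    - [[5, 0, -13], [0, 0, 0], 0]
    - [[0, 0, 0], [0, 0, 0], 0]
    - [[7, 0, -12], [0, 0, 0], 0]
    - [[0, 0, 0], [0, 0, 0], 0]

```text
clock: 39.68
ee_pos: [471.1, -89.6, 126.4]
eef_rot: [0.999, 0.052, -0.004, -0.003]
force: [-10.5, -0.1, 6.4]
gripper_width: 0.2
```

```bash
python3 - <<'E'
from h import *
s=st(); print(wu(s['ee_pos'])); snap('wrist','pics/w32.png',None,1.5)
E
```

```text
t 39.68 p [471.1 -89.6 126.4] q [ 0.9986  0.0518 -0.0036 -0.0031] F [-10.5  -0.1   6.4] w 0.2
[-115.06320483   -0.45733881  126.39630693]
```

View pics/w32.png

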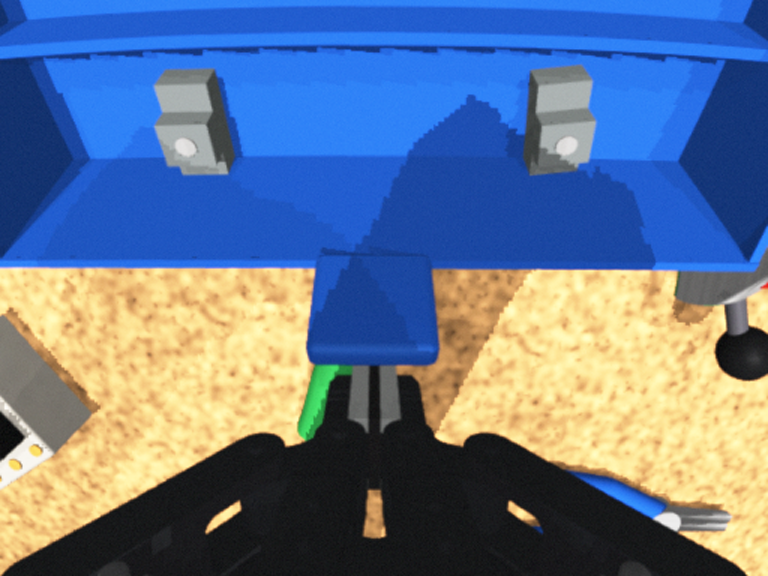

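Call:
send_rows:
  targets:
    - [[0, 0, 0], [0, 0, 0], 0]
    - [[0, 0, 0], [0, 0, 0], 0]
    - [[0, 0, 0], [0, 0, 0], 0]

```text
clock: 39.98
ee_pos: [470.6, -89.6, 125.5]
eef_rot: [0.999, 0.052, -0.003, -0.003]
force: [-9.5, 0.3, 6.4]
gripper_width: -0.1
```

```bash
python3 - <<'E'
from h import *
s=st(); snap('wrist','pics/w33.png',None,1.5); snap('scene','pics/s33.png',(170,140,370,280),4)
m=camera_model('wrist')
for t in (.66,.6,.55,.5,.45,.4):
    print(t,np.round(proj(m,[bw(p,t) for p in ([-67,-20,96],[-67,20,96],[-57,20,96],[-60,0,56],[0,0,16])])*1.5).tolist(), np.round(bu([-67,0,96],t)))
E
```

```text
t 39.98 p [470.6 -89.6 125.5] q [ 0.9987  0.0515 -0.0035 -0.0031] F [-9.5  0.3  6.4] w -0.1
0.66 [[433.0, 365.0], [313.0, 365.0], [310.0, 351.0], [374.0, 257.0], [374.0, 43.0]] [-112.    0.  120.]
0.6 [[435.0, 369.0], [311.0, 368.0], [307.0, 352.0], [374.0, 259.0], [374.0, 41.0]] [-110.    0.  126.]
0.55 [[437.0, 370.0], [308.0, 370.0], [304.0, 352.0], [374.0, 260.0], [374.0, 38.0]] [-107.    0.  132.]
0.5 [[440.0, 371.0], [305.0, 371.0], [302.0, 351.0], [374.0, 261.0], [374.0, 36.0]] [-105.    0.  137.]
0.45 [[443.0, 372.0], [302.0, 371.0], [299.0, 349.0], [374.0, 261.0], [374.0, 33.0]] [-102.    0.  142.]
0.4 [[445.0, 371.0], [299.0, 370.0], [295.0, 345.0], [373.0, 260.0], [374.0, 30.0]] [-99.   0. 147.]
```

View pics/w33.png

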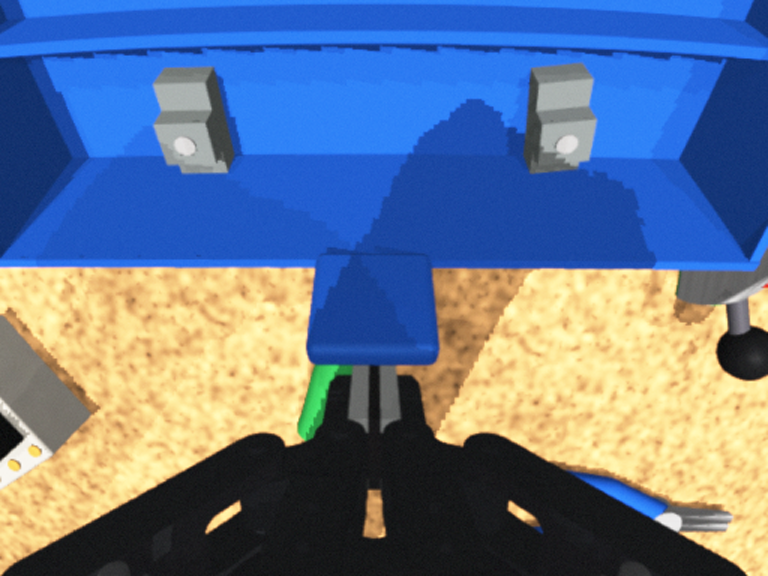

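View pics/s33.png

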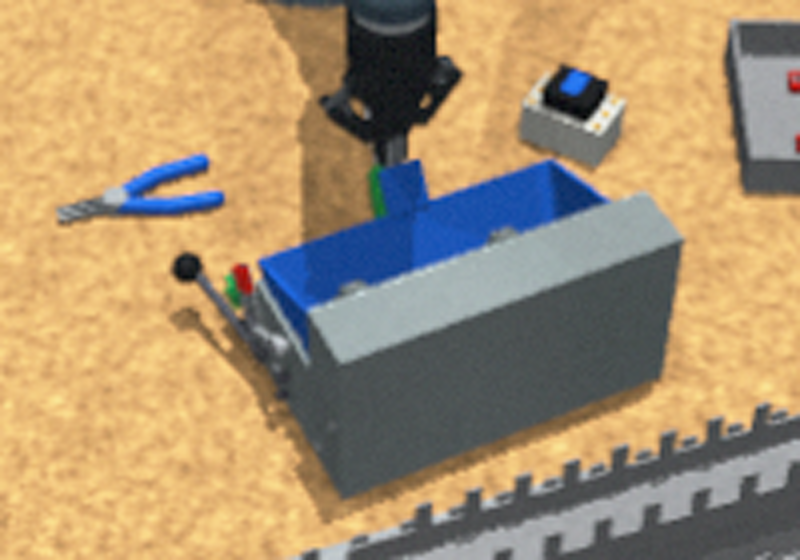

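Call:
send_rows:
  targets:
    - [[-10, 0, 0], [0, 0, 0], 0]
    - [[0, 0, 15], [0, 0, 0], 0]
    - [[0, 0, 13], [0, 0, 0], 0]
    - [[0, 0, 0], [0, 0, 0], 0]
    - [[0, 0, 0], [0, 0, 0], 0]

```text
clock: 40.5
ee_pos: [465.5, -91.0, 98.4]
eef_rot: [0.999, 0.052, 0.002, -0.001]
force: [-0.0, 0.1, 0.8]
gripper_width: -0.1
```

Call:
send_rows:
  targets:
    - [[8, 0, 0], [0, 0, 0], 0]
    - [[0, 0, 0], [0, 0, 0], 0]
    - [[8, 0, 0], [0, 0, 0], 0]
    - [[0, 0, 0], [0, 0, 0], 0]
    - [[0, 0, 0], [0, 0, 0], 0]

```text
clock: 40.92
ee_pos: [469.3, -90.4, 96.0]
eef_rot: [0.999, 0.05, -0.011, -0.004]
force: [-20.2, -2.3, 10.3]
gripper_width: 0.1
```

Call:
send_rows:
  targets:
    - [[-16, 0, 0], [0, 0, 0], 0]
    - [[-8, 0, -10], [0, 0, 0], 0]
    - [[0, 0, -35], [0, 0.06, 0], 60]
    - [[0, 0, -35], [0, 0.08, 0], 60]
    - [[0, 0, 0], [0, 0.08, 0], 60]

```text
clock: 41.33
ee_pos: [462.5, -93.3, 180.6]
eef_rot: [0.992, 0.051, 0.114, -0.006]
force: [0.9, -1.4, 0.2]
gripper_width: 35.8
```

Call:
send_rows:
  targets:
    - [[0, 0, 0], [0, 0.08, 0], 60]
    - [[0, 0, 0], [0, 0, 0], 60]
    - [[0, 0, 0], [0, 0, 0], 60]
    - [[0, 0, 0], [0, 0, 0], 60]

```text
clock: 41.67
ee_pos: [456.6, -92.1, 174.9]
eef_rot: [0.988, 0.051, 0.145, -0.008]
force: [-0.3, 0.3, 0.8]
gripper_width: 60.0
```

```bash
python3 - <<'E'
from h import *
s=st(); print(s['joint_positions'].round(2),wu(s['ee_pos'])); snap('wrist','pics/w34.png',None,1.5)
m=camera_model('wrist')
for t in (.66,.6,.55,.5,.45):
    print(t,np.round(proj(m,[bw(p,t) for p in ([-67,-20,96],[-67,20,96],[-57,20,96],[-57,20,56],[-60,138,56],[-60,-138,56],[0,0,16])])*1.5).tolist(), np.round(bu([-67,0,96],t)))
E
```

```text
t 41.67 p [456.6 -92.1 174.9] q [ 0.988   0.0511  0.1453 -0.0084] F [-0.3  0.3  0.8] w 60.0
[-0.81 -0.18  0.93  2.31  0.12  0.66 -1.41] [-129.67484484   -1.48816862  174.92613256]
0.66 [[416.0, 316.0], [325.0, 315.0], [324.0, 298.0], [330.0, 245.0], [99.0, 250.0], [644.0, 252.0], [372.0, 102.0]] [-112.    0.  120.]
0.6 [[418.0, 312.0], [323.0, 311.0], [322.0, 292.0], [329.0, 243.0], [94.0, 249.0], [649.0, 251.0], [372.0, 100.0]] [-110.    0.  126.]
0.55 [[419.0, 307.0], [322.0, 307.0], [321.0, 286.0], [329.0, 241.0], [89.0, 247.0], [654.0, 249.0], [372.0, 98.0]] [-107.    0.  132.]
0.5 [[420.0, 302.0], [321.0, 301.0], [319.0, 280.0], [328.0, 238.0], [85.0, 244.0], [658.0, 246.0], [372.0, 96.0]] [-105.    0.  137.]
0.45 [[421.0, 295.0], [319.0, 295.0], [318.0, 272.0], [327.0, 235.0], [80.0, 241.0], [663.0, 244.0], [372.0, 94.0]] [-102.    0.  142.]
```

View pics/w34.png

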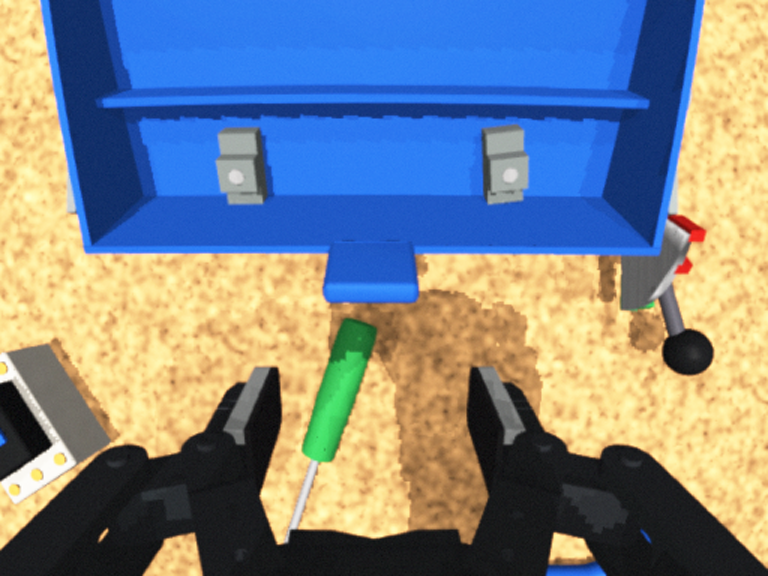

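```bash
python3 - <<'E'
from h import *
s=st(); q=tool(U[2],.29)
tcp=uw([-91.4,0.5,105]); print(tcp)
plan([(tcp-q.apply([0,0,35]),q),(tcp,q)],60,step=25,dec=0)
E
```

```text
t 41.72 p [456.9 -92.2 174.8] q [ 0.9881  0.0513  0.1451 -0.0078] F [ 0.9 -0.2 -0.2] w 60.3
[494.5110276  -86.27276777 105.        ]
[[[8, -1, 21], [-0.001, -0.001, 0.002], 60], [[8, -1, 22], [0, -0.001, 0.001], 60], [[0, 0, 17], [0, 0, 0], 60], [[0, 0, 18], [0, 0, 0], 60]]
end [494.1 -86.4 104.7] [ 0.9883  0.0497  0.1441 -0.0074]
```

Call:
send_rows:
  targets:
    - [[8, -1, 21], [0, 0, 0], 60]
    - [[8, -1, 22], [0, 0, 0], 60]
    - [[0, 0, 0], [0, 0, 0], 60]
    - [[0, 0, 17], [0, 0, 0], 60]
    - [[0, 0, 0], [0, 0, 0], 60]

```text
clock: 42.13
ee_pos: [482.6, -86.0, 122.7]
eef_rot: [0.989, 0.053, 0.14, -0.007]
force: [-1.0, 0.7, -0.0]
gripper_width: 60.0
```

Call:
send_rows:
  targets:
    - [[0, 0, 16], [0, 0, 0], 60]
    - [[0, 0, 0], [0, 0, 0], 60]
    - [[0, 0, 0], [0, 0, 0], 60]
    - [[0, 0, 0], [0, 0, 0], 60]

```text
clock: 42.47
ee_pos: [487.9, -85.6, 110.6]
eef_rot: [0.988, 0.051, 0.144, -0.011]
force: [0.2, -0.1, -0.0]
gripper_width: 59.9
```

```bash
python3 - <<'E'
from h import *
s=st(); print(wu(s['ee_pos'])); snap('wrist','pics/w35.png',None,1.5)
E
```

```text
t 42.47 p [487.9 -85.6 110.6] q [ 0.9882  0.0513  0.1436 -0.0106] F [ 0.2 -0.1 -0. ] w 59.9
[-97.90204262   1.81758025 110.55095731]
```

View pics/w35.png

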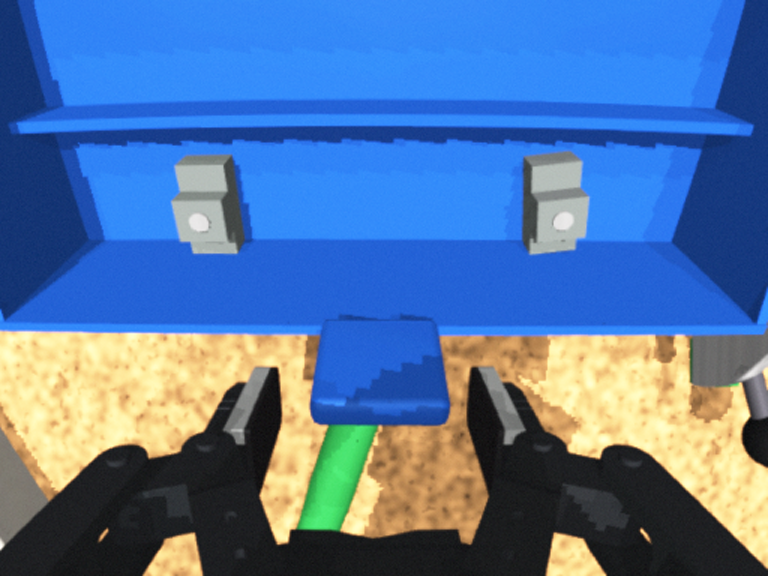

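Call:
send_rows:
  targets:
    - [[5, 1, 6], [0, 0, 0], 60]
    - [[0, 0, 0], [0, 0, 0], 60]
    - [[0, 0, 0], [0, 0, 0], 60]
    - [[0, 0, 0], [0, 0, 0], 30]
    - [[0, 0, 0], [0, 0, 0], 30]

```text
clock: 42.93
ee_pos: [494.1, -86.7, 105.7]
eef_rot: [0.988, 0.051, 0.144, -0.01]
force: [-1.3, 0.5, 3.0]
gripper_width: 39.3
```

Call:
send_rows:
  targets:
    - [[0, 0, 0], [0, 0, 0], 30]
    - [[0, 0, 0], [0, 0, 0], 30]
    - [[0, 0, 0], [0, 0, 0], 30]

```text
clock: 43.18
ee_pos: [494.1, -86.6, 105.5]
eef_rot: [0.988, 0.051, 0.143, -0.01]
force: [-4.5, -1.2, 5.6]
gripper_width: 39.0
```

```bash
python3 - <<'E'
from h import *
s=st(); u=wu(s['ee_pos']); print(u); snap('wrist','pics/w36.png',None,1.5)
off=None
# pivot: grasp point g (tool) rotates about pivot axis; keep tilt .29
q=R.from_quat(s['eef_rot']); g=np.array(s['ee_pos'])+q.apply([0,0,-21]); gu=wu(g); print('g',gu)
r=np.hypot(gu[0],gu[2]-85); a0=np.arctan2(gu[2]-85,gu[0]); print(r,a0, 'home ang for (-62,84)',np.arctan2(84,-62), np.hypot(62,84))
d=np.array(s['ee_pos'])-g
T=[]
for da in np.arange(.1,.66,.08):
    T.append((uw([r*np.cos(a0-da),gu[1],85+r*np.sin(a0-da)])+d,q)); 
plan(T,30,step=30,dec=0)
E
```

```text
t 43.18 p [494.1 -86.6 105.5] q [ 0.9883  0.051   0.1434 -0.01  ] F [-4.5 -1.2  5.6] w 39.0
[-91.86998183   0.19630418 105.49961058]
g [-9.78423781e+01  7.20860377e-02  1.25632048e+02]
105.94382618238271 2.747983081552871 home ang for (-62,84) 2.2066347503186416 104.4030650891055
[[[7, 0, -8], [0, 0, 0], 30], [[6, 0, -6], [0, 0, 0], 30], [[7, 0, -5], [0, 0, 0], 30], [[7, 0, -5], [0, 0, 0], 30], [[7, 0, -4], [0, 0, 0], 30]]
[[[8, 0, -3], [0, 0, 0], 30], [[8, 0, -3], [0, 0, 0], 30], [[8, 0, -2], [0, 0, 0], 30]]
end [539.2 -82.2 156.5] [ 0.9883  0.0509  0.1434 -0.01  ]
```

View pics/w36.png

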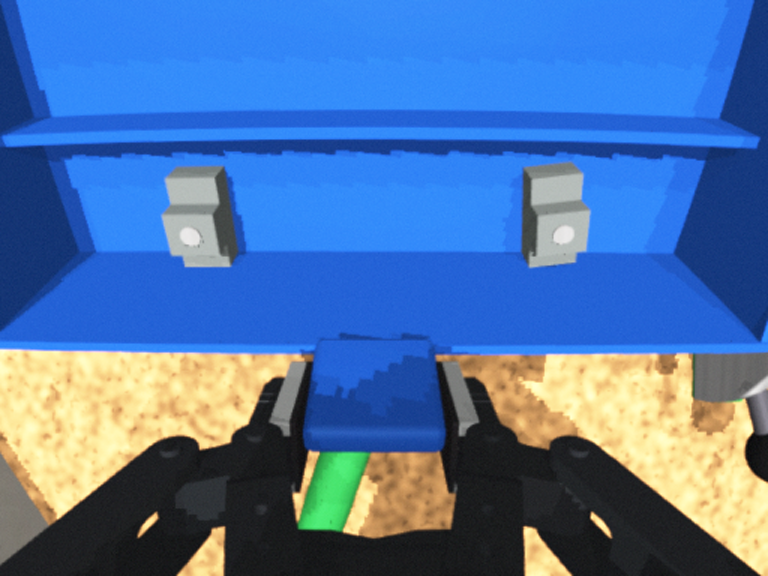

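```bash
python3 - <<'E'
from h import *
s=read_state(); q=R.from_quat(s['eef_rot']); g=np.array(s['ee_pos'])+q.apply([0,0,-21]); gu=wu(g)
r=np.hypot(gu[0],gu[2]-85); a0=np.arctan2(gu[2]-85,gu[0])
T=[]
for i in range(1,9):
    da=i*.07; qq=tool(U[2],.288-.05*i)
    T.append((uw([r*np.cos(a0-da),gu[1],85+r*np.sin(a0-da)])+qq.apply([0,0,21]),qq)); 
plan(T,30,step=30,dec=0)
E
```

```text
[[[4, 0, -6], [-0.006, -0.05, 0.002], 30], [[4, 0, -5], [0, -0.05, 0], 30], [[4, 0, -6], [0, -0.05, 0], 30], [[4, 0, -5], [0, -0.05, 0], 30], [[4, 0, -5], [0, -0.05, 0], 30]]
[[[5, 0, -5], [0, -0.05, 0], 30], [[4, 0, -5], [0, -0.05, 0], 30], [[5, 0, -5], [0, -0.05, 0], 30]]
end [522.5 -83.8 150.5] [ 0.9972  0.05   -0.0557  0.0028]
```

Call:
send_rows:
  targets:
    - [[4, 0, -6], [0, -0.05, 0], 30]
    - [[0, 0, 0], [0, 0, 0], 30]
    - [[4, 0, -5], [0, -0.05, 0], 30]
    - [[0, 0, 0], [0, 0, 0], 30]
    - [[0, 0, 0], [0, 0, 0], 30]

```text
clock: 43.65
ee_pos: [498.5, -86.2, 117.5]
eef_rot: [0.994, 0.051, 0.093, -0.007]
force: [-1.9, -1.6, 1.4]
gripper_width: 38.8
```

Call:
send_rows:
  targets:
    - [[4, 0, -6], [0, -0.05, 0], 30]
    - [[0, 0, 0], [0, 0, 0], 30]
    - [[4, 0, -5], [0, -0.05, 0], 30]
    - [[0, 0, 0], [0, 0, 0], 30]
    - [[0, 0, 0], [0, 0, 0], 30]

```text
clock: 44.07
ee_pos: [505.4, -85.5, 129.7]
eef_rot: [0.998, 0.052, 0.045, -0.004]
force: [1.1, -3.2, -1.3]
gripper_width: 38.6
```

```bash
python3 - <<'E'
from h import *
s=st(); q=R.from_quat(s['eef_rot']); g=np.array(s['ee_pos'])+q.apply([0,0,-21]); gu=wu(g); print(gu, np.arctan2(gu[2]-85,gu[0])-2.207, np.hypot(gu[0],gu[2]-85)); snap('wrist','pics/w37.png',None,1.5)
E
```

```text
t 44.07 p [505.4 -85.5 129.7] q [ 0.9976  0.0523  0.0447 -0.0042] F [ 1.1 -3.2 -1.3] w 38.6
[-8.23269598e+01  9.28479529e-02  1.50659743e+02] 0.26134831715970996 105.3039894348886
```

View pics/w37.png

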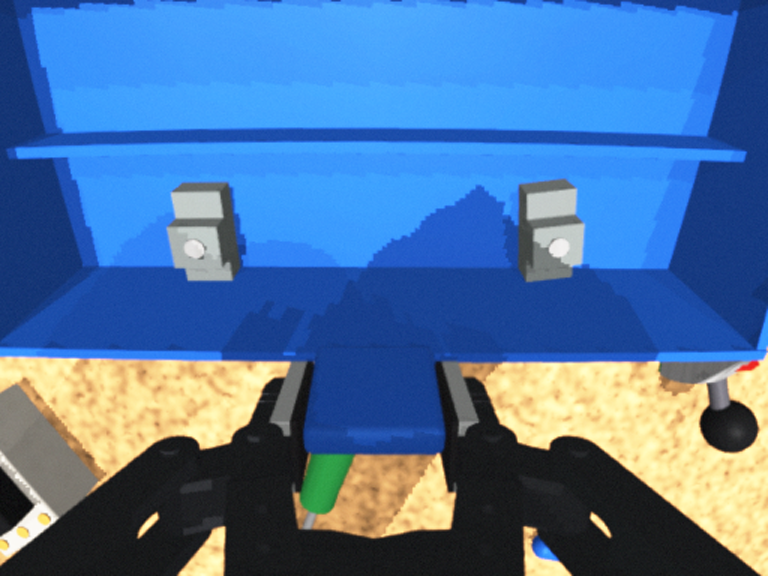

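Works well (t ≈ 0.26 now). Continue to home.

Call:
send_rows:
  targets:
    - [[4, 0, -5], [0, -0.05, 0], 30]
    - [[0, 0, 0], [0, 0, 0], 30]
    - [[5, 0, -5], [0, -0.05, 0], 30]
    - [[0, 0, 0], [0, 0, 0], 30]
    - [[0, 0, 0], [0, 0, 0], 30]

```text
clock: 44.53
ee_pos: [513.1, -84.7, 139.9]
eef_rot: [0.999, 0.054, -0.006, -0.001]
force: [1.4, -4.9, -2.4]
gripper_width: 38.6
```

Call:
send_rows:
  targets:
    - [[5, 0, -4], [0, -0.05, 0], 30]
    - [[0, 0, 0], [0, 0, 0], 30]
    - [[5, 0, -4], [0, -0.04, 0], 30]
    - [[0, 0, 0], [0, 0, 0], 30]
    - [[0, 0, 0], [0, 0, 0], 30]

```text
clock: 44.95
ee_pos: [520.2, -84.0, 147.6]
eef_rot: [0.997, 0.053, -0.054, -0.0]
force: [-5.1, -2.8, 4.2]
gripper_width: 38.8
```

```bash
python3 - <<'E'
from h import *
s=st(); q=R.from_quat(s['eef_rot']); g=np.array(s['ee_pos'])+q.apply([0,0,-21]); gu=wu(g); print(gu, np.arctan2(gu[2]-85,gu[0])-2.207, np.hypot(gu[0],gu[2]-85)); snap('wrist','pics/w38.png',None,1.5)
E
```

```text
t 44.95 p [520.2 -84.  147.6] q [ 9.971e-01  5.260e-02 -5.450e-02 -1.000e-04] F [-5.1 -2.8  4.2] w 38.8
[-6.32994610e+01  1.03490690e-01  1.68515002e+02] 0.012360461078980922 104.79302153726472
```

View pics/w38.png

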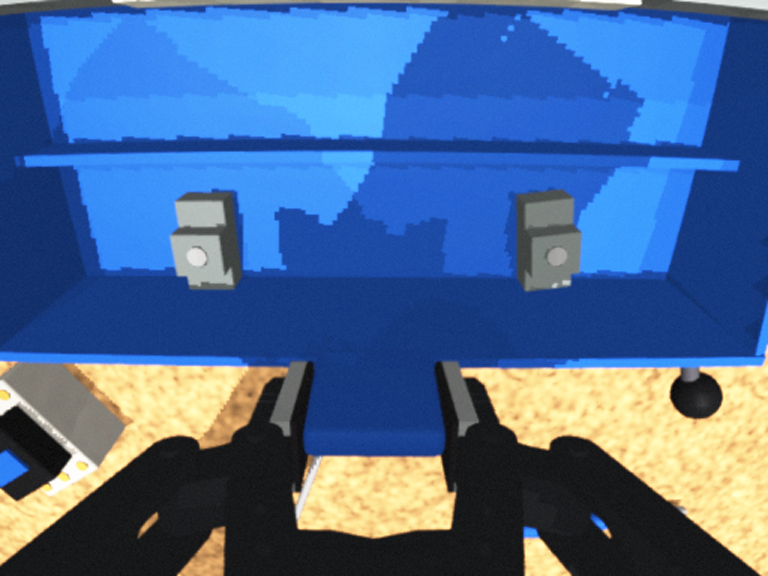

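Call:
send_rows:
  targets:
    - [[4, 0, -2], [0, 0, 0], 30]
    - [[0, 0, 0], [0, 0, 0], 30]
    - [[4, 0, -1], [0, 0, 0], 30]
    - [[0, 0, 0], [0, 0, 0], 30]
    - [[0, 0, 0], [0, 0, 0], 30]

```text
clock: 45.42
ee_pos: [522.0, -83.8, 149.1]
eef_rot: [0.997, 0.051, -0.061, -0.002]
force: [-15.4, -2.6, 10.1]
gripper_width: 38.5
```

Call:
send_rows:
  targets:
    - [[0, 0, 0], [0, 0, 0], 60]
    - [[0, 0, 0], [0, 0, 0], 60]
    - [[0, 0, 0], [0, 0, 0], 60]
    - [[0, 0, -15], [0, 0, 0], 60]
    - [[0, 0, -35], [0, 0.04, 0], 60]

```text
clock: 45.83
ee_pos: [535.6, -78.2, 196.7]
eef_rot: [0.998, 0.054, -0.034, -0.002]
force: [0.7, 1.0, 0.7]
gripper_width: 59.8
```

Call:
send_rows:
  targets:
    - [[0, 0, -40], [0, 0.04, 0], 60]
    - [[0, 0, -10], [0, 0.04, 0], 60]
    - [[0, 0, 0], [0, 0, 0], 36]
    - [[0, 0, 0], [0, 0, 0], 36]
    - [[0, 0, 0], [0, 0, 0], 36]

```text
clock: 46.25
ee_pos: [539.4, -80.0, 249.1]
eef_rot: [0.999, 0.053, 0.008, -0.004]
force: [-0.3, 0.5, -1.0]
gripper_width: 36.0
```

```bash
python3 - <<'E'
from h import *
s=st(); snap('wrist','pics/w39.png',None,1.5)
m=camera_model('wrist')
for t in (0,.03,.06):
    print(t,np.round(proj(m,[bw(p,t) for p in ([-67,-20,96],[-67,20,96],[-60,138,56],[-60,-138,56],[0,0,16],[90,0,-10])])*1.5).tolist())
q=tool(U[2],0)
plan([(uw([-139,-186,190]),q)],36,step=40)
E
```

```text
t 46.25 p [539.4 -80.  249.1] q [ 0.9985  0.0533  0.0083 -0.004 ] F [-0.3  0.5 -1. ] w 36.0
0 [[422.0, 354.0], [337.0, 354.0], [132.0, 309.0], [627.0, 313.0], [380.0, 192.0], [381.0, 37.0]]
0.03 [[421.0, 358.0], [337.0, 357.0], [133.0, 310.0], [625.0, 315.0], [380.0, 193.0], [381.0, 36.0]]
0.06 [[420.0, 361.0], [338.0, 361.0], [135.0, 312.0], [623.0, 316.0], [380.0, 194.0], [381.0, 34.0]]
[[[-16, 31, 9], [-0.001, -0.003, 0.001], 36], [[-16, 32, 10], [-0.001, -0.002, 0.001], 36], [[-15, 31, 9], [-0.001, -0.003, 0.001], 36], [[-16, 31, 10], [-0.001, -0.003, 0.001], 36], [[-15, 32, 9], [-0.001, -0.002, 0.001], 36]]
[[[-16, 31, 10], [-0.001, -0.003, 0.001], 36]]
end [ 465.7 -276.7  190. ] [ 9.987e-01  5.030e-02 -1.000e-04 -2.000e-04]
```

View pics/w39.png

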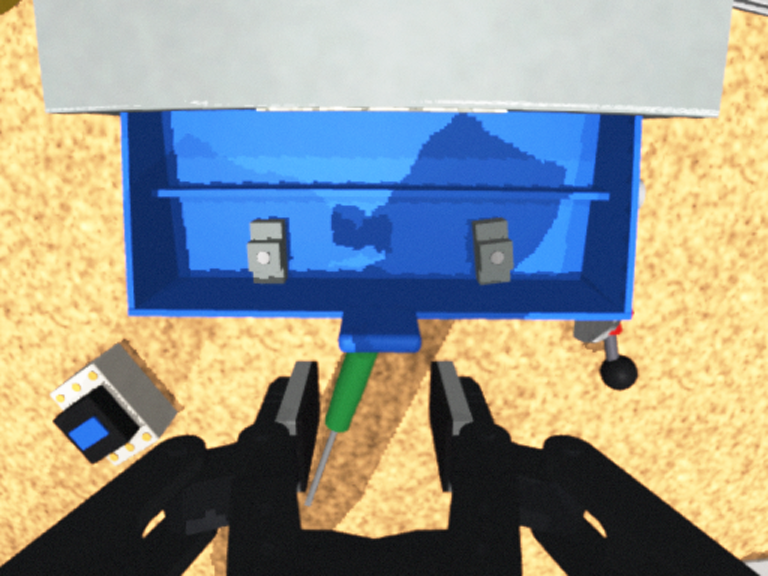

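Call:
send_rows:
  targets:
    - [[-16, 31, 9], [0, -0.003, 0], 36]
    - [[-16, 32, 10], [0, -0.002, 0], 36]
    - [[-15, 31, 9], [0, -0.003, 0], 36]
    - [[-16, 31, 10], [0, -0.003, 0], 36]
    - [[-15, 32, 9], [0, -0.002, 0], 36]

```text
clock: 46.72
ee_pos: [477.9, -245.7, 198.8]
eef_rot: [0.999, 0.053, 0.001, -0.003]
force: [0.4, -0.2, -0.3]
gripper_width: 36.2
```

Call:
send_rows:
  targets:
    - [[-16, 31, 10], [0, 0, 0], 36]
    - [[0, 0, 0], [0, 0, 0], 36]
    - [[0, 0, 30], [0, 0, 0], 36]
    - [[0, 0, 30], [0, 0, 0], 36]
    - [[0, 0, 0], [0, 0, 0], 36]

```text
clock: 47.13
ee_pos: [462.3, -274.5, 124.4]
eef_rot: [0.999, 0.052, -0.004, -0.006]
force: [-1.6, 0.9, -0.5]
gripper_width: 36.2
```

Call:
send_rows:
  targets:
    - [[0, 0, 0], [0, 0, 0], 36]
    - [[0, 0, 0], [0, 0, 0], 36]
    - [[0, 0, 0], [0, 0, 0], 36]

```text
clock: 47.38
ee_pos: [468.0, -278.3, 132.2]
eef_rot: [0.999, 0.053, 0.003, -0.002]
force: [-0.2, -0.1, 0.7]
gripper_width: 35.7
```

```bash
python3 - <<'E'
from h import *
s=st(); snap('wrist','pics/w40.png',None,1.5); print(s['joint_positions'].round(2))
q=tool(U[2],0)
plan([(uw([-139,-186,36]),q)],36,step=25)
E
```

```text
t 47.38 p [ 468.  -278.3  132.2] q [ 0.9986  0.0527  0.0034 -0.0022] F [-0.2 -0.1  0.7] w 35.7
[-0.36  0.47  1.01  1.98 -0.49  0.96 -0.57]
[[[-1, 0, 24], [-0.001, -0.002, 0.001], 36], [[0, -1, 24], [-0.001, -0.002, 0.002], 36], [[-1, 0, 24], [-0.001, -0.002, 0.001], 36], [[-1, -1, 24], [-0.001, -0.002, 0.001], 36]]
end [ 465.4 -276.3   36.4] [ 9.987e-01  5.020e-02 -2.000e-04 -0.000e+00]
```

View pics/w40.png

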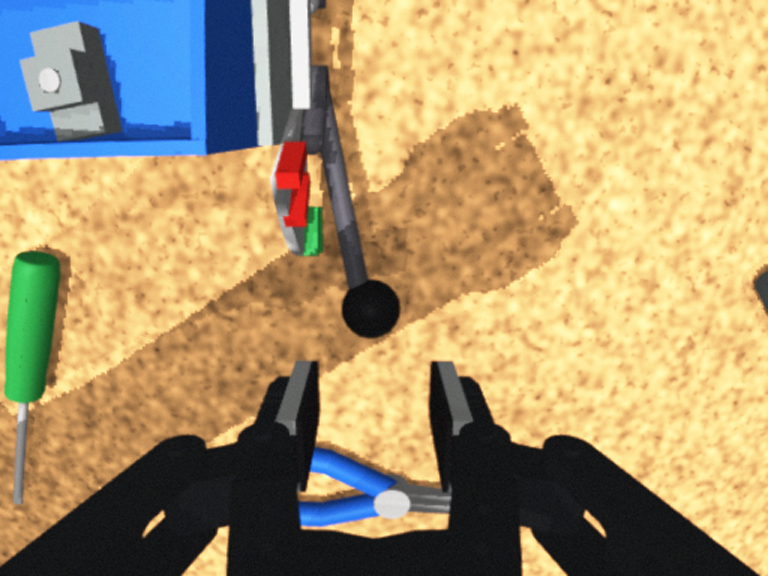

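Call:
send_rows:
  targets:
    - [[-1, 0, 24], [0, 0, 0.003], 36]
    - [[0, -1, 24], [0, 0, 0.002], 36]
    - [[0, 0, 0], [0, 0, 0], 36]
    - [[-1, 0, 24], [0, 0, 0], 36]
    - [[0, 0, 0], [0, 0, 0], 36]

```text
clock: 47.85
ee_pos: [464.1, -275.2, 57.7]
eef_rot: [0.999, 0.05, 0.001, -0.004]
force: [-0.2, 0.7, -0.8]
gripper_width: 36.0
```

Call:
send_rows:
  targets:
    - [[0, 0, 0], [0, 0, 0], 36]
    - [[-1, -1, 22], [0, 0, 0], 36]
    - [[0, 0, 0], [0, 0, 0], 36]
    - [[0, 0, 0], [0, 0, 0], 36]
    - [[0, 0, 0], [0, 0, 0], 36]

```text
clock: 48.27
ee_pos: [464.9, -276.0, 38.4]
eef_rot: [0.999, 0.05, 0.003, -0.002]
force: [-0.6, 0.2, 0.3]
gripper_width: 36.1
```

```bash
python3 - <<'E'
from h import *
s=st(); snap('wrist','pics/w41.png',None,1.5)
q=tool(U[2],0)
plan([(uw([-139,-186,36]),q)],36,step=25)
E
```

```text
t 48.27 p [ 464.9 -276.    38.4] q [ 0.9987  0.05    0.0033 -0.0024] F [-0.6  0.2  0.3] w 36.1
[[[1, 1, 2], [-0.004, -0.007, -0.001], 36]]
end [ 466.2 -277.    36.4] [ 9.987e-01  5.040e-02  1.000e-04 -2.000e-04]
```

View pics/w41.png

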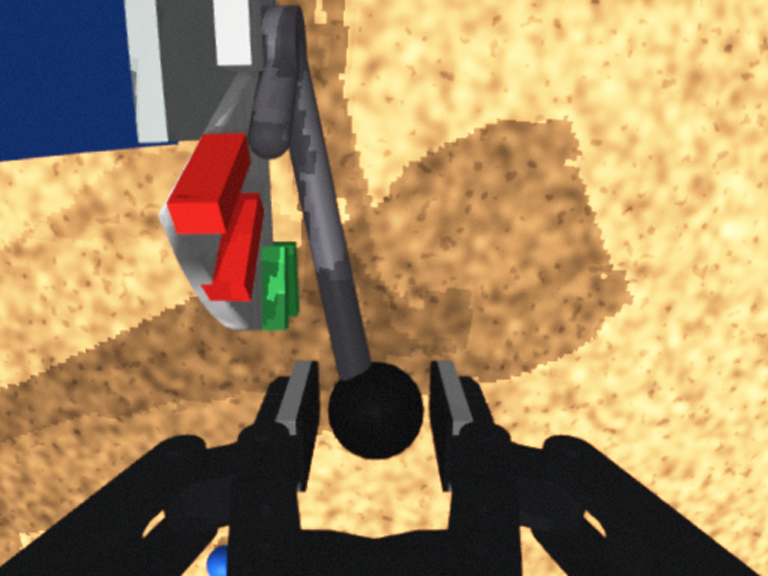

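Straddling the knob well. Go 4 mm lower and 2 mm on, then grip.

Call:
send_rows:
  targets:
    - [[1, 0, 4], [0, -0.004, 0], 36]
    - [[0, 0, 0], [0, 0, 0], 36]
    - [[0, 0, 0], [0, 0, 0], 15]
    - [[0, 0, 0], [0, 0, 0], 15]
    - [[0, 0, 0], [0, 0, 0], 15]

```text
clock: 48.73
ee_pos: [465.5, -276.4, 32.9]
eef_rot: [0.999, 0.05, 0.001, -0.002]
force: [1.9, -3.4, -4.0]
gripper_width: 25.2
```

Call:
send_rows:
  targets:
    - [[0, 0, 0], [0, 0, 0], 15]
    - [[0, 0, 0], [0, 0, 0], 15]

```text
clock: 48.9
ee_pos: [465.4, -276.4, 32.9]
eef_rot: [0.999, 0.05, 0.001, -0.002]
force: [2.0, -3.7, -4.9]
gripper_width: 25.4
```

```bash
python3 - <<'E'
from h import *
s=st()
p0=np.array(s['ee_pos']);off=p0-uw([-139,-186,52]); print('off',off)
T=[]
for th in (0.7,0.56,0.42,.28,.14,0,-.04):
    a=np.arctan2(82,57)-th; T.append((uw([-40-99.9*np.cos(a),-186,40+99.9*np.sin(a)])+off,tool(0.1005)))
plan(T,15)
E
```

```text
t 48.9 p [ 465.4 -276.4   32.9] q [ 9.988e-01  4.970e-02  9.000e-04 -1.600e-03] F [ 2.  -3.7 -4.9] w 25.4
off [ -0.41792105   0.19276339 -19.08217257]
[[[3, 0, -14], [-0.003, -0.002, -0.001], 15], [[4, 0, -13], [0, 0, 0], 15], [[7, 0, -13], [0, 0, 0], 15], [[8, 0, -11], [0, 0, 0], 15], [[9, 0, -10], [0, 0, 0], 15]]
[[[11, 0, -9], [0, 0, 0], 15], [[3, 0, -2], [0, 0, 0], 15]]
end [ 510.2 -272.   104.9] [ 9.987e-01  5.020e-02 -0.000e+00 -1.000e-04]
```

Call:
send_rows:
  targets:
    - [[3, 0, -14], [0, 0, 0], 15]
    - [[4, 0, -13], [0, 0, 0], 15]
    - [[0, 0, 0], [0, 0, 0], 15]
    - [[7, 0, -13], [0, 0, 0], 15]
    - [[0, 0, 0], [0, 0, 0], 15]

```text
clock: 49.32
ee_pos: [479.0, -275.2, 74.1]
eef_rot: [0.999, 0.051, 0.0, -0.002]
force: [-1.9, -3.1, 0.9]
gripper_width: 24.9
```

Call:
send_rows:
  targets:
    - [[8, 0, -11], [0, 0, 0], 15]
    - [[0, 0, 0], [0, 0, 0], 15]
    - [[9, 0, -10], [0, 0, 0], 15]
    - [[0, 0, 0], [0, 0, 0], 15]
    - [[0, 0, 0], [0, 0, 0], 15]

```text
clock: 49.73
ee_pos: [493.4, -273.6, 93.3]
eef_rot: [0.999, 0.049, -0.001, -0.003]
force: [-2.9, -4.9, 1.0]
gripper_width: 25.0
```

Call:
send_rows:
  targets:
    - [[11, 0, -9], [0, 0, 0], 15]
    - [[0, 0, 0], [0, 0, 0], 15]
    - [[3, 0, -2], [0, 0, 0], 15]
    - [[0, 0, 0], [0, 0, 0], 15]
    - [[0, 0, 0], [0, 0, 0], 15]

```text
clock: 50.15
ee_pos: [509.6, -272.1, 105.2]
eef_rot: [0.999, 0.049, 0.001, -0.003]
force: [-0.7, -3.8, 3.4]
gripper_width: 24.7
```

```bash
python3 - <<'E'
from h import *
s=st(); snap('wrist','pics/w42.png',None,1.5); print(np.array(s['ee_pos'])-uw([-97,-186,122]))
E
```

```text
t 50.15 p [ 509.6 -272.1  105.2] q [ 9.988e-01  4.860e-02  8.000e-04 -2.600e-03] F [-0.7 -3.8  3.4] w 24.7
[  1.93326672   0.32643372 -16.83638906]
```

View pics/w42.png

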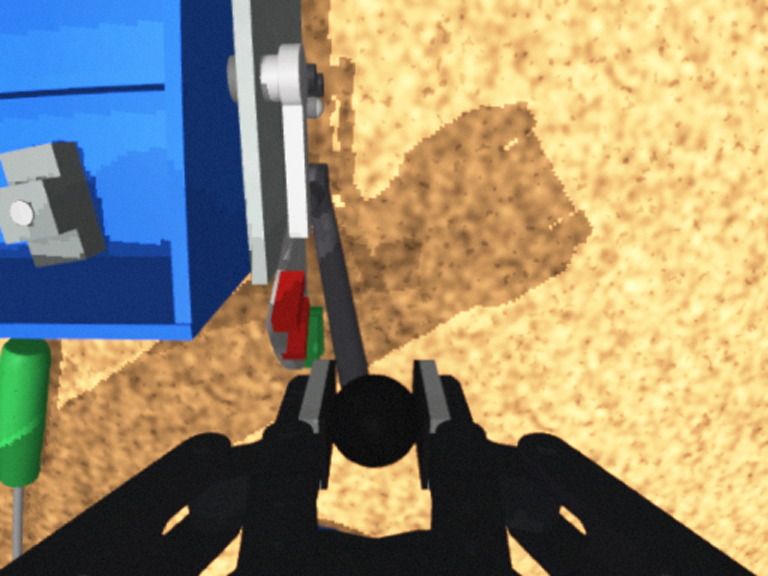

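Call:
send_rows:
  targets:
    - [[4, 0, -3], [0, 0, 0], 15]
    - [[0, 0, 0], [0, 0, 0], 15]
    - [[0, 0, 0], [0, 0, 0], 15]

```text
clock: 50.45
ee_pos: [514.3, -271.4, 107.4]
eef_rot: [0.999, 0.053, 0.0, -0.001]
force: [1.1, -5.4, -2.5]
gripper_width: 24.6
```

Call:
send_rows:
  targets:
    - [[-2, 0, 1], [0, 0, 0], 15]
    - [[0, 0, 0], [0, 0, 0], 38]
    - [[0, 0, 0], [0, 0, 0], 38]
    - [[0, 0, 0], [0, 0, 0], 38]
    - [[0, 0, -20], [0, 0, 0], 38]

```text
clock: 50.87
ee_pos: [509.4, -267.2, 123.0]
eef_rot: [0.999, 0.052, -0.003, -0.006]
force: [-0.7, -0.4, -0.2]
gripper_width: 37.8
```

Call:
send_rows:
  targets:
    - [[0, 0, -40], [0, 0, 0], 38]
    - [[-20, 0, -35], [0, 0, 0], 38]
    - [[-30, 0, -10], [0, 0, 0], 38]
    - [[0, 0, 0], [0, 0, 0], 38]
    - [[0, 0, 0], [0, 0, 0], 38]

```text
clock: 51.28
ee_pos: [460.9, -276.0, 212.3]
eef_rot: [0.999, 0.049, 0.001, -0.005]
force: [-0.6, -0.3, -0.5]
gripper_width: 38.0
```

Call:
send_rows:
  targets:
    - [[0, 0, 0], [0, 0, 0], 38]
    - [[0, 0, 0], [0, 0, 0], 38]

```text
clock: 51.45
ee_pos: [462.7, -274.9, 210.9]
eef_rot: [0.999, 0.051, -0.0, -0.004]
force: [1.0, -0.2, 0.2]
gripper_width: 38.2
```

```bash
python3 - <<'E'
from h import *
s=st(); snap('wrist','pics/w43.png',None,1.5)
m=camera_model('wrist'); print(proj(m,[uw([-97,-186,122]),uw([-103.5,-186,117.1]),uw([-139,-186,52])])*1.5)
E
```

```text
t 51.45 p [ 462.7 -274.9  210.9] q [ 9.987e-01  5.130e-02 -2.000e-04 -3.500e-03] F [ 1.  -0.2  0.2] w 38.2
[[379.4153767  205.14178062]
 [379.2950194  217.06416536]
 [378.57064912 255.31573374]]
```

View pics/w43.png

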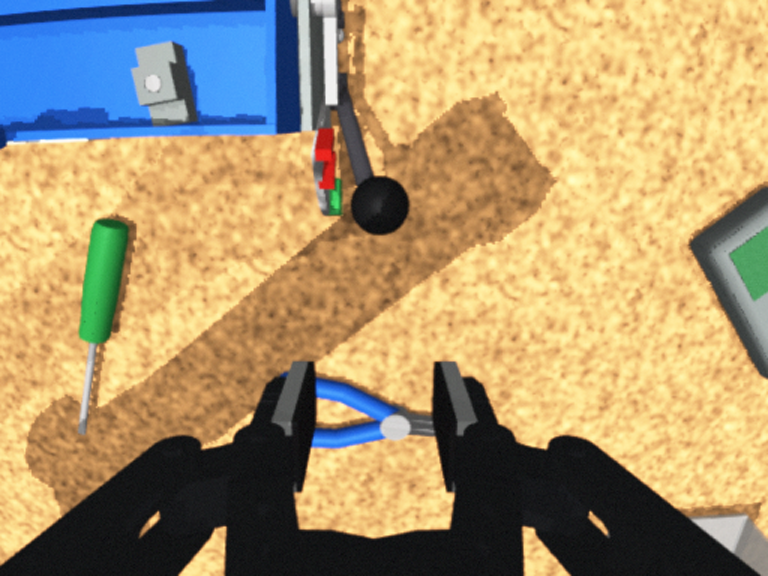

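```bash
python3 - <<'E'
from h import *
snap('top','pics/top44.png',(30,80,350,300),2.5); snap('scene','pics/s44.png',(160,120,420,260),3)
print([ (np.round(d['uv']),round(d['conf'],2)) for d in look_for('top','support1')],[ (np.round(d['uv']),round(d['conf'],2)) for d in look_for('top','clamp2')])
mt=camera_model('top'); print(proj(mt,[uw([45,0,39],TR),uw([-45,0,39],TR)]))
E
```

```text
[(array([107., 211.]), 0.65), (array([ 92., 235.]), 0.52), (array([233., 168.]), 0.17)] [(array([211., 181.]), 0.42)]
[[105.65863763 208.10559436]
 [ 93.55662679 234.0238461 ]]
```

View pics/top44.png

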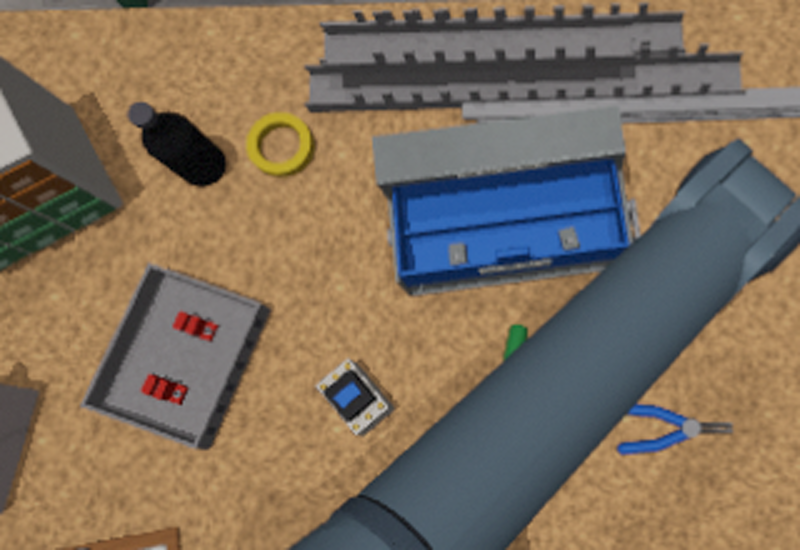

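View pics/s44.png

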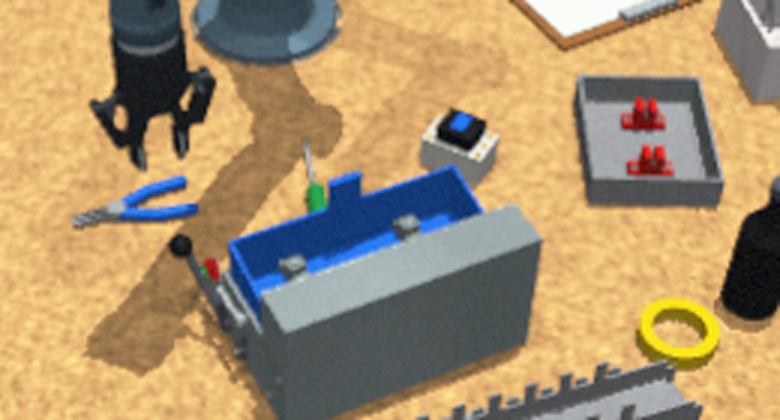

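```bash
python3 - <<'E'
from h import *
st(); print(sign_off())
E
```

```text
t 51.7 p [ 462.2 -276.2  211.3] q [ 9.987e-01  5.040e-02 -3.000e-04 -2.700e-03] F [0.3 0.1 0. ] w 38.1
the job is handed in; nothing more can be done
None
```

The job is done and handed in at 51.7 s on the robot's clock.

**What I did, in order:**
1. Threw the lever down into its green notch.
2. Tipped the bin forward against its stop.
3. Set both red supports upright in the tray, about 9 cm apart. Only two were present; I checked the whole back compartment while the bin was tipped.
4. Put the one stray clamp into the front compartment with its fellow.
5. Brought the bin home against its stop.
6. Threw the lever back up into its red notch.

**Last checks:**
- **Lever:** the knob shows within about a pixel of where the red notch should put it.
- **Bin:** the tab and front-wall edge line up with the home position in the wrist picture.
- **Tray:** the top and scene pictures show both supports upright in the tray, not touching.
- **Clamps:** both are in the front compartment.
- **Bystanders:** the contactor, flask, tape, pliers, screwdriver and multimeter looked undisturbed. In the last pictures the multimeter and part of the bench right of the unit were only partly in view.

**What went wrong:**
- The first grasp of a support did not reach it, because the wrist was near its joint limit. I repeated it with less tilt.
- My first two pushes to close the bin from the front of the tab jammed on friction, at up to about 23 N. I closed it by gripping the sides of the tab instead.

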